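# Stack the sample cups on the crank-driven slide and run them under the dust hood

### The arm

A 6-joint arm with a two-finger parallel gripper is mounted at the origin on a cart in front of the work surface, level with it; the furniture and walls round the work are solid. World frame = base frame: x ahead of the robot, y to its left, z up, the work surface at z = 0. Lengths are in mm, angles in rad, forces in N, time in s.
With the tool pointing down it reaches from about 275 to 1000 mm from the base axis. Payload 8.4 kg.
Tool frame: the origin (TCP) lies at the very end of the fingers, on their centre line; the grasp point (between the pads) lies 19 mm behind it (r.pinch_z is the distance from the TCP to the grasp point, in mm); z points along the fingers, y is the direction in which the jaws open and shut (so a half turn about z gives the same grasp; the last joint's range is limited). The gripper opens to 85 mm and grips with 20 to 120 N. Pads are 22 mm wide; open, the fingers measure 114 mm over their backs; the gripper's body (76 mm by 85 mm) begins 54 mm behind the grasp point. The pads swing forward as they close: fully open they stand 13 mm farther back than shut.
Start: joints at [1.306, 0.353, 1.633, -0, 1.155, -0.002], TCP at [162.364, 603.544, 192.381] pointing down, gripper open.
Joint ranges: [-2.63, 2.63], [-0.92, 2.1], [0.06, 2.66], [-1.3, 4.44], [0, 2.69], [-3.02, 3.02]. Speed limits (rad/s): [2.22, 2.22, 2.79, 3.14, 3.14, 3.14].

### API

Orientations are given as [roll, pitch, yaw] about the fixed x, y, z axes, in that order (R = Rz(yaw) Ry(pitch) Rx(roll)).
In Python, from rig import r, optics gives the robot as it stands.
- The arm moves only by the shell command python3 -m creep 'ROWS' [FORCE]. ROWS is JSON, a list of rows, each an object with "dp": the shift along the tool's x, y, z in mm, a list of three; "angular": the turn, a rotation vector about the tool's x, y, z in rad, a list of three; "fingers": the finger opening in mm, from 0 to 85.4. In form: [{"dp": [dx, dy, dz], "angular": [wx, wy, wz], "fingers": fingers}, ...]. A call has 1 to 5 rows; each row is the pose to reach, as a shift and turn from the pose commanded when the call began, along the tool's axes at that moment; what a row does not reach only later rows make up. A row lasts 1/12 s, in which the tool goes at most 41.7 mm and 7.16 degrees, less where a joint would pass 70% of its speed; a pose out of reach is approached as far as the arm can. A call with a gripper value outside its range is refused whole. The fingers move at their own pace and stop on an object; FORCE is the grip in N (left out, the last holds). Time passes only in rows, so rows that repeat a pose let the fingers close. It gives the time, the measured TCP pose, the force and the opening at its end, in the units of the state.
- r.sense(): the state, without advancing time (a new reading comes with each control period).
- optics.grab_frame(name): name is "side" or "top" or "wrist"; returns the picture (384x512x3 uint8, blue, green, red); there is no depth.
- optics.camera_params(name): a dict with "fx", "fy", "cx", "cy" (pixels), "distortion" ([k1, k2, p1, p2, k3] as OpenCV has them; the pictures are not rectified), "eye" and "rotation" of the camera in the world; the wrist camera has in their place "T_tool_cam" (4x4, takes a point from camera to tool coordinates, whose origin is the TCP and whose axes are the flange's). Camera axes: x right, y up, looking along -z (the intrinsics and any distortion apply to the point x, -y, -z); pixel columns grow to the right and rows downward; lengths in mm; the calibration is good to about 2 mm. A picture is of the moment at which its call begins: read the wrist's pose just before it. camera_params takes no time and is no camera call.
- r.sign_off(): hands the job in, once; it reports no verdict.
The state is a dict: "clock": time; "qpos": joint angles; "qvel": joint speeds; "joint_efforts": joint torques, N m; "eef_pos": TCP position; "tcp_rot": TCP orientation; "contact_force": force on the tool from outside, world axes, zero at the start; "wrist_torque": the same for the moment, N m; "opening": opening from 0.0 (shut) to 1.0 (fully open).
Only numpy, scipy, OpenCV 4.12 (cv2) and the standard library are available. Lean on these libraries where they do the work, as an engineer would, in place of code of your own. Each camera call takes 0.05 s, during which the arm holds its last target.

### The job

Put the loose steel sample cups away: flip up the folded orange grip of the crank, and with the grip up turn the crank counter-clockwise until the carriage has come all the way out from under the clear hood. Nest every steel cup upright, one inside the other, in the blue cup on the carriage, then crank the carriage fully back home under the hood and fold the grip down flat again. Never turn the crank while its grip is folded, and leave the other things on the bench alone.

Things in the scene. Friction and masses are not known exactly. Their poses are not given: they have to be found in the camera images.
- cup_store: fixed cup store, base plate 110 x 500 x 12 mm, long side along its own y. Origin: on the worktop below the loading point; own y points from the clear hood (centre y = -200 mm, 110 x 134 mm, 186 mm high, open toward +y) to the grey crank gearbox (centre y = +170 mm, 80 x 80 mm, top at 72 mm)
- crank_axis (a point): point on the crank's upright turning axis, 100 mm above the worktop, the height of the grip's fold hinge; axes as cup_store
- fold_hinge (a point): centre of the fold hinge at the outer end of the steel crank arm, 55 mm from the crank axis, 100 mm above the worktop; turns with the crank. With the crank home it lies toward own -x of cup_store from the axis. The arm below is 16 mm wide and its top is 10 mm below this point
- grip_mid (a point): point on the centre line of the orange grip, 42 mm from the fold hinge; the grip is a round sleeve 18 mm thick, from 16 to 66 mm from the hinge, that spins freely about its own length. Folded, it lies level over the arm, pointing from the hinge across the crank axis; unfolded, it stands straight up at the arm's end
- grip (a joint): fold angle of the grip: 0 lying flat on the arm, 1.571 standing straight up (stop); it swings up in the plane of the arm and stays where it is left by friction (about 1 N at grip_mid)
- crank (a joint): crank angle: 0 home, 9.42 (one and a half turns counter-clockwise seen from above) at the far stop; stays where it is left; about 2 to 3 N at the grip turns it
- carriage (a joint): travel of the carriage, geared to the crank (21.2 mm per radian): 0 home under the hood, 0.200 m all the way out at the loading point
- seat (a point): centre of the underside of the blue seat cup fixed on the carriage, 30 mm above the worktop; the seat cup has the same shape as the steel cups (rim 52 mm above this point), so the underside of the first nested cup comes to rest 20 mm above this point, the second 40 mm, and so on; axes as cup_store
- load_point (a point): where seat comes to when the carriage is all the way out
- cup_1: loose steel sample cup, all cups identical; stepped cone, foot 32 mm across, widening to 51 mm at height 34 mm, then a straight round collar 62 mm across from height 38 to the rim at 52 mm; wall 3 mm, solid base 20 mm thick, 0.07 to 0.14 kg. Open at the top, mouth 56 mm inside. Origin: centre of its underside, z up. A cup nested fully into another stands 20 mm higher than it, with about 2 mm play all round. Stands upright on the worktop at the start; may be absent
- cup_2: loose steel sample cup, all cups identical; stepped cone, foot 32 mm across, widening to 51 mm at height 34 mm, then a straight round collar 62 mm across from height 38 to the rim at 52 mm; wall 3 mm, solid base 20 mm thick, 0.07 to 0.14 kg. Open at the top, mouth 56 mm inside. Origin: centre of its underside, z up. A cup nested fully into another stands 20 mm higher than it, with about 2 mm play all round. Stands upright on the worktop at the start; may be absent
- cup_3: loose steel sample cup, all cups identical; stepped cone, foot 32 mm across, widening to 51 mm at height 34 mm, then a straight round collar 62 mm across from height 38 to the rim at 52 mm; wall 3 mm, solid base 20 mm thick, 0.07 to 0.14 kg. Open at the top, mouth 56 mm inside. Origin: centre of its underside, z up. A cup nested fully into another stands 20 mm higher than it, with about 2 mm play all round. Stands upright on the worktop at the start; may be absent
- cup_4: loose steel sample cup, all cups identical; stepped cone, foot 32 mm across, widening to 51 mm at height 34 mm, then a straight round collar 62 mm across from height 38 to the rim at 52 mm; wall 3 mm, solid base 20 mm thick, 0.07 to 0.14 kg. Open at the top, mouth 56 mm inside. Origin: centre of its underside, z up. A cup nested fully into another stands 20 mm higher than it, with about 2 mm play all round. Stands upright on the worktop at the start; may be absent
- petri: bystander: petri dish with lid, 60 x 60 x 15 mm; leave alone; origin: centre of its underside
- timer: bystander: white lab timer, 58 x 64 x 19 mm; leave alone; origin: centre of its underside
- marker: bystander: marker pen lying down, 18 x 135 x 20 mm; leave alone; origin: centre of its underside
- weigh_bottle: bystander: glass weighing bottle with lid, 42 mm across, 58 mm high; leave alone; origin: centre of its underside
- spray_bottle: bystander: small white plastic bottle, 47 mm across, 137 mm high; leave alone; origin: centre of its underside
Not all that is in view belongs to the job. What is shaped like the cup_4 but green is not meant.

How it is judged (in metres and radians):
On the way, in this order (a step that is already met when the one before it is completed fails the run):
1. the grip is flipped up while the carriage is still home (value of joint grip above 1.35 rad and value of joint carriage below 0.02 m), for 0.2 s.
2. the carriage is cranked all the way out with the grip up (value of joint carriage above 0.192 m and value of joint grip above 1.2 rad), for 0.2 s.
3. all cups are nested upright in the seat cup and let go, the carriage out (value of joint carriage above 0.185 m and horizontal distance between each of cup_1, cup_2, cup_3, cup_4 and seat below 0.01 m and angle between each of cup_1, cup_2, cup_3, cup_4's own z axis and vertical below 0.12 rad and (z of cup_1 in the frame of seat between 0.016 and 0.025 m or z of cup_1 in the frame of seat between 0.036 and 0.045 m or z of cup_1 in the frame of seat between 0.056 and 0.065 m or z of cup_1 in the frame of seat between 0.076 and 0.085 m) and (z of cup_2 in the frame of seat between 0.016 and 0.025 m or z of cup_2 in the frame of seat between 0.036 and 0.045 m or z of cup_2 in the frame of seat between 0.056 and 0.065 m or z of cup_2 in the frame of seat between 0.076 and 0.085 m) and (z of cup_3 in the frame of seat between 0.016 and 0.025 m or z of cup_3 in the frame of seat between 0.036 and 0.045 m or z of cup_3 in the frame of seat between 0.056 and 0.065 m or z of cup_3 in the frame of seat between 0.076 and 0.085 m) and (z of cup_4 in the frame of seat between 0.016 and 0.025 m or z of cup_4 in the frame of seat between 0.036 and 0.045 m or z of cup_4 in the frame of seat between 0.056 and 0.065 m or z of cup_4 in the frame of seat between 0.076 and 0.085 m) and linear speed of each of cup_1, cup_2, cup_3, cup_4 below 0.03 m/s and contact force between each of cup_1, cup_2, cup_3, cup_4 and the fingers below 0.1 N), for 0.3 s.
4. the carriage is cranked home with the cups still nested (value of joint carriage below 0.006 m and value of joint grip above 1 rad and horizontal distance between each of cup_1, cup_2, cup_3, cup_4 and seat below 0.01 m and angle between each of cup_1, cup_2, cup_3, cup_4's own z axis and vertical below 0.12 rad and (z of cup_1 in the frame of seat between 0.016 and 0.025 m or z of cup_1 in the frame of seat between 0.036 and 0.045 m or z of cup_1 in the frame of seat between 0.056 and 0.065 m or z of cup_1 in the frame of seat between 0.076 and 0.085 m) and (z of cup_2 in the frame of seat between 0.016 and 0.025 m or z of cup_2 in the frame of seat between 0.036 and 0.045 m or z of cup_2 in the frame of seat between 0.056 and 0.065 m or z of cup_2 in the frame of seat between 0.076 and 0.085 m) and (z of cup_3 in the frame of seat between 0.016 and 0.025 m or z of cup_3 in the frame of seat between 0.036 and 0.045 m or z of cup_3 in the frame of seat between 0.056 and 0.065 m or z of cup_3 in the frame of seat between 0.076 and 0.085 m) and (z of cup_4 in the frame of seat between 0.016 and 0.025 m or z of cup_4 in the frame of seat between 0.036 and 0.045 m or z of cup_4 in the frame of seat between 0.056 and 0.065 m or z of cup_4 in the frame of seat between 0.076 and 0.085 m)), for 0.2 s.
At the end, for the whole second after the job is handed in: The carriage is home (within 6 mm), the grip is folded flat (under 0.17 rad), and every cup present is nested upright on the seat cup: within 10 mm of the seat's axis, tilted under 0.12 rad, fully down at a multiple of 20 mm above the seat point (-4 to +5 mm), at rest and let go (value of joint carriage below 0.006 m and value of joint grip below 0.17 rad and horizontal distance between each of cup_1, cup_2, cup_3, cup_4 and seat below 0.01 m and angle between each of cup_1, cup_2, cup_3, cup_4's own z axis and vertical below 0.12 rad and (z of cup_1 in the frame of seat between 0.016 and 0.025 m or z of cup_1 in the frame of seat between 0.036 and 0.045 m or z of cup_1 in the frame of seat between 0.056 and 0.065 m or z of cup_1 in the frame of seat between 0.076 and 0.085 m) and (z of cup_2 in the frame of seat between 0.016 and 0.025 m or z of cup_2 in the frame of seat between 0.036 and 0.045 m or z of cup_2 in the frame of seat between 0.056 and 0.065 m or z of cup_2 in the frame of seat between 0.076 and 0.085 m) and (z of cup_3 in the frame of seat between 0.016 and 0.025 m or z of cup_3 in the frame of seat between 0.036 and 0.045 m or z of cup_3 in the frame of seat between 0.056 and 0.065 m or z of cup_3 in the frame of seat between 0.076 and 0.085 m) and (z of cup_4 in the frame of seat between 0.016 and 0.025 m or z of cup_4 in the frame of seat between 0.036 and 0.045 m or z of cup_4 in the frame of seat between 0.056 and 0.065 m or z of cup_4 in the frame of seat between 0.076 and 0.085 m) and linear speed of each of cup_1, cup_2, cup_3, cup_4 below 0.03 m/s and contact force between each of cup_1, cup_2, cup_3, cup_4 and the fingers below 0.1 N); the robot touches nothing.
It fails at once if the crank is turned more than 0.3 rad from home while its grip is folded (value of joint crank above 0.3 rad and value of joint grip below 0.9 rad).
It fails at once if a bystander (petri dish, timer, marker, glass weighing bottle, spray bottle) is shifted by more than 4 cm (distance of any of petri, timer, marker, weigh_bottle, spray_bottle from where it was at the start of the episode above 0.04 m).
Of cup_1, cup_2, cup_3, cup_4 only 2 to 4 are there at a start; the rules pass over those that are not, and their reading is None.
At some moment in a run one of cup_1, cup_2, cup_3, cup_4 may be knocked a few centimetres aside while the robot is not near it.
It also fails if it takes over 210 s, if anything falls off the work surface, if the arm or the gripper's body presses on something with over 40 N, if the wrist force passes 120 N, or if a joint passes its speed limit or range.

## Working session

There is one attempt and no reset: what is moved stays moved. The work goes in short steps, Python scripts to look and compute and a shell command to move; the robot and the scene stay as the last step left them, time stands still between calls to the robot, and variables do not carry over. Pictures are saved under pics/ and viewed, and the job is handed in when it is done.

I'll start by looking at the state and the cameras.

```bash
ls; mkdir -p pics
python3 - <<'E'
from rig import r, optics
import cv2,json
s=r.sense();print(s); print(r.pinch_z)
for n in ["side","top","wrist"]:
    im=optics.grab_frame(n); cv2.imwrite(f"pics/a_{n}.png",im)
    p=optics.camera_params(n); print(n,p)
E
```

```text
pics
{'clock': 0.0, 'qpos': array([ 1.30561443e+00,  3.53664276e-01,  1.63416223e+00,  2.01561121e-05,
        1.15518754e+00, -2.41680841e-03]), 'qvel': array([ 1.52556807e-03, -2.71936416e-04,  6.86700258e-05,  1.04229881e-03,
        2.24227092e-04,  1.13841184e-03]), 'joint_efforts': array([ 5.81016120e-04, -6.05258131e+01, -3.42063439e+01,  6.94703772e-05,
        9.51899390e-03,  7.01110253e-05]), 'eef_pos': array([162.20534071, 603.02032239, 191.63962464]), 'tcp_rot': array([-3.14017131e+00, -2.18638217e-05,  2.87881940e+00]), 'contact_force': array([ 0.13925815,  0.60313617, -0.06552059]), 'wrist_torque': array([-0.00373968, -0.01203724,  0.01107917]), 'opening': 1.0015125223332373}
18.700000000000003
side {'fx': 368.16553511737163, 'fy': 368.16553511737163, 'cx': 261.51244365464675, 'cy': 198.20718345186134, 'distortion': array([-0.04900701,  0.        ,  0.        ,  0.        ,  0.        ]), 'eye': array([  77.23198926, -888.60562801,  821.35192702]), 'rotation': array([ 0.93241789,  0.02043999, -0.46267598])}
top {'fx': 368.1058331290548, 'fy': 368.1058331290548, 'cx': 254.07920964209828, 'cy': 193.49201677684232, 'distortion': array([-0.06892141,  0.        ,  0.        ,  0.        ,  0.        ]), 'eye': array([ 315.12913866,  -44.6230378 , 1273.68151055]), 'rotation': array([ 0.16764255, -0.01414409, -1.54317392])}
wrist {'fx': 312.1992783959674, 'fy': 312.1992783959674, 'cx': 261.24781530390413, 'cy': 191.22151321797514, 'distortion': array([-0.06350797,  0.        ,  0.        ,  0.        ,  0.        ]), 'T_tool_cam': array([[-1.15662189e-03,  9.49694128e-01,  3.13176828e-01,
         7.95556783e+01],
       [ 9.99998597e-01,  7.18899294e-04,  1.51315738e-03,
         2.50547016e-01],
       [ 1.21189408e-03,  3.13178138e-01, -9.49693627e-01,
        -1.81934429e+02],
       [ 0.00000000e+00,  0.00000000e+00,  0.00000000e+00,
         1.00000000e+00]])}
```

View pics/a_top.png

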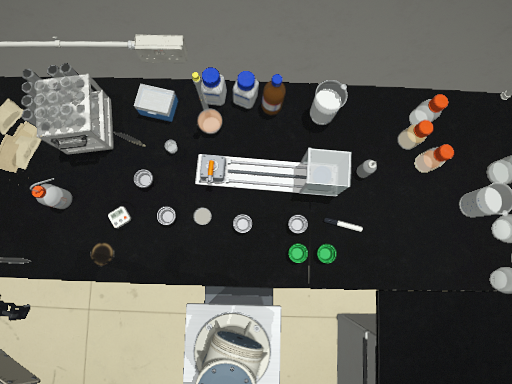

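View pics/a_side.png

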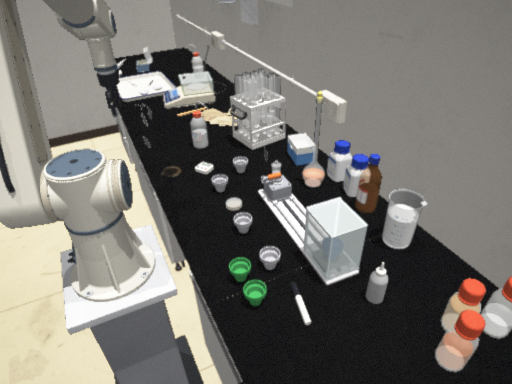

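View pics/a_wrist.png

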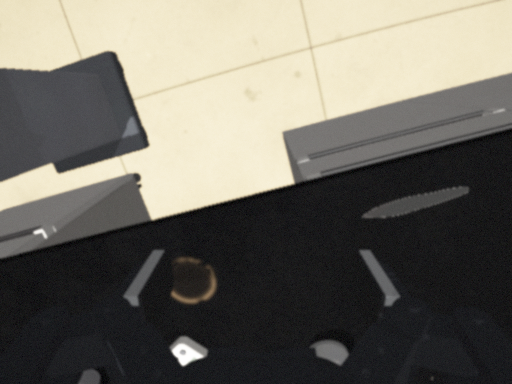

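```bash
cat > h.py <<'E'
import numpy as np, cv2
from scipy.spatial.transform import Rotation as Ro
from rig import r, optics
def cam(name, s=None):
    p=optics.camera_params(name)
    K=np.array([[p['fx'],0,p['cx']],[0,p['fy'],p['cy']],[0,0,1.]]); d=np.array(p['distortion'])
    if name=='wrist':
        s=s or r.sense()
        T=np.eye(4); T[:3,:3]=Ro.from_euler('xyz',s['tcp_rot']).as_matrix(); T[:3,3]=s['eef_pos']
        C=T@np.array(p['T_tool_cam']); R=C[:3,:3]; e=C[:3,3]
    else:
        R=Ro.from_euler('xyz',p['rotation']).as_matrix(); e=np.array(p['eye'])
    return K,d,R@np.diag([1,-1,-1.]),e
def proj(c,P):
    K,d,R,e=c; X=(np.atleast_2d(P)-e)@R
    return cv2.projectPoints(X.reshape(-1,1,3),np.zeros(3),np.zeros(3),K,d)[0].reshape(-1,2)
def ray(c,uv):
    K,d,R,e=c; q=cv2.undistortPoints(np.array(uv,float).reshape(-1,1,2),K,d).reshape(-1,2)
    v=np.c_[q,np.ones(len(q))]@R.T; return e,v
def onz(c,uv,z):
    e,v=ray(c,uv); t=(z-e[2])/v[:,2]; return e+v*t[:,None]
def crop(im,x0,y0,x1,y1,k,fn):
    cv2.imwrite(fn,cv2.resize(im[y0:y1,x0:x1],None,fx=k,fy=k,interpolation=cv2.INTER_CUBIC))
E
python3 - <<'E'
from h import *
c=cam('top'); print(proj(c,[[0,0,0],[162,603,192]]))
c2=cam('side');print(proj(c2,[[0,0,0],[162,603,192]]))
print(onz(c,[[143,179],[166,215],[242,224],[297,224],[202,215],[171,146],[119,217],[345,225]],50).round())
im=cv2.imread('pics/a_top.png'); crop(im,90,120,390,280,2.6,'pics/b1.png')
im=cv2.imread('pics/a_side.png'); crop(im,150,130,410,330,3,'pics/b2.png')
E
```

```text
[[232.53766162 351.08625179]
 [ 25.13771286 300.68474383]]
[[113.56573414 268.6792924 ]
 [119.77522231 123.78035503]]
[[ 561.  323.   50.]
 [ 441.  236.   50.]
 [ 419.  -19.   50.]
 [ 424. -202.   50.]
 [ 445.  116.   50.]
 [ 680.  235.   50.]
 [ 429.  394.   50.]
 [ 425. -364.   50.]]
```

View pics/b1.png

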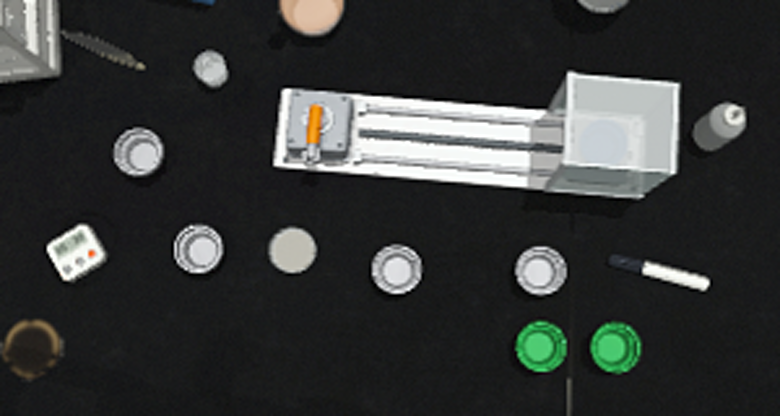

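View pics/b2.png

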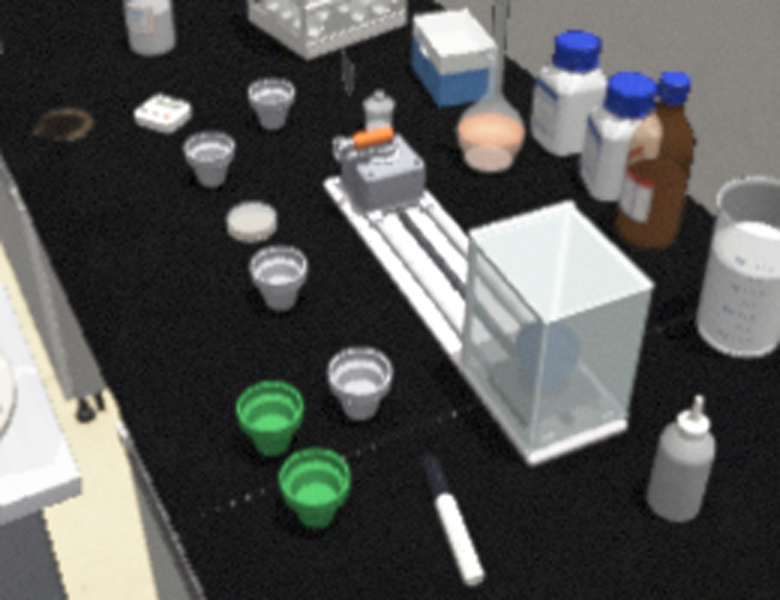

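The top crop shows four steel cups at image pixels (143,179), (166,216), (242,224) and (298,224). There are also two green look-alikes at (298,254) and (326,254), which are not meant. The store is at the top, with the grey gearbox on its left, the orange grip folded, and the blue seat under the hood on the right. Next I'll measure the store.

Run:
```python
from h import *
im=cv2.imread('pics/a_top.png'); crop(im,190,140,270,200,10,'pics/c1.png'); crop(im,290,140,370,200,10,'pics/c2.png')
im=cv2.imread('pics/a_side.png'); crop(im,250,165,310,210,12,'pics/c3.png')
```

```text
(no output)
```

View pics/c1.png

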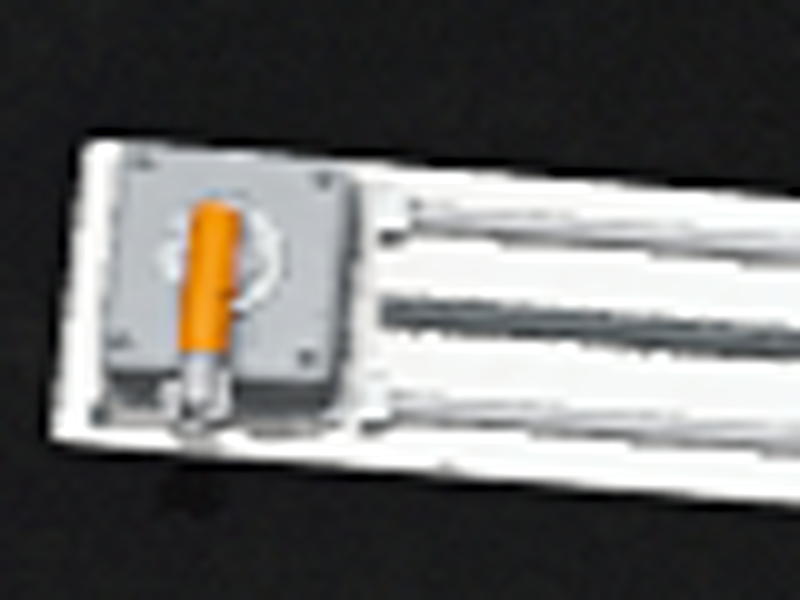

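View pics/c2.png

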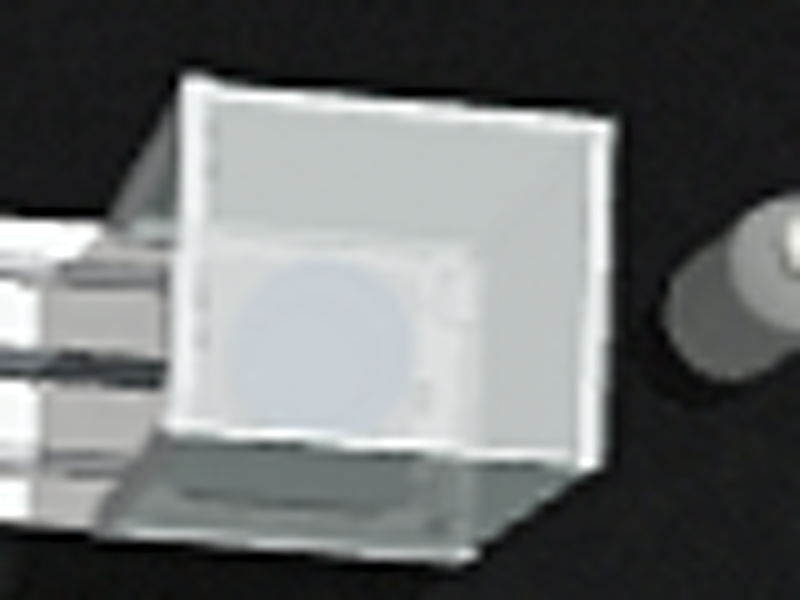

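View pics/c3.png

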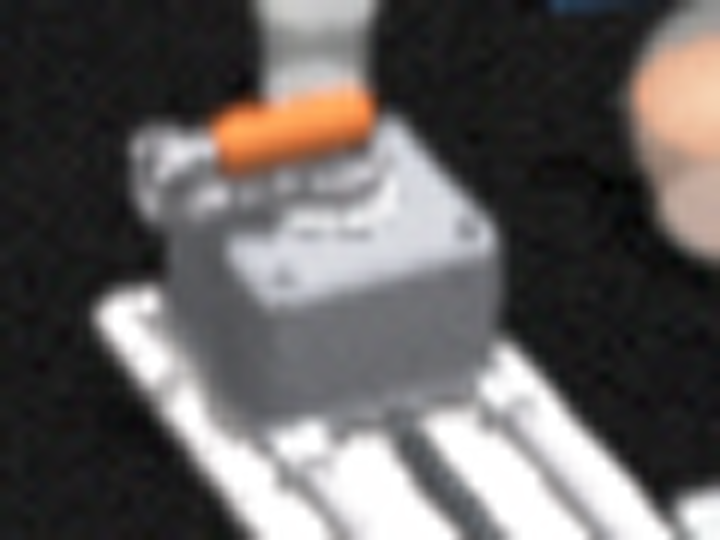

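Run:
```python
from h import *
from scipy.optimize import least_squares
L=np.array([[55,250,12],[-55,250,12],[-55,-267,186],[-55,-133,186],[55,-133,186],[55,-267,186],[40,210,72],[40,130,72],[-40,210,72],[-40,130,72],[-55,-250,12]],float)
uv=np.array([[198.8,154],[195,184.2],[350,186.3],[307.4,183],[308.7,147.8],[351.2,152.4],[202.6,155],[225.2,156.8],[200.6,176.4],[223.5,178.3],[337.5,196]])
c=cam('top')
def W(p,L):
    a=p[2]; R=np.array([[np.cos(a),-np.sin(a)],[np.sin(a),np.cos(a)]]); return np.c_[L[:,:2]@R.T+p[:2],L[:,2]]
f=lambda p:(proj(c,W(p,L))-uv).ravel()
s=least_squares(f,[550,-50,0],x_scale=[1,1,.01],loss='soft_l1'); p=s.x; print(p); print(f(p).reshape(-1,2).round(1))
pts=np.array([[0,170,100],[-55,170,100],[-13,170,100],[0,-200,30],[0,0,30]],float)
print(W(p,pts).round(1)); print(proj(c,W(p,pts)).round(1)); print(proj(cam('side'),W(p,pts)).round(1))
print(proj(cam('side'),W(p,L)).round(1))
ci=onz(c,[[143.5,178.5],[166.2,215.6],[242.3,223.5],[297.7,224.2]],52);print(ci.round(1))
q=ci.copy();q[:,2]=52;print(proj(cam('side'),q).round(1))
```

```text
[ 5.97696163e+02 -8.57083142e+01 -5.03766597e-02]
[[-5.1 -0.2]
 [-4.7 -0. ]
 [ 1.5  0.4]
 [ 0.2  0.2]
 [ 0.8  0.4]
 [ 1.4 -0.6]
 [-0.2 -0.9]
 [ 0.8 -0.8]
 [-0.7  0.9]
 [ 0.3  0.9]
 [-4.5 -0.5]]
[[ 606.3   84.1  100. ]
 [ 551.3   86.8  100. ]
 [ 593.3   84.7  100. ]
 [ 587.6 -285.5   30. ]
 [ 597.7  -85.7   30. ]]
[[212.2 164.5]
 [210.6 180.9]
 [211.8 168.4]
 [320.6 177.9]
 [263.1 173.3]]
[[276.6 175.6]
 [262.5 179.3]
 [273.3 176.5]
 [330.4 257.4]
 [298.4 218.2]]
[[280.4 181.1]
 [254.6 187.9]
 [331.7 237.8]
 [305.7 208.1]
 [339.2 198.1]
 [367.5 225.6]
 [281.6 174.1]
 [291.5 185.1]
 [262.  179.2]
 [271.2 190.6]
 [322.6 279.3]]
[[ 562.7  320.7   52. ]
 [ 438.7  234.7   52. ]
 [ 420.1  -19.9   52. ]
 [ 423.  -204.3   52. ]]
[[239.6 160.4]
 [218.8 178.6]
 [241.6 217.9]
 [268.2 253.3]]
```

Run:
```python
from h import *
from scipy.optimize import least_squares
L=np.array([[55,0,12],[-55,0,12],[-55,-267,186],[-55,-133,186],[55,-133,186],[55,-267,186],[40,210,72],[40,130,72],[-40,210,72],[-40,130,72],[-55,0,12]],float)
uv=np.array([[198.8,154],[195,184.2],[350,186.3],[307.4,183],[308.7,147.8],[351.2,152.4],[202.6,155],[225.2,156.8],[200.6,176.4],[223.5,178.3],[337.5,196]])
c=cam('top')
def W(p,L):
    a=p[2]; R=np.array([[np.cos(a),-np.sin(a)],[np.sin(a),np.cos(a)]]); return np.c_[L[:,:2]@R.T+p[:2],L[:,2]]
cs=cam('side')
Ls=np.array([[-55,170,100],[-40,130,72],[40,130,72],[-13+8,170,109]],float); uvs=np.array([[263.7,178.8],[272.7,190.2],[291,184.5],[276,174]])
def f(p):
    l=L.copy(); l[:2,1]=p[3]+250; l[10,1]=p[3]-250
    return np.r_[(proj(c,W(p,l))-uv).ravel(),(proj(cs,W(p,Ls[:3]))-uvs[:3]).ravel()]
s=least_squares(f,[550,-50,0,0],x_scale=[1,1,.01,1],loss='soft_l1'); p=s.x; print(p); print(f(p).reshape(-1,2).round(1))
pts=np.array([[0,170,100],[-55,170,100],[-13,170,100],[-5,170,100],[0,-200,30],[0,0,30]],float)
print(W(p,pts).round(1))
np.save('store.npy',p)
```

```text
[ 5.98598516e+02 -8.40959244e+01 -5.34603109e-02 -1.84192700e+01]
[[-0.3 -0.3]
 [ 0.1 -0.1]
 [ 0.9  0.4]
 [-0.4 -0. ]
 [ 0.3  0.2]
 [ 0.9 -0.6]
 [-0.6 -1.3]
 [ 0.4 -1.2]
 [-1.2  0.4]
 [-0.2  0.5]
 [ 0.2 -0.1]
 [-1.   0.1]
 [-1.4  0.1]
 [ 0.6  0.3]]
[[ 607.7   85.7  100. ]
 [ 552.8   88.6  100. ]
 [ 594.7   86.4  100. ]
 [ 602.7   85.9  100. ]
 [ 587.9 -283.8   30. ]
 [ 598.6  -84.1   30. ]]
```

```bash
cat > d.py <<'E'
import sys
from h import *
# usage: d.py x y z [roll pitch yaw]  -> shift and turn in tool axes from the measured pose
def delta(p,rpy=None,s=None):
    s=s or r.sense(); R=Ro.from_euler('xyz',s['tcp_rot'])
    dp=R.inv().apply(np.array(p)-s['eef_pos'])
    w=(R.inv()*Ro.from_euler('xyz',rpy)).as_rotvec() if rpy is not None else np.zeros(3)
    return dp,w
if __name__=='__main__':
    a=[float(x) for x in sys.argv[1:]]; s=r.sense()
    print('tcp',s['eef_pos'].round(1),s['tcp_rot'].round(3),'F',s['contact_force'].round(1),'open',round(s['opening']*85.4,1),'t',round(s['clock'],1))
    if a:
        dp,w=delta(a[:3],a[3:] or None); print('dp',dp.round(1),'ang',w.round(3),'len',np.linalg.norm(dp).round())
E
python3 d.py 605 86 192 3.1416 0 3.088
```

```text
tcp [162.3 603.1 191.8] [-3.141  0.     2.879] F [-0.   0.2 -0.6] open 85.2 t 0.1
dp [-5.619e+02 -3.844e+02  3.000e-01] ang [-0.001 -0.    -0.209] len 681.0
```

```bash
python3 -m creep '[{"dp":[-34,-23,0],"angular":[0,0,-0.1],"fingers":85},{"dp":[-68,-46,0],"angular":[0,0,-0.209],"fingers":85},{"dp":[-102,-69,0],"angular":[0,0,-0.209],"fingers":85},{"dp":[-136,-93,0],"angular":[0,0,-0.209],"fingers":85},{"dp":[-170,-116,0],"angular":[0,0,-0.209],"fingers":85}]' 20; python3 d.py 605 86 192 3.1416 0 3.088
```

```text
clock: 0.57
eef_pos: [297.0, 445.6, 192.2]
tcp_rot: [-3.141, -0.0, 3.088]
contact_force: [-0.1, -0.1, -0.4]
opening: 0.998
tcp [297.  445.6 192.2] [-3.141 -0.     3.088] F [-0.1 -0.1 -0.4] open 85.2 t 0.6
dp [-3.266e+02 -3.427e+02  3.000e-01] ang [-0. -0.  0.] len 473.0
```

```bash
python3 -m creep '[{"dp":[-28,-29,0],"angular":[0,0,0],"fingers":60},{"dp":[-56,-58,0],"angular":[0,0,0],"fingers":60},{"dp":[-84,-87,0],"angular":[0,0,0],"fingers":60},{"dp":[-112,-116,0],"angular":[0,0,0],"fingers":60},{"dp":[-140,-145,0],"angular":[0,0,0],"fingers":60}]' 20; python3 -m creep '[{"dp":[-28,-29,0],"angular":[0,0,0],"fingers":50},{"dp":[-56,-58,0],"angular":[0,0,0],"fingers":50},{"dp":[-84,-87,0],"angular":[0,0,0],"fingers":50},{"dp":[-112,-116,0],"angular":[0,0,0],"fingers":50},{"dp":[-140,-145,0],"angular":[0,0,0],"fingers":50}]' 20;python3 d.py 605 86 192 3.1416 0 3.088
```

```text
clock: 0.98
eef_pos: [429.2, 293.3, 192.4]
tcp_rot: [3.142, 0.0, 3.088]
contact_force: [1.7, 0.6, 0.1]
opening: 0.699
clock: 1.4
eef_pos: [561.3, 140.8, 192.3]
tcp_rot: [3.142, -0.0, 3.088]
contact_force: [0.2, 1.3, -0.0]
opening: 0.582
tcp [561.3 140.8 192.3] [ 3.142 -0.     3.088] F [ 0.2  1.3 -0. ] open 49.7 t 1.4
dp [-46.6 -52.4   0.3] ang [ 0. -0. -0.] len 70.0
```

```bash
python3 -m creep '[{"dp":[-20,-22,0],"angular":[0,0,0],"fingers":50},{"dp":[-38,-43,0],"angular":[0,0,0],"fingers":50},{"dp":[-46,-52,0],"angular":[0,0,0],"fingers":50},{"dp":[-46,-52,0],"angular":[0,0,0],"fingers":50}]' 20;python3 d.py 605 86 90 3.1416 0 3.088
python3 - <<'E'
from h import *
s=r.sense(); im=optics.grab_frame('wrist'); c=cam('wrist',s)
p=np.load('store.npy'); a=p[2];R=np.array([[np.cos(a),-np.sin(a)],[np.sin(a),np.cos(a)]])
for l in [[0,170,109],[-55,170,100],[11,170,109],[-39,170,109],[-40,130,72],[40,130,72],[-40,210,72],[40,210,72]]:
    q=np.r_[R@np.array(l[:2])+p[:2],l[2]]; uv=proj(c,q)[0]; print(l,uv.round(1))
    cv2.circle(im,tuple(int(round(v)) for v in uv),2,(0,0,255),-1)
cv2.imwrite('pics/d1.png',im)
E
```

```text
clock: 1.73
eef_pos: [604.7, 86.3, 192.0]
tcp_rot: [-3.141, 0.0, 3.085]
contact_force: [-0.4, 0.0, 0.3]
opening: 0.589
tcp [604.7  86.3 192. ] [-3.141  0.     3.085] F [-0.4  0.   0.3] open 50.3 t 1.7
dp [ -0.3  -0.3 102. ] ang [-0.     0.    -0.003] len 102.0
[0, 170, 109] [261.1 186.2]
[-55, 170, 100] [260.9 122.3]
[11, 170, 109] [261.2 197.8]
[-39, 170, 109] [260.9 142.4]
[-40, 130, 72] [219.6 135.3]
[40, 130, 72] [223.  212.4]
[-40, 210, 72] [302.5 135. ]
[40, 210, 72] [299.7 212.1]
```

View pics/d1.png

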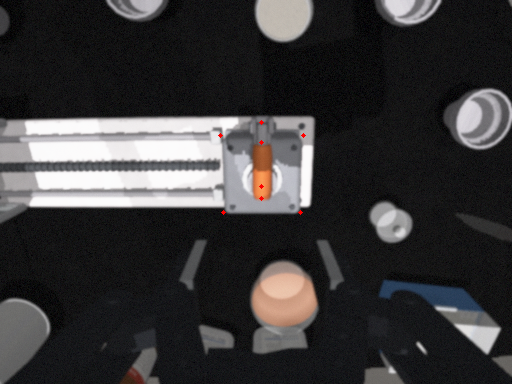

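Run:
```python
from h import *
c=cam('top');s=cam('side')
def tri(a,b):
    e1,v1=ray(c,[a]);e2,v2=ray(s,[b]);A=np.c_[v1[0],-v2[0]];t=np.linalg.lstsq(A,e2-e1,rcond=None)[0]
    p,q=e1+v1[0]*t[0],e2+v2[0]*t[1];return ((p+q)/2).round(),np.linalg.norm(p-q).round(1)
print('bulb',tri((209,121),(314,175)),'tip',tri((196,76),(319,94)))
print(onz(c,[[209,121],[196,122],[222,122],[209,133]],35).round())
```

```text
bulb (array([784., 110.,  33.]), np.float64(5.1)) tip (array([784., 111., 360.]), np.float64(0.7))
[[780. 110.  35.]
 [775. 156.  35.]
 [778.  64.  35.]
 [736. 108.  35.]]
```

Projections of my store fit land on the hinge (261,122), the grip (261,142–198) and the gearbox corners, so the fit is good. Next: descend and pinch the grip near its free end.

```bash
python3 -m creep '[{"dp":[0,0,35],"angular":[0,0,0],"fingers":40},{"dp":[0,0,70],"angular":[0,0,0],"fingers":40},{"dp":[0,0,95],"angular":[0,0,0],"fingers":40},{"dp":[0,0,106],"angular":[0,0,0],"fingers":40},{"dp":[0,0,106],"angular":[0,0,0],"fingers":40}]' 20; python3 -m creep '[{"dp":[0,0,0],"angular":[0,0,0],"fingers":10},{"dp":[0,0,0],"angular":[0,0,0],"fingers":10},{"dp":[0,0,0],"angular":[0,0,0],"fingers":10},{"dp":[0,0,0],"angular":[0,0,0],"fingers":10},{"dp":[0,0,0],"angular":[0,0,0],"fingers":10}]' 20; python3 d.py
```

```text
clock: 2.2
eef_pos: [600.7, 89.3, 83.8]
tcp_rot: [-3.141, -0.005, 3.089]
contact_force: [-0.7, 0.5, 1.0]
opening: 0.467
clock: 2.62
eef_pos: [604.2, 88.4, 87.6]
tcp_rot: [3.141, 0.002, 3.088]
contact_force: [1.1, -0.0, -0.5]
opening: 0.116
tcp [604.2  88.4  87.6] [3.141e+00 2.000e-03 3.088e+00] F [ 1.1 -0.  -0.5] open 9.9 t 2.6
```

Run:
```python
from h import *
im=optics.grab_frame('wrist'); cv2.imwrite('pics/e1.png',im)
im=optics.grab_frame('side'); crop(im,220,120,320,210,8,'pics/e2.png')
for i in range(3): print(r.sense()['eef_pos'], r.sense()['opening'])
```

```text
[603.85870552  88.32098916  87.04730741] 0.11703556572670268
[603.85870552  88.32098916  87.04730741] 0.11703556572670268
[603.85870552  88.32098916  87.04730741] 0.11703556572670268
```

View pics/e1.png

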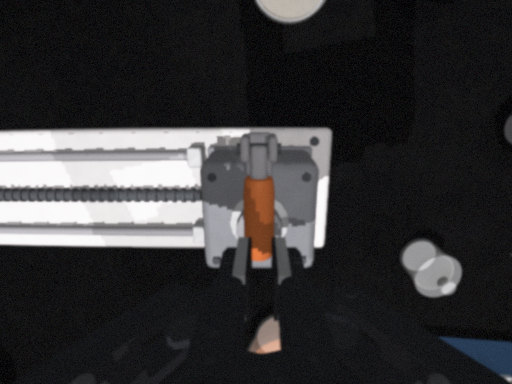

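View pics/e2.png

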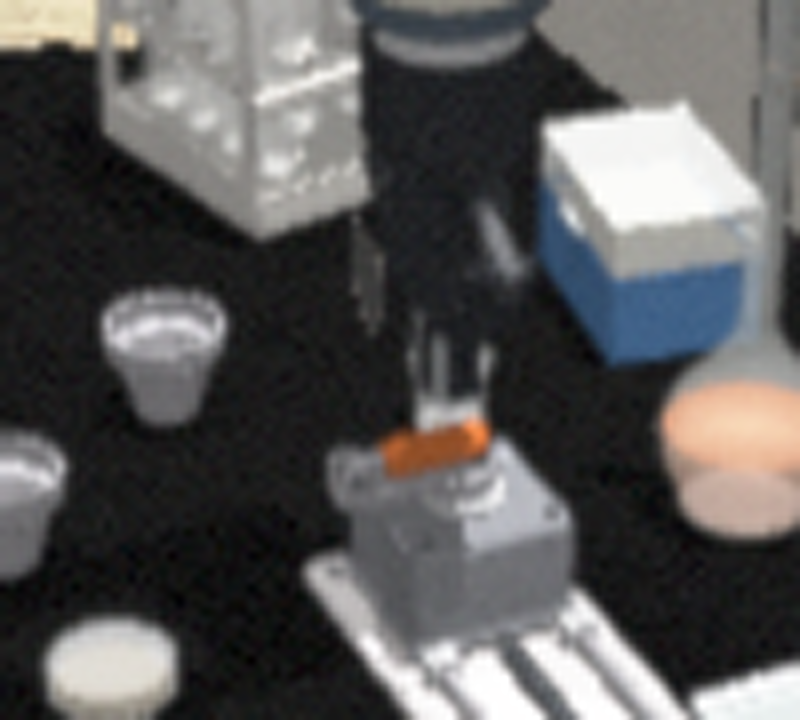

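Run:
```python
from h import *
s=r.sense();t=s['eef_pos'];c=cam('side');w=cam('wrist',s)
for dz in (0,19,40):
  q=t+[0,0,dz]; u=proj(c,q)[0]; print(dz,u.round(1),((u-[220,120])*8).round(), proj(w,q)[0].round(1), proj(w,[q+[0,9,0],q-[0,9,0],q+[-11,9,0],q+[-11,-9,0]]).round().tolist())
im=cv2.imread('pics/e1.png'); crop(im,190,120,340,300,4,'pics/e3.png')
```

```text
0 [275.4 178.2] [443. 466.] [261.7 220.6] [[276.0, 220.0], [247.0, 221.0], [275.0, 204.0], [246.0, 205.0]]
19 [275.4 173.8] [444. 430.] [261.7 233.8] [[277.0, 233.0], [246.0, 235.0], [277.0, 215.0], [245.0, 217.0]]
40 [275.5 168.8] [444. 391.] [261.7 252. ] [[279.0, 251.0], [244.0, 253.0], [278.0, 232.0], [243.0, 233.0]]
```

View pics/e3.png

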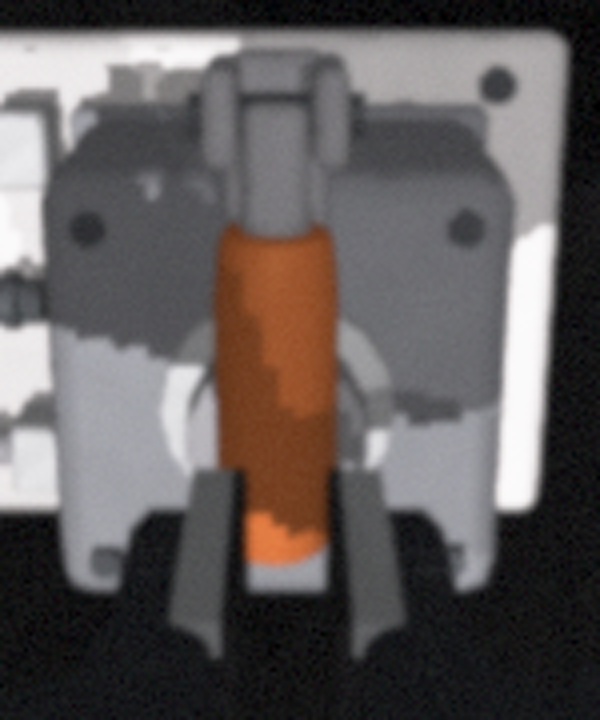

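Run:
```python
from h import *
im=optics.grab_frame('side'); crop(im,255,145,300,185,16,'pics/e4.png')
im=optics.grab_frame('top'); crop(im,180,120,260,190,10,'pics/e5.png')
```

```text
(no output)
```

View pics/e4.png

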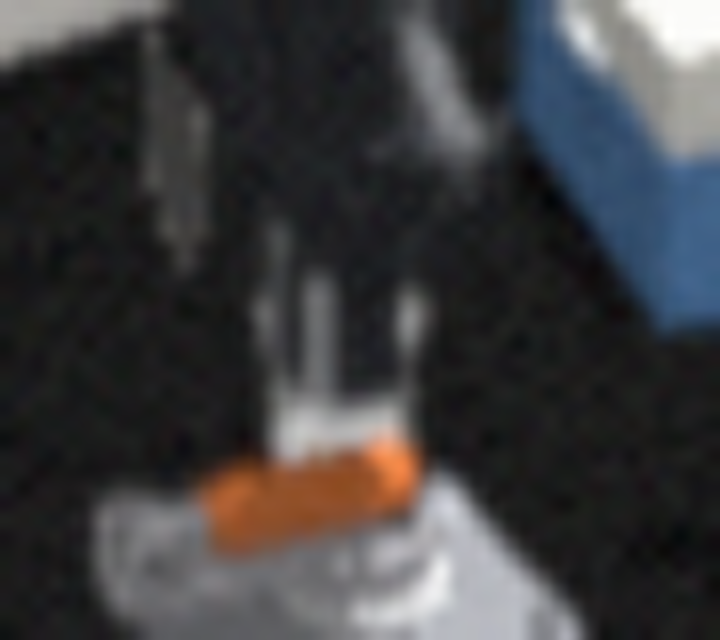

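View pics/e5.png

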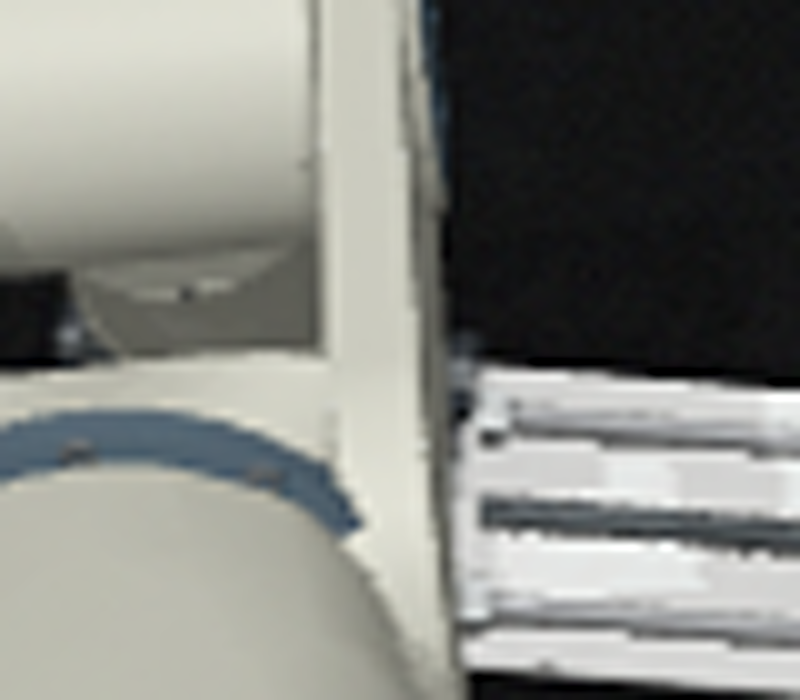

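The fingers closed to 10 mm without holding anything, and in the side view their ends stop at the top of the grip (row 173). So the tips sit higher than the nominal TCP. I'll reopen, go 9 mm lower and close again, watching the force.

```bash
python3 -m creep '[{"dp":[0,0,-2],"angular":[0,0,0],"fingers":40},{"dp":[0,0,-2],"angular":[0,0,0],"fingers":40},{"dp":[0,-2,3],"angular":[0,0,0],"fingers":40},{"dp":[0,-2,9],"angular":[0,0,0],"fingers":40},{"dp":[0,-2,9],"angular":[0,0,0],"fingers":40}]' 20; python3 -m creep '[{"dp":[0,0,0],"angular":[0,0,0],"fingers":10},{"dp":[0,0,0],"angular":[0,0,0],"fingers":10},{"dp":[0,0,0],"angular":[0,0,0],"fingers":10},{"dp":[0,0,0],"angular":[0,0,0],"fingers":10},{"dp":[0,0,0],"angular":[0,0,0],"fingers":10}]' 20; python3 d.py
```

```text
clock: 3.23
eef_pos: [602.4, 86.0, 75.8]
tcp_rot: [-3.141, -0.002, 3.088]
contact_force: [-0.2, 0.5, -0.3]
opening: 0.465
clock: 3.65
eef_pos: [603.5, 86.4, 77.5]
tcp_rot: [3.142, 0.0, 3.088]
contact_force: [-0.8, 0.4, 0.2]
opening: 0.119
tcp [603.5  86.4  77.5] [3.142 0.    3.088] F [-0.8  0.4  0.2] open 10.2 t 3.6
```

Run:
```python
from h import *
im=optics.grab_frame('side'); crop(im,255,145,300,185,16,'pics/f4.png')
im=optics.grab_frame('wrist'); crop(im,160,100,360,300,4,'pics/f5.png')
```

```text
(no output)
```

View pics/f4.png

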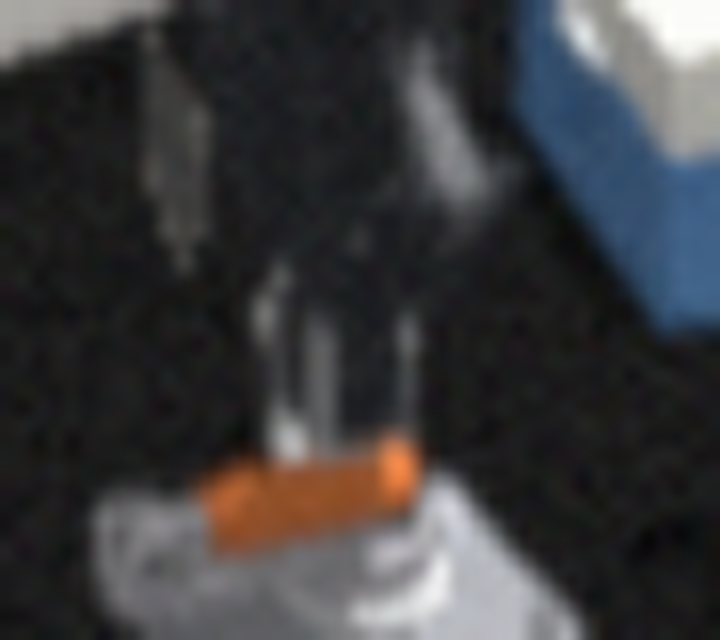

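View pics/f5.png

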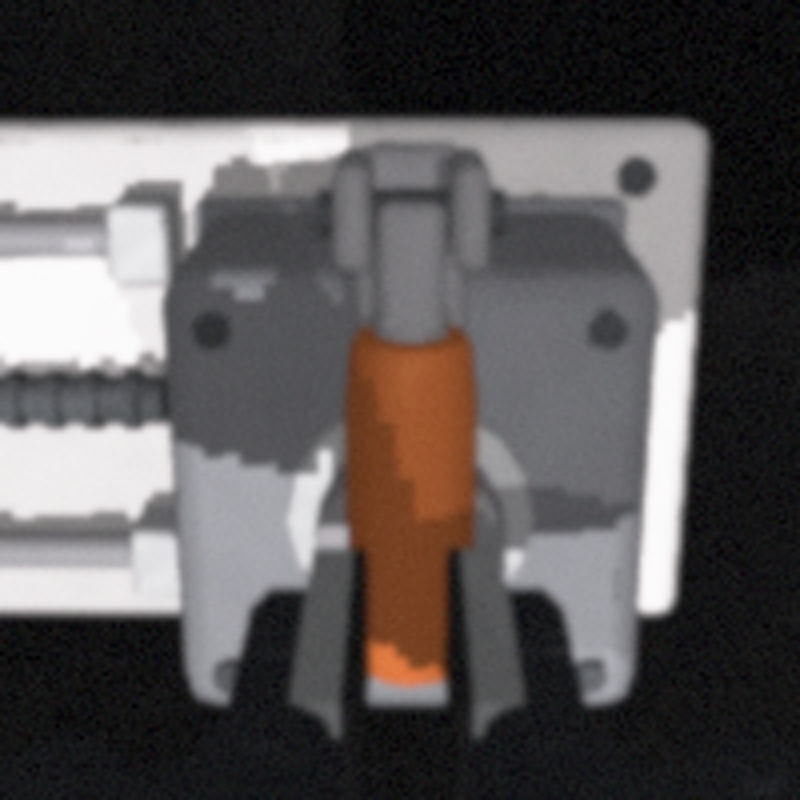

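Checking again, the pale patch below the finger ends at side pixel (276,171) is the weighing bottle behind them. So the tips are still above the grip, about 35–45 mm above the reported TCP point. I'll go lower in small, force-checked steps with the fingers open.

```bash
python3 -m creep '[{"dp":[0,0,0],"angular":[0,0,0],"fingers":40},{"dp":[0,0,0],"angular":[0,0,0],"fingers":40},{"dp":[0,0,3],"angular":[0,0,0],"fingers":40},{"dp":[0,0,6],"angular":[0,0,0],"fingers":40},{"dp":[0,0,9],"angular":[0,0,0],"fingers":40}]' 20
python3 - <<'E'
from h import *
s=r.sense(); print(s['eef_pos'].round(1),s['contact_force'].round(1))
im=optics.grab_frame('side'); crop(im,255,145,300,185,16,'pics/g4.png')
im=optics.grab_frame('wrist'); crop(im,160,100,360,300,4,'pics/g5.png')
E
```

```text
clock: 4.17
eef_pos: [603.3, 86.3, 68.0]
tcp_rot: [-3.142, -0.0, 3.088]
contact_force: [-0.0, -0.2, 0.6]
opening: 0.466
[603.3  86.3  68. ] [-0.  -0.2  0.6]
```

View pics/g4.png

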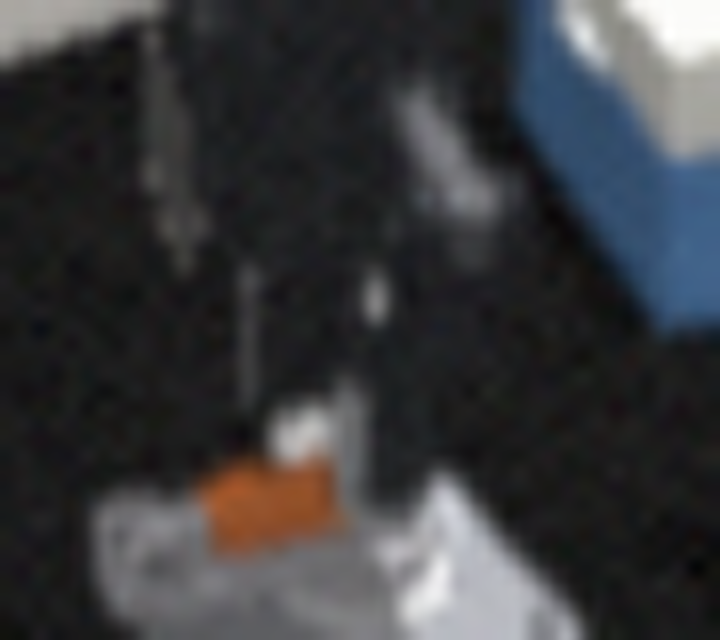

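View pics/g5.png

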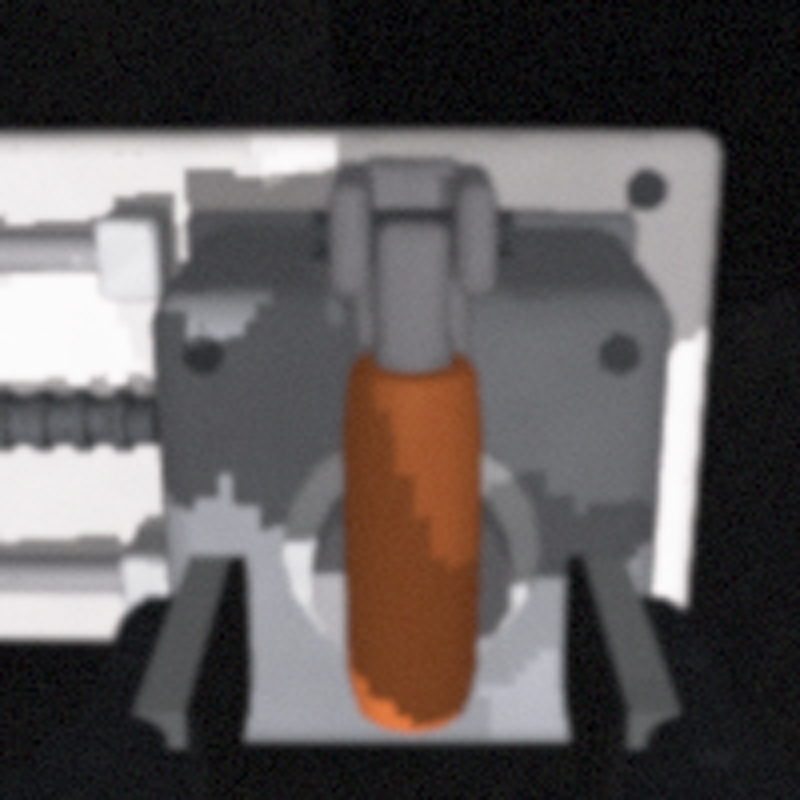

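Run:
```python
from h import *
c=cam('side')
for z in (70,80,90,100,110):
    u=proj(c,[[603,62,z],[592,62,z],[614,62,z]]); print(z,((u-[255,145])*16).round().tolist())
```

```text
70 [[379.0, 654.0], [336.0, 667.0], [422.0, 641.0]]
80 [[379.0, 617.0], [336.0, 630.0], [423.0, 604.0]]
90 [[380.0, 580.0], [336.0, 593.0], [423.0, 566.0]]
100 [[380.0, 542.0], [336.0, 555.0], [424.0, 529.0]]
110 [[380.0, 504.0], [336.0, 517.0], [424.0, 491.0]]
```

The near finger's end now reads (380,505) in the crop, which is z≈109 with the reported TCP at z=68. The wrist view agrees: the tip edge at row 238 gives about 44 mm. So the real finger ends are about 42 mm behind the reported TCP, and I'll use that offset from here on. Next: descend 25 mm and close.

```bash
python3 -m creep '[{"dp":[0,0,6],"angular":[0,0,0],"fingers":40},{"dp":[0,0,12],"angular":[0,0,0],"fingers":40},{"dp":[0,0,18],"angular":[0,0,0],"fingers":40},{"dp":[0,0,24],"angular":[0,0,0],"fingers":40},{"dp":[0,0,24],"angular":[0,0,0],"fingers":40}]' 20; python3 -m creep '[{"dp":[0,0,0],"angular":[0,0,0],"fingers":10},{"dp":[0,0,0],"angular":[0,0,0],"fingers":10},{"dp":[0,0,0],"angular":[0,0,0],"fingers":10},{"dp":[0,0,0],"angular":[0,0,0],"fingers":10},{"dp":[0,0,0],"angular":[0,0,0],"fingers":10}]' 20; python3 d.py
```

```text
clock: 4.68
eef_pos: [602.3, 86.2, 42.7]
tcp_rot: [-3.141, -0.002, 3.088]
contact_force: [0.8, -0.1, -0.6]
opening: 0.469
clock: 5.1
eef_pos: [603.0, 86.8, 44.0]
tcp_rot: [3.141, -0.001, 3.088]
contact_force: [-1.2, 5.9, -7.4]
opening: 0.327
tcp [603.   86.8  44. ] [ 3.141e+00 -1.000e-03  3.088e+00] F [-1.2  5.9 -7.4] open 28.0 t 5.1
```

Run:
```python
from h import *
s=r.sense(); print(s['eef_pos'].round(1),s['contact_force'].round(1),s['opening']*85.4)
im=optics.grab_frame('side'); crop(im,255,145,300,185,16,'pics/i4.png')
im=optics.grab_frame('wrist'); crop(im,160,100,360,300,4,'pics/i5.png')
s=r.sense(); print(s['eef_pos'].round(1),s['contact_force'].round(1),s['opening']*85.4)
```

```text
[603.   86.8  44. ] [-1.2  5.9 -7.4] 27.965466395427793
[602.9  86.8  44. ] [-0.6  5.7 -7.8] 28.29523725244176
```

View pics/i4.png

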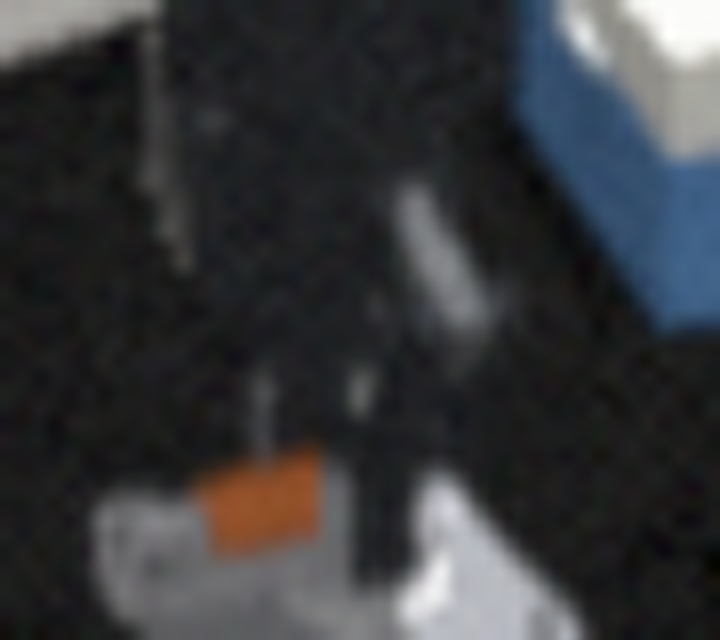

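View pics/i5.png

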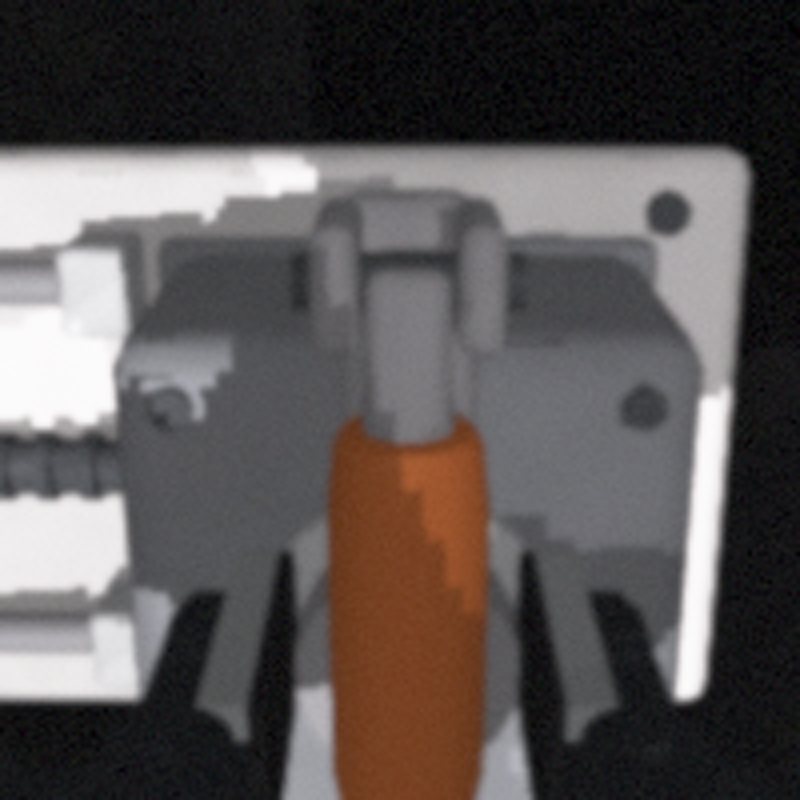

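The fingers are now either side of the grip, but they're blocked at 28 mm by the round hub of the arm below. I'll open, rise 7 mm to clear the hub, and close again.

```bash
python3 -m creep '[{"dp":[0,0,0],"angular":[0,0,0],"fingers":40},{"dp":[0,0,0],"angular":[0,0,0],"fingers":40},{"dp":[0,0,-4],"angular":[0,0,0],"fingers":40},{"dp":[0,0,-7],"angular":[0,0,0],"fingers":40},{"dp":[0,0,-7],"angular":[0,0,0],"fingers":40}]' 20; python3 -m creep '[{"dp":[0,0,0],"angular":[0,0,0],"fingers":10},{"dp":[0,0,0],"angular":[0,0,0],"fingers":10},{"dp":[0,0,0],"angular":[0,0,0],"fingers":10},{"dp":[0,0,0],"angular":[0,0,0],"fingers":10},{"dp":[0,0,0],"angular":[0,0,0],"fingers":10}]' 20; python3 d.py
```

```text
clock: 5.62
eef_pos: [604.3, 86.2, 52.6]
tcp_rot: [3.141, 0.002, 3.088]
contact_force: [0.2, -0.0, 0.1]
opening: 0.468
clock: 6.03
eef_pos: [603.7, 86.6, 51.5]
tcp_rot: [3.141, 0.0, 3.088]
contact_force: [0.8, 2.3, 1.1]
opening: 0.197
tcp [603.7  86.6  51.5] [3.141 0.    3.088] F [0.8 2.3 1.1] open 16.8 t 6.0
```

The opening is 16.8 mm with the grip held. Lifting along the hinge arc with d = 51 mm, 30° first.

```bash
python3 -m creep '[{"dp":[0.3,0,-5.3],"angular":[0,0,0],"fingers":10},{"dp":[1.1,0,-10.6],"angular":[0,0,0],"fingers":10},{"dp":[2.5,0,-15.8],"angular":[0,0,0],"fingers":10},{"dp":[4.4,0,-20.7],"angular":[0,0,0],"fingers":10},{"dp":[6.8,0,-25.5],"angular":[0,0,0],"fingers":10}]' 20
python3 - <<'E'
from h import *
s=r.sense(); print(s['eef_pos'].round(1),s['contact_force'].round(1),s['opening']*85.4)
im=optics.grab_frame('side'); crop(im,245,135,305,185,12,'pics/j4.png')
E
```

```text
clock: 6.45
eef_pos: [595.7, 86.9, 77.0]
tcp_rot: [3.141, -0.001, 3.088]
contact_force: [-0.8, 5.2, -6.8]
opening: 0.199
[595.7  86.9  77. ] [-0.8  5.2 -6.8] 17.037085169528282
```

View pics/j4.png

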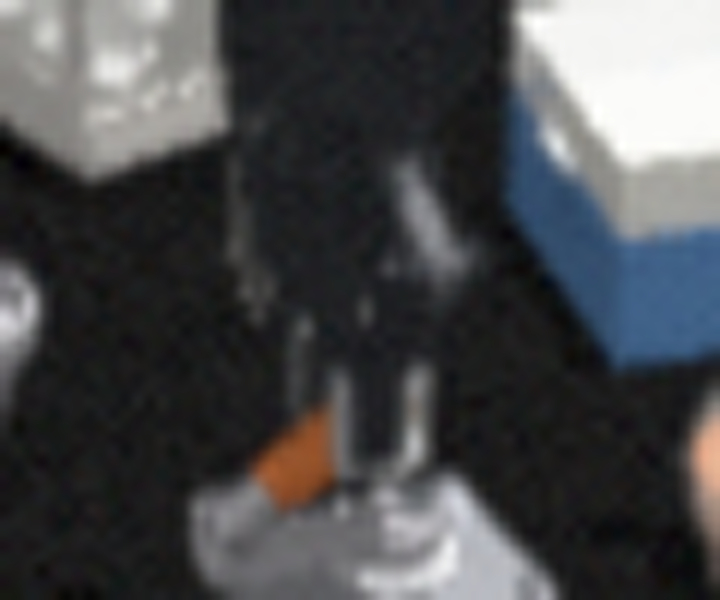

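```bash
python3 -m creep '[{"dp":[2.9,0.5,-4.5],"angular":[0,0,0],"fingers":10},{"dp":[6.3,1,-8.6],"angular":[0,0,0],"fingers":10},{"dp":[10.1,1,-12.4],"angular":[0,0,0],"fingers":10},{"dp":[14.2,1,-15.8],"angular":[0,0,0],"fingers":10},{"dp":[18.7,1,-18.7],"angular":[0,0,0],"fingers":10}]' 20; python3 -m creep '[{"dp":[4.8,0,-2.4],"angular":[0,0,0],"fingers":10},{"dp":[9.7,0,-4.3],"angular":[0,0,0],"fingers":10},{"dp":[14.9,0,-5.7],"angular":[0,0,0],"fingers":10},{"dp":[20.2,0,-6.5],"angular":[0,0,0],"fingers":10},{"dp":[25.5,0,-6.8],"angular":[0,0,0],"fingers":10}]' 20
python3 - <<'E'
from h import *
s=r.sense(); print(s['eef_pos'].round(1),s['contact_force'].round(1),s['opening']*85.4)
im=optics.grab_frame('side'); crop(im,235,125,305,185,11,'pics/k4.png')
im=optics.grab_frame('wrist'); crop(im,160,100,360,300,4,'pics/k5.png')
E
```

```text
clock: 6.92
eef_pos: [577.8, 88.3, 96.1]
tcp_rot: [-3.141, 0.001, 3.088]
contact_force: [1.3, -0.8, -5.7]
opening: 0.202
clock: 7.33
eef_pos: [553.9, 90.0, 103.7]
tcp_rot: [3.141, 0.004, 3.088]
contact_force: [4.0, -4.3, 6.1]
opening: 0.194
[553.9  90.  103.7] [ 4.  -4.3  6.1] 16.578590314356706
```

View pics/k4.png

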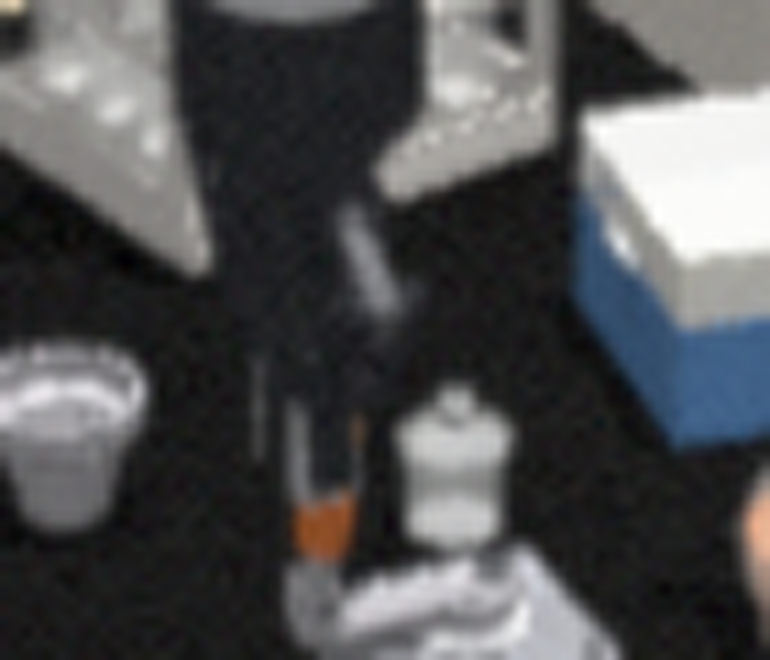

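View pics/k5.png

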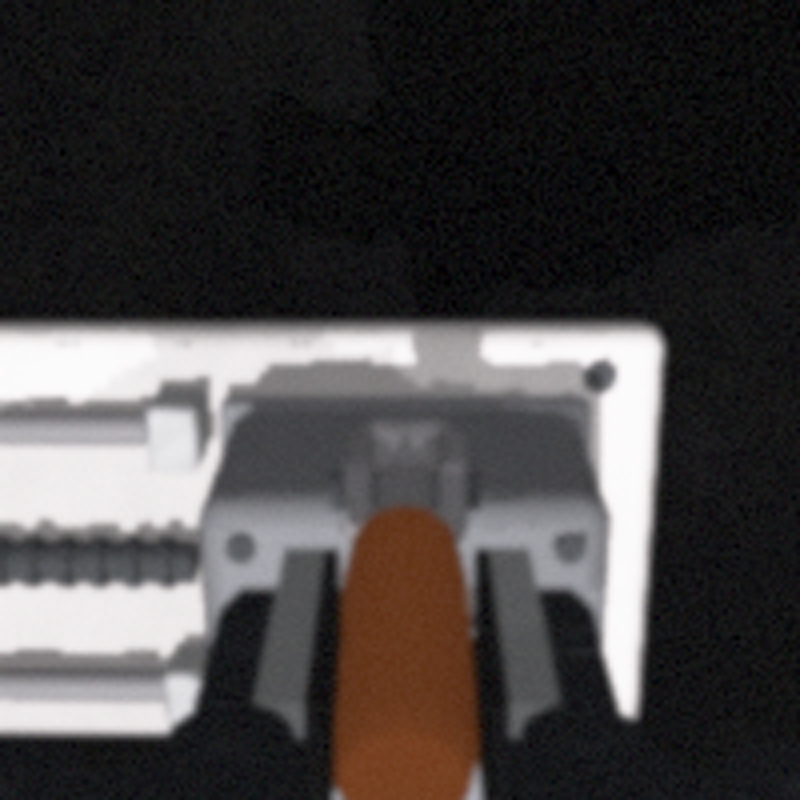

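The side view shows the grip standing upright at (324,530 in the crop), held in the fingers and pressed to the stop (Fx about 4 N). Now I crank counter-clockwise, 60° per call.

```bash
python3 -m creep '[{"dp":[-1.2,-12.4,0],"angular":[0,0,0],"fingers":10},{"dp":[-4.8,-23.4,0],"angular":[0,0,0],"fingers":10},{"dp":[-10.5,-33.3,0],"angular":[0,0,0],"fingers":10},{"dp":[-18.2,-41.9,0],"angular":[0,0,0],"fingers":10},{"dp":[-27.5,-48.6,0],"angular":[0,0,0],"fingers":10}]' 20
python3 - <<'E'
from h import *
s=r.sense(); print(s['eef_pos'].round(1),s['contact_force'].round(1),s['opening']*85.4)
im=optics.grab_frame('side'); crop(im,235,125,375,230,5,'pics/l4.png')
E
```

```text
clock: 7.85
eef_pos: [577.0, 39.7, 103.5]
tcp_rot: [3.141, -0.0, 3.088]
contact_force: [-3.1, 2.5, 9.9]
opening: 0.195
[577.   39.7 103.5] [-3.1  2.5  9.9] 16.64457151491554
```

View pics/l4.png

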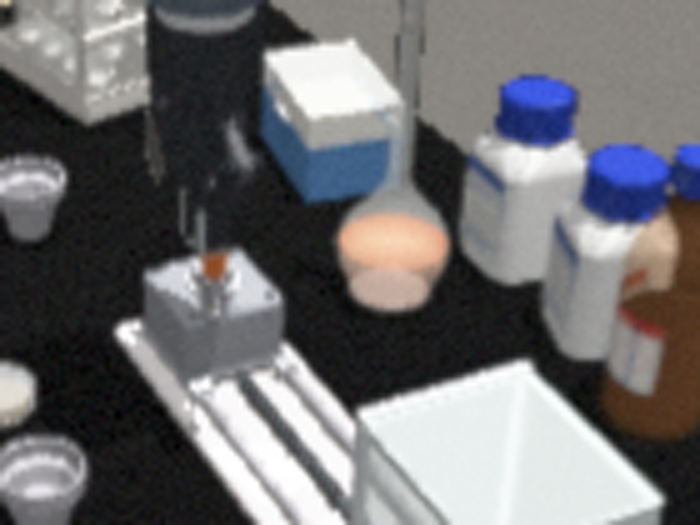

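```bash
python3 -m creep '[{"dp":[-10.5,-4.7,0],"angular":[0,0,0],"fingers":10},{"dp":[-21.8,-7.1,0],"angular":[0,0,0],"fingers":10},{"dp":[-33.2,-7.1,0],"angular":[0,0,0],"fingers":10},{"dp":[-44.5,-4.7,0],"angular":[0,0,0],"fingers":10},{"dp":[-55,0,0],"angular":[0,0,0],"fingers":10}]' 20;  python3 -m creep '[{"dp":[-9.3,6.7,0],"angular":[0,0,0],"fingers":10},{"dp":[-17,15.3,0],"angular":[0,0,0],"fingers":10},{"dp":[-22.7,25.2,0],"angular":[0,0,0],"fingers":10},{"dp":[-26.3,36.2,0],"angular":[0,0,0],"fingers":10},{"dp":[-27.5,47.6,0],"angular":[0,0,0],"fingers":10}]' 20
python3 - <<'E'
from h import *
s=r.sense(); print(s['eef_pos'].round(1),s['contact_force'].round(1),s['opening']*85.4)
im=optics.grab_frame('side'); crop(im,235,125,375,230,5,'pics/m4.png')
E
```

```text
clock: 8.32
eef_pos: [631.0, 39.0, 103.3]
tcp_rot: [3.138, -0.003, 3.086]
contact_force: [-10.2, 12.3, 13.6]
opening: 0.204
clock: 8.73
eef_pos: [658.1, 83.7, 103.0]
tcp_rot: [-3.141, -0.009, 3.088]
contact_force: [-18.1, -2.6, 18.9]
opening: 0.198
[658.1  83.7 103. ] [-18.1  -2.6  18.9] 16.919958762985665
```

View pics/m4.png

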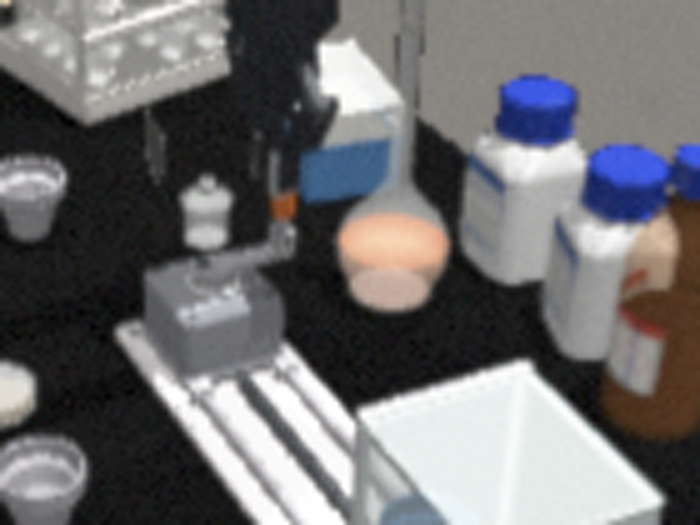

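```bash
python3 -m creep '[{"dp":[0,0,0],"angular":[0,0,0],"fingers":26},{"dp":[0,0,0],"angular":[0,0,0],"fingers":26},{"dp":[0,0,0],"angular":[0,0,0],"fingers":26}]' 20; python3 d.py 662.6 82.8 103
python3 - <<'E'
from h import *
im=optics.grab_frame('wrist'); crop(im,160,100,360,300,4,'pics/n5.png')
c=cam('wrist')
print(((proj(c,[[662.6,82.8,166],[662.6,82.8,116]])-[160,100])*4).round())
E
```

```text
clock: 9.03
eef_pos: [661.9, 82.9, 102.2]
tcp_rot: [3.142, -0.001, 3.088]
contact_force: [0.8, -1.1, 1.6]
opening: 0.303
tcp [661.9  82.9 102.2] [ 3.142e+00 -1.000e-03  3.088e+00] F [ 0.8 -1.1  1.6] open 25.9 t 9.0
dp [-0.7 -0.1 -0.8] ang [0. 0. 0.] len 1.0
[[407. 718.]
 [407. 523.]]
```

View pics/n5.png

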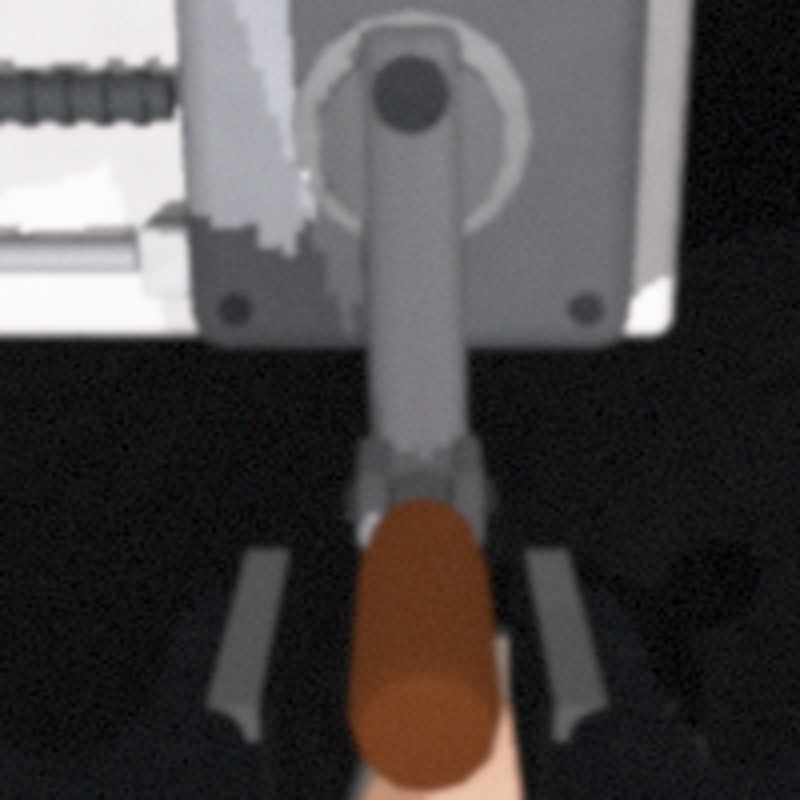

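The grip (424,735 in the crop) stands well centred between the open fingers, about 1.5 mm from where I predicted. The strain is released, so I close again and carry on.

```bash
python3 -m creep '[{"dp":[-1,1,0],"angular":[0,0,0],"fingers":10},{"dp":[-1,1,0],"angular":[0,0,0],"fingers":10},{"dp":[-1,1,0],"angular":[0,0,0],"fingers":10},{"dp":[-1,1,0],"angular":[0,0,0],"fingers":10}]' 20;  python3 -m creep '[{"dp":[1.2,11.4,0],"angular":[0,0,0],"fingers":10},{"dp":[4.8,22.4,0],"angular":[0,0,0],"fingers":10},{"dp":[10.5,32.3,0],"angular":[0,0,0],"fingers":10},{"dp":[18.2,40.9,0],"angular":[0,0,0],"fingers":10},{"dp":[27.5,47.6,0],"angular":[0,0,0],"fingers":10}]' 20; python3 -m creep '[{"dp":[10.5,4.7,0],"angular":[0,0,0],"fingers":10},{"dp":[21.8,7.1,0],"angular":[0,0,0],"fingers":10},{"dp":[33.2,7.1,0],"angular":[0,0,0],"fingers":10},{"dp":[44.5,4.7,0],"angular":[0,0,0],"fingers":10},{"dp":[55,0,0],"angular":[0,0,0],"fingers":10}]' 20
```

```text
clock: 9.42
eef_pos: [663.3, 83.8, 102.3]
tcp_rot: [-3.141, -0.0, 3.088]
contact_force: [-1.3, -1.8, 1.9]
opening: 0.203
clock: 9.83
eef_pos: [637.6, 133.8, 102.3]
tcp_rot: [-3.141, -0.0, 3.089]
contact_force: [-1.7, -7.1, 1.8]
opening: 0.197
clock: 10.25
eef_pos: [583.5, 136.5, 102.4]
tcp_rot: [-3.141, 0.002, 3.089]
contact_force: [6.7, -6.4, -4.4]
opening: 0.195
```

```bash
python3 -m creep '[{"dp":[9.3,-6.7,0],"angular":[0,0,0],"fingers":10},{"dp":[17,-15.3,0],"angular":[0,0,0],"fingers":10},{"dp":[22.7,-25.2,0],"angular":[0,0,0],"fingers":10},{"dp":[26.3,-36.2,0],"angular":[0,0,0],"fingers":10},{"dp":[27.5,-47.6,0],"angular":[0,0,0],"fingers":10}]' 20;python3 - <<'E'
from h import *
s=r.sense(); print(s['eef_pos'].round(1),s['contact_force'].round(1),s['opening']*85.4)
im=optics.grab_frame('side'); crop(im,235,125,375,230,5,'pics/o4.png')
E
```

```text
clock: 10.67
eef_pos: [553.2, 90.9, 102.4]
tcp_rot: [3.14, 0.001, 3.089]
contact_force: [2.2, 3.6, -3.8]
opening: 0.202
[553.2  90.9 102.4] [ 2.2  3.6 -3.8] 17.282861994844907
```

View pics/o4.png

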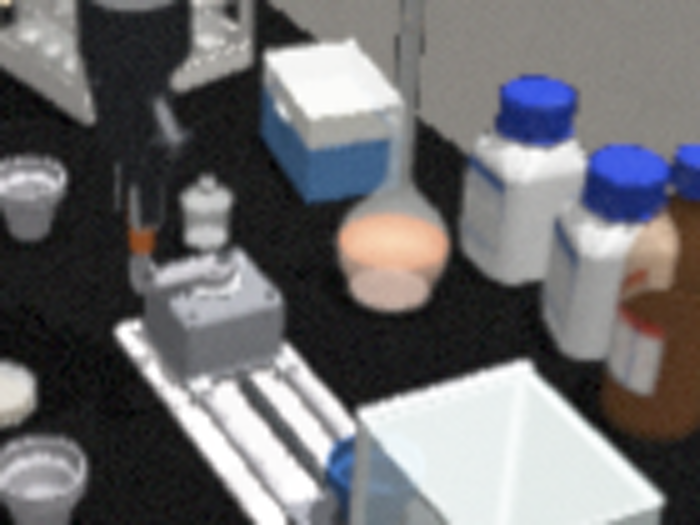

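Now one full turn (360°), and the blue seat is emerging from the hood. Another half turn to go.

```bash
python3 -m creep '[{"dp":[-1.2,-11.4,0],"angular":[0,0,0],"fingers":10},{"dp":[-4.8,-22.4,0],"angular":[0,0,0],"fingers":10},{"dp":[-10.5,-32.3,0],"angular":[0,0,0],"fingers":10},{"dp":[-18.2,-40.9,0],"angular":[0,0,0],"fingers":10},{"dp":[-27.5,-47.6,0],"angular":[0,0,0],"fingers":10}]' 20; python3 -m creep '[{"dp":[-10.5,-4.7,0],"angular":[0,0,0],"fingers":10},{"dp":[-21.8,-7.1,0],"angular":[0,0,0],"fingers":10},{"dp":[-33.2,-7.1,0],"angular":[0,0,0],"fingers":10},{"dp":[-44.5,-4.7,0],"angular":[0,0,0],"fingers":10},{"dp":[-55,0,0],"angular":[0,0,0],"fingers":10}]' 20;  python3 -m creep '[{"dp":[-9.3,6.7,0],"angular":[0,0,0],"fingers":10},{"dp":[-17,15.3,0],"angular":[0,0,0],"fingers":10},{"dp":[-22.7,25.2,0],"angular":[0,0,0],"fingers":10},{"dp":[-26.3,36.2,0],"angular":[0,0,0],"fingers":10},{"dp":[-27.5,47.6,0],"angular":[0,0,0],"fingers":10}]' 20
python3 - <<'E'
from h import *
s=r.sense(); print(s['eef_pos'].round(1),s['contact_force'].round(1),s['opening']*85.4)
im=optics.grab_frame('side'); crop(im,235,125,375,230,5,'pics/p4.png')
E
```

```text
clock: 11.13
eef_pos: [578.7, 40.0, 102.3]
tcp_rot: [3.141, -0.001, 3.087]
contact_force: [-0.9, 5.1, -0.8]
opening: 0.199
clock: 11.55
eef_pos: [634.2, 37.6, 102.2]
tcp_rot: [-3.141, -0.001, 3.087]
contact_force: [-4.9, 3.4, 3.0]
opening: 0.196
clock: 11.97
eef_pos: [663.8, 84.6, 102.2]
tcp_rot: [-3.141, -0.0, 3.088]
contact_force: [-5.4, -9.0, 4.4]
opening: 0.197
[663.8  84.6 102.2] [-5.4 -9.   4.4] 16.80664691543097
```

View pics/p4.png

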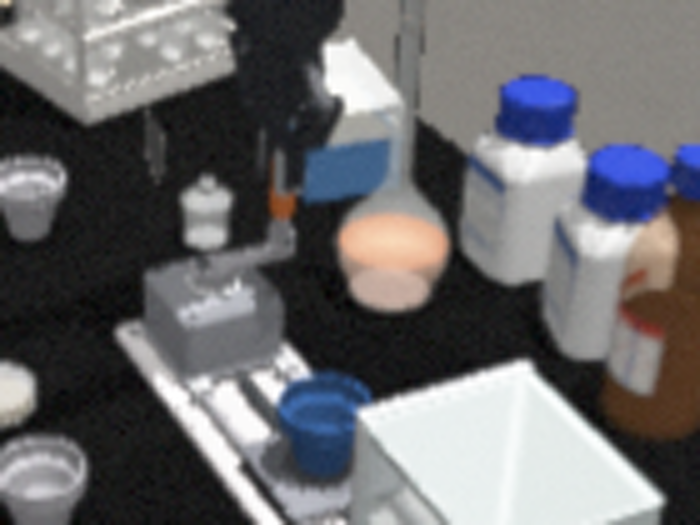

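```bash
python3 -m creep '[{"dp":[0,4,0],"angular":[0,0,0],"fingers":10},{"dp":[0,4,0],"angular":[0,0,0],"fingers":10},{"dp":[0,4,0],"angular":[0,0,0],"fingers":10}]' 20;  python3 -m creep '[{"dp":[0,0,0],"angular":[0,0,0],"fingers":40},{"dp":[0,0,0],"angular":[0,0,0],"fingers":40},{"dp":[0,0,-30],"angular":[0,0,0],"fingers":50},{"dp":[0,0,-65],"angular":[0,0,0],"fingers":70},{"dp":[0,0,-100],"angular":[0,0,0],"fingers":85}]' 20
python3 - <<'E'
from h import *
s=r.sense(); print(s['eef_pos'].round(1),s['contact_force'].round(1),s['opening']*85.4)
im=optics.grab_frame('top'); cv2.imwrite('pics/q1.png',im)
im=optics.grab_frame('side'); cv2.imwrite('pics/q2.png',im)
E
```

```text
clock: 12.27
eef_pos: [663.7, 85.2, 102.5]
tcp_rot: [-3.136, 0.001, 3.089]
contact_force: [-2.4, -17.2, 3.8]
opening: 0.2
clock: 12.68
eef_pos: [663.6, 89.2, 202.9]
tcp_rot: [3.141, -0.0, 3.088]
contact_force: [0.9, -0.2, 0.0]
opening: 0.85
[663.6  89.2 202.9] [ 0.9 -0.2  0. ] 72.60882355870558
```

View pics/q1.png

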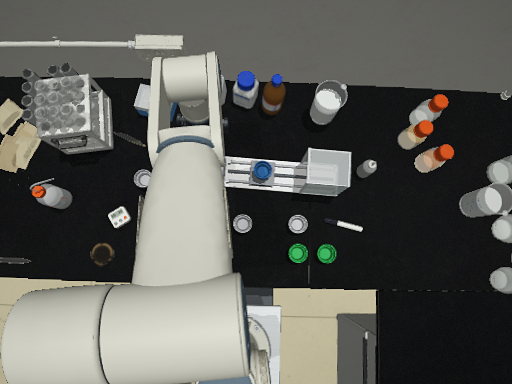

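View pics/q2.png

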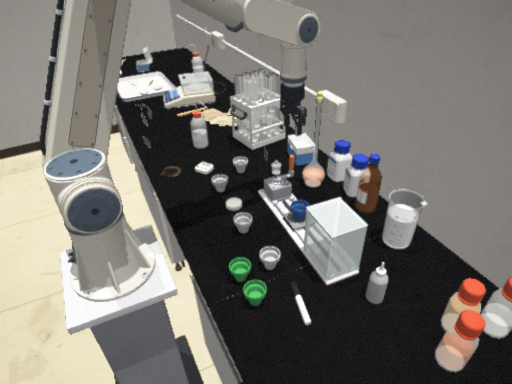

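Run:
```python
from h import *
im=cv2.imread('pics/q1.png');crop(im,225,155,325,245,8,'pics/q3.png')
c=cam('top');print(((proj(c,[[598.6,-84.1,82]])-[225,155])*8).round(), ((proj(c,[[420.1,-19.9,52],[423,-204.3,52]])-[225,155])*8).round())
```

```text
[[306. 117.]] [[138. 548.]
 [582. 554.]]
```

View pics/q3.png

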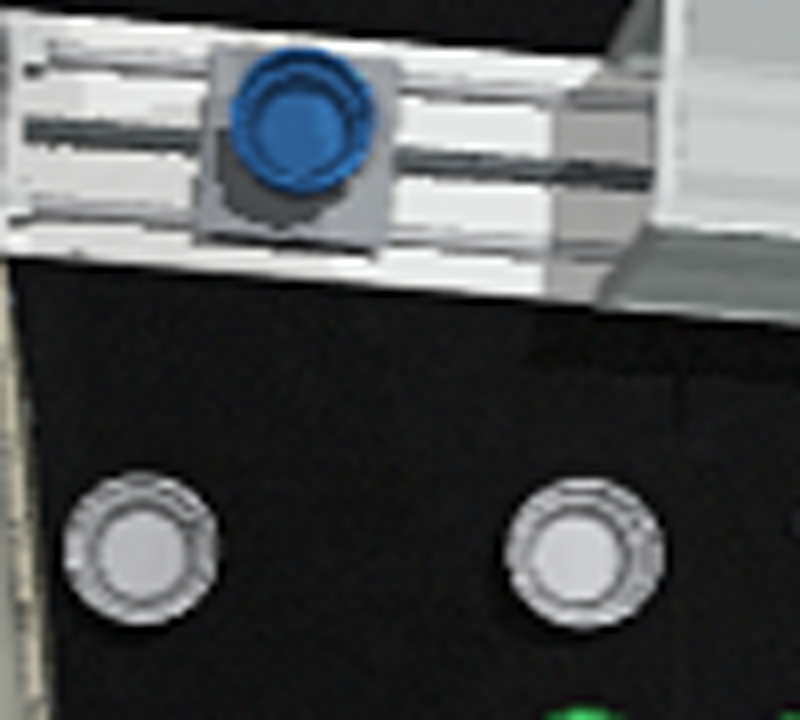

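The top view puts the seat cup rim at crop (302,121), so load_point is about (597,-83). Cups 3 and 4 are unmoved at (141,549) and (585,553). All cups in view are plain steel and the green ones are excluded. I'll start with cup 3.

```bash
python3 d.py 420 -20 165 3.1416 0 3.088
```

```text
tcp [668.   89.8 209.4] [3.139 0.012 3.088] F [-0.1  0.2 -0.2] open 84.9 t 12.8
dp [ 242.3 -122.9   41.2] ang [0.003 0.012 0.   ] len 275.0
```

```bash
python3 -m creep '[{"dp":[36,-18,0],"angular":[0,0,0],"fingers":85},{"dp":[72,-36,6],"angular":[0,0,0],"fingers":85},{"dp":[108,-54,12],"angular":[0,0,0],"fingers":85},{"dp":[144,-72,18],"angular":[0,0,0],"fingers":85},{"dp":[180,-91,24],"angular":[0,0,0],"fingers":85}]' 40; python3 -m creep '[{"dp":[34,-17,6],"angular":[0,0,0],"fingers":85},{"dp":[60,-31,12],"angular":[0,0,0],"fingers":85},{"dp":[60,-31,12],"angular":[0,0,0],"fingers":85},{"dp":[60,-31,12],"angular":[0,0,0],"fingers":85}]' 40; python3 d.py 420 -20 165 3.1416 0 3.088
python3 - <<'E'
from h import *
s=r.sense(); im=optics.grab_frame('wrist'); c=cam('wrist',s)
for z in (52,):
  a=np.linspace(0,6.28,25)
  for R in (31,28):
    for u in proj(c,np.c_[420.1+R*np.cos(a),-19.9+R*np.sin(a),0*a+z]): cv2.circle(im,tuple(int(round(v)) for v in u),1,(0,0,255),-1)
cv2.imwrite('pics/r1.png',im)
E
```

```text
clock: 13.2
eef_pos: [477.8, 7.2, 178.0]
tcp_rot: [3.141, 0.002, 3.089]
contact_force: [-0.0, -0.5, 0.4]
opening: 0.994
clock: 13.53
eef_pos: [417.0, -20.7, 166.5]
tcp_rot: [3.141, 0.001, 3.087]
contact_force: [0.6, -1.1, 0.2]
opening: 0.994
tcp [417.  -20.7 166.5] [3.141e+00 1.000e-03 3.087e+00] F [ 0.6 -1.1  0.2] open 84.9 t 13.5
dp [-3.   0.9  1.5] ang [ 0.     0.001 -0.001] len 3.0
```

View pics/r1.png

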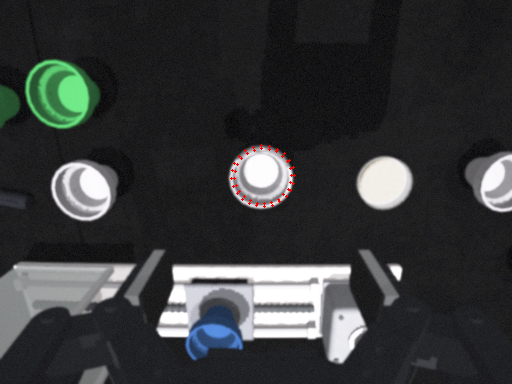

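The projected rim circle (red) lies on the cup at (262,177) to within a pixel. Descending to grip its collar.

```bash
python3 -m creep '[{"dp":[-3,1,38],"angular":[0,0,0],"fingers":85},{"dp":[-3,1,76],"angular":[0,0,0],"fingers":85},{"dp":[-3,1,114],"angular":[0,0,0],"fingers":85},{"dp":[-3,1,140],"angular":[0,0,0],"fingers":85},{"dp":[-3,1,140],"angular":[0,0,0],"fingers":85}]' 40; python3 -m creep '[{"dp":[0,0,12],"angular":[0,0,0],"fingers":85},{"dp":[0,0,24],"angular":[0,0,0],"fingers":85},{"dp":[0,0,36],"angular":[0,0,0],"fingers":85},{"dp":[0,0,36],"angular":[0,0,0],"fingers":85}]' 40; python3 d.py 420 -20 -11
python3 - <<'E'
from h import *
s=r.sense(); im=optics.grab_frame('wrist'); cv2.imwrite('pics/s1.png',im)
im=optics.grab_frame('side'); crop(im,200,160,290,235,8,'pics/s2.png')
E
```

```text
clock: 14.0
eef_pos: [418.8, -19.2, 22.4]
tcp_rot: [3.141, -0.006, 3.089]
contact_force: [-0.8, 0.4, -0.2]
opening: 0.994
clock: 14.33
eef_pos: [421.7, -19.5, -9.9]
tcp_rot: [3.142, 0.0, 3.088]
contact_force: [-0.9, 0.1, -0.7]
opening: 0.997
tcp [421.7 -19.5  -9.9] [3.142 0.    3.088] F [-0.9  0.1 -0.7] open 85.1 t 14.3
dp [ 1.7 -0.6  1.1] ang [0. 0. 0.] len 2.0
```

View pics/s1.png

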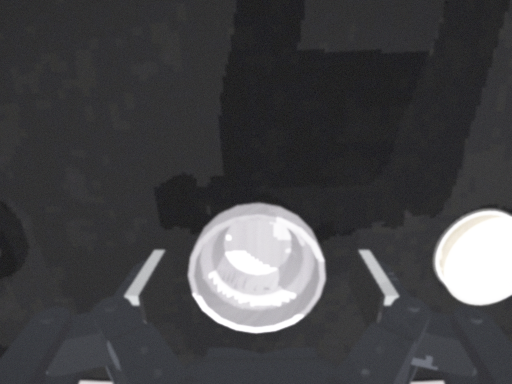

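View pics/s2.png

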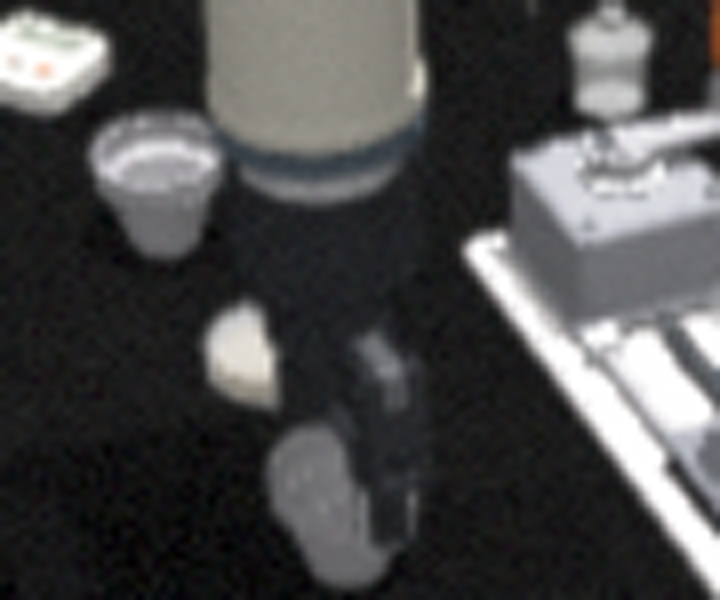

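```bash
python3 -m creep '[{"dp":[1.5,-1,0.5],"angular":[0,0,0],"fingers":55},{"dp":[1.5,-1,0.5],"angular":[0,0,0],"fingers":55},{"dp":[1.5,-1,0.5],"angular":[0,0,0],"fingers":55},{"dp":[1.5,-1,0.5],"angular":[0,0,0],"fingers":55},{"dp":[1.5,-1,0.5],"angular":[0,0,0],"fingers":55}]' 40; python3 -m creep '[{"dp":[0,0,-5],"angular":[0,0,0],"fingers":55},{"dp":[0,0,-15],"angular":[0,0,0],"fingers":55},{"dp":[0,0,-25],"angular":[0,0,0],"fingers":55},{"dp":[0,0,-25],"angular":[0,0,0],"fingers":55}]' 40; python3 d.py
python3 - <<'E'
from h import *
s=r.sense(); im=optics.grab_frame('wrist'); cv2.imwrite('pics/t1.png',im)
im=optics.grab_frame('side'); crop(im,200,160,290,235,8,'pics/t2.png')
E
```

```text
clock: 14.85
eef_pos: [419.8, -21.0, -9.0]
tcp_rot: [3.142, 0.002, 3.088]
contact_force: [-1.0, -0.4, 9.3]
opening: 0.701
clock: 15.18
eef_pos: [420.2, -21.0, 16.7]
tcp_rot: [-3.142, 0.003, 3.088]
contact_force: [0.3, -1.0, -0.1]
opening: 0.694
tcp [420.2 -21.   16.7] [-3.142e+00  3.000e-03  3.088e+00] F [ 0.3 -1.  -0.1] open 59.3 t 15.2
```

View pics/t1.png

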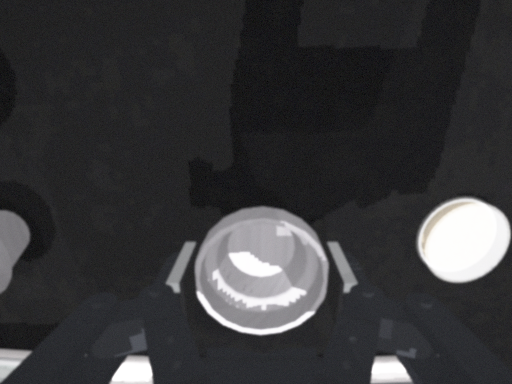

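View pics/t2.png

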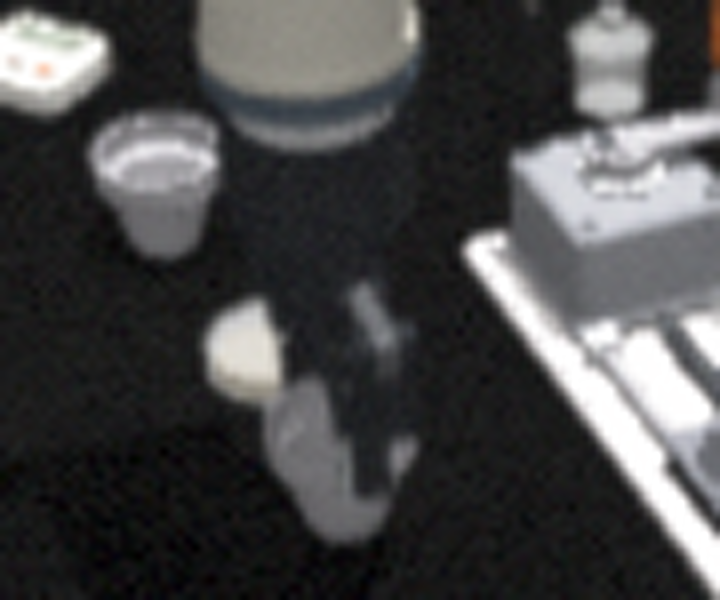

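```bash
python3 - <<'E'
from h import *
c=cam('side')
for z in (50,55,60,65,70): print(z,((proj(c,[[420,-55,z],[409,-55,z]])-[200,160])*8).round().tolist())
E
python3 d.py 597 -83 165 3.1416 0 3.088
```

```text
50 [[369.0, 517.0], [344.0, 525.0]]
55 [[368.0, 507.0], [343.0, 516.0]]
60 [[368.0, 498.0], [342.0, 506.0]]
65 [[367.0, 488.0], [342.0, 496.0]]
70 [[366.0, 478.0], [341.0, 487.0]]
tcp [419.4 -20.9  15.4] [-3.142e+00  2.000e-03  3.088e+00] F [ 1.2  0.1 -0.9] open 59.4 t 15.3
dp [-180.9  -52.4 -149.3] ang [-0.     0.002 -0.   ] len 240.0
```

Cup 3 is held: the opening is 59 mm and the fingertips are about 36 mm above its underside, just below the collar as planned. Carrying it over the seat.

```bash
python3 -m creep '[{"dp":[0,0,-38],"angular":[0,0,0],"fingers":55},{"dp":[-15,-4,-74],"angular":[0,0,0],"fingers":55},{"dp":[-40,-12,-105],"angular":[0,0,0],"fingers":55},{"dp":[-75,-22,-125],"angular":[0,0,0],"fingers":55},{"dp":[-112,-33,-135],"angular":[0,0,0],"fingers":55}]' 40; python3 -m creep '[{"dp":[-35,-10,0],"angular":[0,0,0],"fingers":55},{"dp":[-60,-17,0],"angular":[0,0,0],"fingers":55},{"dp":[-69,-19.5,0],"angular":[0,0,0],"fingers":55},{"dp":[-69,-19.5,0],"angular":[0,0,0],"fingers":55},{"dp":[-69,-19.5,0],"angular":[0,0,0],"fingers":55}]' 40; python3 d.py 597 -83 42
python3 - <<'E'
from h import *
s=r.sense(); im=optics.grab_frame('wrist'); cv2.imwrite('pics/u1.png',im)
im=optics.grab_frame('side'); crop(im,250,130,350,230,6,'pics/u2.png')
c=cam('wrist',s); print('load rim',proj(c,[[597,-83,82],[566,-83,82],[628,-83,82]]).round())
E
```

```text
clock: 15.7
eef_pos: [531.0, -60.3, 153.0]
tcp_rot: [-3.141, 0.004, 3.088]
contact_force: [0.7, 0.5, -0.1]
opening: 0.694
clock: 16.12
eef_pos: [595.4, -82.8, 148.6]
tcp_rot: [3.141, -0.003, 3.088]
contact_force: [-0.3, 0.4, -0.6]
opening: 0.696
tcp [595.4 -82.8 148.6] [ 3.141e+00 -3.000e-03  3.088e+00] F [-0.3  0.4 -0.6] open 59.4 t 16.1
dp [-1.900e+00 -1.000e-01  1.066e+02] ang [0. 0. 0.] len 107.0
load rim [[261. 191.]
 [259. 154.]
 [263. 224.]]
```

View pics/u1.png

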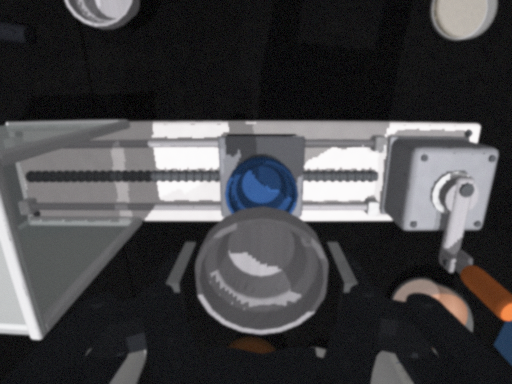

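View pics/u2.png

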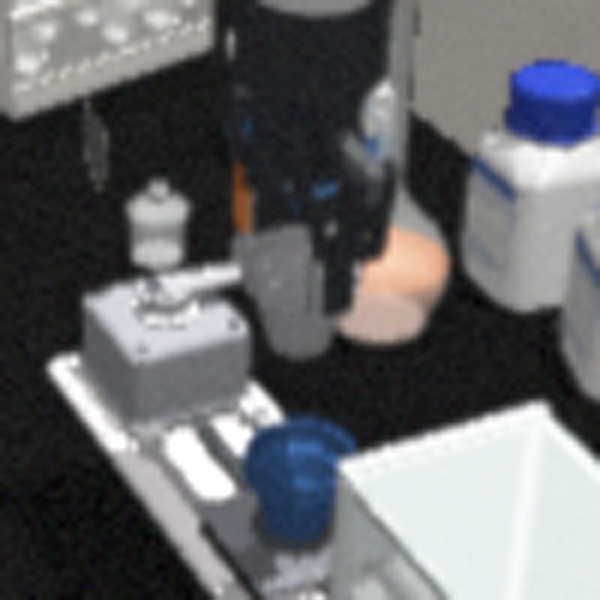

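The seat rim, centre (262,191) with its top edge at row 155, is exactly where projected. Lowering the cup.

```bash
python3 -m creep '[{"dp":[-2,0,30],"angular":[0,0,0],"fingers":55},{"dp":[-2,0,60],"angular":[0,0,0],"fingers":55},{"dp":[-2,0,82],"angular":[0,0,0],"fingers":55},{"dp":[-2,0,90],"angular":[0,0,0],"fingers":55},{"dp":[-2,0,90],"angular":[0,0,0],"fingers":55}]' 40; python3 d.py 597 -83 42;  python3 -m creep '[{"dp":[0,0,5],"angular":[0,0,0],"fingers":55},{"dp":[0,0,10],"angular":[0,0,0],"fingers":55},{"dp":[0,0,15],"angular":[0,0,0],"fingers":55},{"dp":[0,0,15],"angular":[0,0,0],"fingers":55}]' 40; python3 d.py 597 -83 42
```

```text
clock: 16.63
eef_pos: [596.3, -82.5, 58.1]
tcp_rot: [3.141, -0.004, 3.088]
contact_force: [0.4, 0.8, -0.2]
opening: 0.7
tcp [596.3 -82.5  58.1] [ 3.141 -0.004  3.088] F [ 0.4  0.8 -0.2] open 59.8 t 16.6
dp [-0.8 -0.4 16.1] ang [0. 0. 0.] len 16.0
clock: 16.97
eef_pos: [598.8, -83.1, 44.8]
tcp_rot: [-3.142, 0.0, 3.088]
contact_force: [-0.5, -0.3, -0.7]
opening: 0.699
tcp [598.8 -83.1  44.8] [-3.142  0.     3.088] F [-0.5 -0.3 -0.7] open 59.7 t 17.0
dp [1.8 0.  2.8] ang [0. 0. 0.] len 3.0
```

Now the last few millimetres, until the force shows it is seated.

```bash
python3 -m creep '[{"dp":[0.5,0,1.5],"angular":[0,0,0],"fingers":55},{"dp":[0.5,0,3],"angular":[0,0,0],"fingers":55},{"dp":[0.5,0,3],"angular":[0,0,0],"fingers":55}]' 40; python3 d.py 597 -83 42
```

```text
clock: 17.22
eef_pos: [598.6, -83.1, 42.4]
tcp_rot: [3.142, 0.001, 3.088]
contact_force: [-0.3, 0.7, 2.7]
opening: 0.692
tcp [598.6 -83.1  42.4] [3.142e+00 1.000e-03 3.088e+00] F [-0.3  0.7  2.7] open 59.1 t 17.2
dp [1.6 0.  0.4] ang [0. 0. 0.] len 2.0
```

Contact is starting (2.7 N). I'll open, back away and check.

```bash
python3 -m creep '[{"dp":[0,0,0.5],"angular":[0,0,0],"fingers":85},{"dp":[0,0,0.5],"angular":[0,0,0],"fingers":85},{"dp":[0,0,0.5],"angular":[0,0,0],"fingers":85},{"dp":[0,0,-30],"angular":[0,0,0],"fingers":85},{"dp":[0,0,-70],"angular":[0,0,0],"fingers":85}]' 40; python3 -m creep '[{"dp":[20,-12,-36],"angular":[0,0,0],"fingers":85},{"dp":[50,-30,-40],"angular":[0,0,0],"fingers":85},{"dp":[85,-51,-40],"angular":[0,0,0],"fingers":85},{"dp":[120,-72,-40],"angular":[0,0,0],"fingers":85},{"dp":[155,-93,-40],"angular":[0,0,0],"fingers":85}]' 40
python3 - <<'E'
from h import *
s=r.sense(); print(s['eef_pos'].round(1),s['contact_force'].round(1))
im=optics.grab_frame('wrist'); cv2.imwrite('pics/v1.png',im)
im=optics.grab_frame('side'); crop(im,190,140,350,260,5,'pics/v2.png')
im=optics.grab_frame('top'); cv2.imwrite('pics/v3.png',im)
c=cam('side'); print(((proj(c,[[597,-83,102],[597,-83,50]])-[190,140])*5).round())
E
python3 d.py 423 -204 165
```

```text
clock: 17.63
eef_pos: [595.4, -82.7, 109.3]
tcp_rot: [3.141, -0.007, 3.088]
contact_force: [0.6, 0.9, 0.1]
opening: 0.995
clock: 18.05
eef_pos: [437.1, -168.1, 152.2]
tcp_rot: [-3.141, 0.001, 3.089]
contact_force: [-0.3, -1.9, -0.8]
opening: 0.995
[ 437.1 -168.1  152.2] [-0.3 -1.9 -0.8]
[[543. 303.]
 [540. 366.]]
tcp [ 436.2 -168.5  152. ] [-3.142 -0.     3.085] F [-0.2  0.4  1.4] open 84.8 t 18.2
dp [ 11.2 -36.2 -13. ] ang [0. 0. 0.] len 40.0
```

View pics/v2.png

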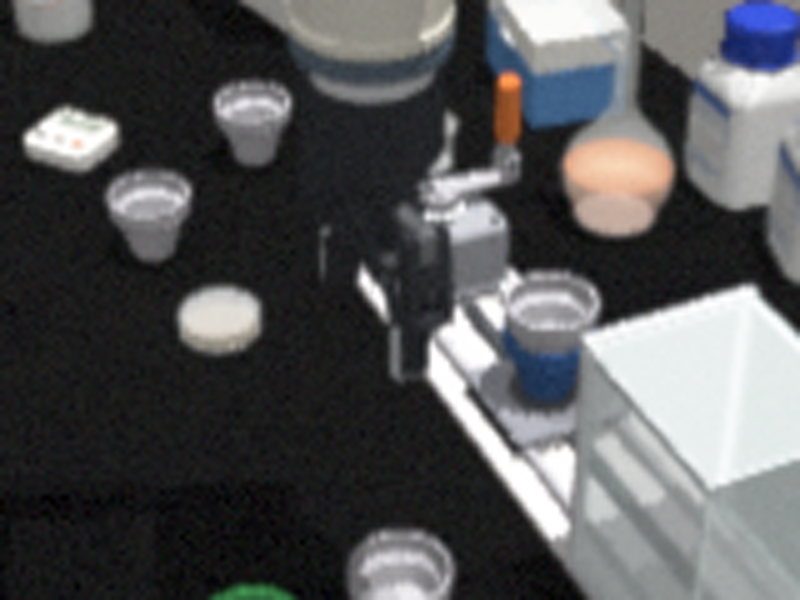

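View pics/v3.png

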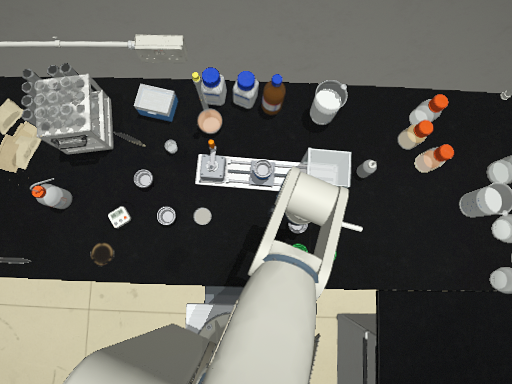

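Cup 3 is nested upright in the blue seat: its rim at crop (550,300) is as predicted. Next is cup 4.

```bash
python3 -m creep '[{"dp":[6,-18,-7],"angular":[0,0,0],"fingers":85},{"dp":[11,-36,-13],"angular":[0,0,0],"fingers":85},{"dp":[11,-36,-13],"angular":[0,0,0],"fingers":85},{"dp":[11,-36,-13],"angular":[0,0,0],"fingers":85}]' 40; python3 d.py 423 -204.3 -11 3.1416 0 3.088
cat > chk.py <<'E'
import sys
from h import *
x,y,fn=float(sys.argv[1]),float(sys.argv[2]),sys.argv[3]; zz=float(sys.argv[4]) if len(sys.argv)>4 else 52
s=r.sense(); im=optics.grab_frame('wrist'); c=cam('wrist',s); a=np.linspace(0,6.28,25)
for u in proj(c,np.c_[x+31*np.cos(a),y+31*np.sin(a),0*a+zz]): cv2.circle(im,tuple(int(round(v)) for v in u),1,(0,0,255),-1)
cv2.imwrite(fn,im)
E
python3 chk.py 423 -204.3 pics/w1.png
```

```text
clock: 18.53
eef_pos: [426.6, -203.4, 165.2]
tcp_rot: [-3.141, 0.001, 3.087]
contact_force: [0.3, 0.2, 0.1]
opening: 0.997
tcp [ 426.6 -203.4  165.2] [-3.141e+00  1.000e-03  3.087e+00] F [0.3 0.2 0.1] open 85.1 t 18.5
dp [  3.8  -1.1 176.2] ang [-0.     0.001 -0.001] len 176.0
```

View pics/w1.png

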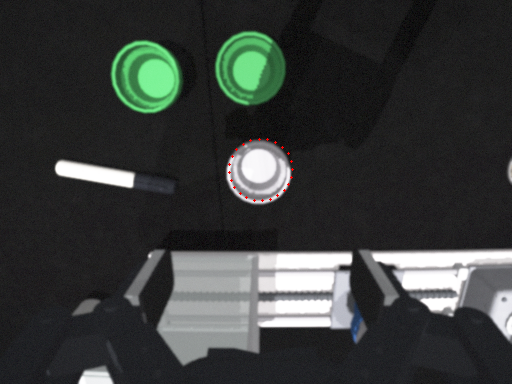

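The cup at (259,172) is 2 px from my prediction. I'll add that small correction and descend.

```bash
python3 -m creep '[{"dp":[3,-2.5,38],"angular":[0,0,0],"fingers":85},{"dp":[3,-2.5,76],"angular":[0,0,0],"fingers":85},{"dp":[3,-2.5,114],"angular":[0,0,0],"fingers":85},{"dp":[3,-2.5,145],"angular":[0,0,0],"fingers":85},{"dp":[3,-2.5,145],"angular":[0,0,0],"fingers":85}]' 40; python3 -m creep '[{"dp":[0,0,12],"angular":[0,0,0],"fingers":85},{"dp":[0,0,24],"angular":[0,0,0],"fingers":85},{"dp":[0,0,31],"angular":[0,0,0],"fingers":85},{"dp":[0,0,31],"angular":[0,0,0],"fingers":85}]' 40; python3 d.py 423 -204 -11; python3 chk.py 423 -204.3 pics/x1.png
```

```text
clock: 19.0
eef_pos: [418.9, -202.5, 14.7]
tcp_rot: [3.138, -0.009, 3.089]
contact_force: [-1.0, 1.0, 0.2]
opening: 0.997
clock: 19.33
eef_pos: [422.6, -204.7, -11.2]
tcp_rot: [3.141, -0.001, 3.088]
contact_force: [-0.3, 1.2, 0.3]
opening: 0.999
tcp [ 422.6 -204.7  -11.2] [ 3.141e+00 -1.000e-03  3.088e+00] F [-0.3  1.2  0.3] open 85.3 t 19.3
dp [-0.4  0.8 -0.2] ang [0. 0. 0.] len 1.0
```

View pics/x1.png

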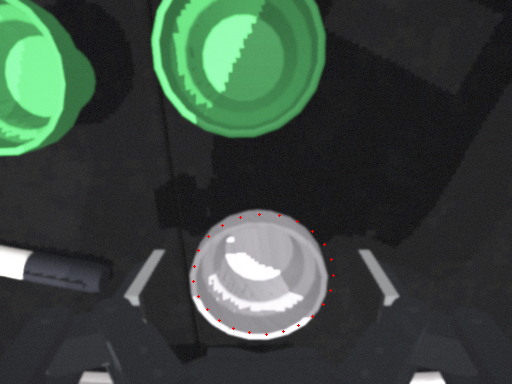

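```bash
python3 -m creep '[{"dp":[0,-1,0],"angular":[0,0,0],"fingers":55},{"dp":[0,-1,0],"angular":[0,0,0],"fingers":55},{"dp":[0,-1,0],"angular":[0,0,0],"fingers":55},{"dp":[0,-1,0],"angular":[0,0,0],"fingers":55},{"dp":[0,-1,0],"angular":[0,0,0],"fingers":55}]' 40; python3 -m creep '[{"dp":[0,0,-20],"angular":[0,0,0],"fingers":55},{"dp":[0,0,-60],"angular":[0,0,0],"fingers":55},{"dp":[0,0,-100],"angular":[0,0,0],"fingers":55},{"dp":[0,0,-140],"angular":[0,0,0],"fingers":55},{"dp":[0,0,-170],"angular":[0,0,0],"fingers":55}]' 40; python3 d.py 597 -83 165 3.1416 0 3.088
```

```text
clock: 19.8
eef_pos: [423.4, -206.7, -9.7]
tcp_rot: [-3.141, 0.002, 3.088]
contact_force: [-0.5, 3.0, 10.2]
opening: 0.709
clock: 20.22
eef_pos: [423.0, -206.7, 162.8]
tcp_rot: [-3.14, 0.003, 3.088]
contact_force: [1.5, -0.4, -0.1]
opening: 0.707
tcp [ 423.  -206.7  162.8] [-3.140e+00  3.000e-03  3.088e+00] F [ 1.5 -0.4 -0.1] open 60.4 t 20.2
dp [-167.   132.9   -1.9] ang [-0.001  0.003 -0.   ] len 213.0
```

```bash
python3 -m creep '[{"dp":[-20,35,0],"angular":[0,0,0],"fingers":55},{"dp":[-45,66,0],"angular":[0,0,0],"fingers":55},{"dp":[-72,95,0],"angular":[0,0,0],"fingers":55},{"dp":[-105,115,0],"angular":[0,0,0],"fingers":55},{"dp":[-140,128,0],"angular":[0,0,0],"fingers":55}]' 40; python3 -m creep '[{"dp":[-18,4,0],"angular":[0,0,0],"fingers":55},{"dp":[-27,5,0],"angular":[0,0,0],"fingers":55},{"dp":[-27,5,0],"angular":[0,0,0],"fingers":55},{"dp":[-27,5,0],"angular":[0,0,0],"fingers":55}]' 40; python3 d.py 597 -83 62; python3 chk.py 597 -83 pics/y1.png 102;  python3 - <<'E'
from h import *
im=optics.grab_frame('side'); crop(im,250,120,350,220,6,'pics/y2.png')
E
```

```text
clock: 20.63
eef_pos: [569.9, -83.8, 159.9]
tcp_rot: [3.141, 0.001, 3.089]
contact_force: [0.4, -0.6, -1.1]
opening: 0.712
clock: 20.97
eef_pos: [595.2, -82.8, 158.8]
tcp_rot: [-3.141, -0.001, 3.088]
contact_force: [-0.9, -0.5, -1.2]
opening: 0.709
tcp [595.2 -82.8 158.8] [-3.141e+00 -1.000e-03  3.088e+00] F [-0.9 -0.5 -1.2] open 60.5 t 21.0
dp [-1.9 -0.1 96.8] ang [0. 0. 0.] len 97.0
```

View pics/y1.png

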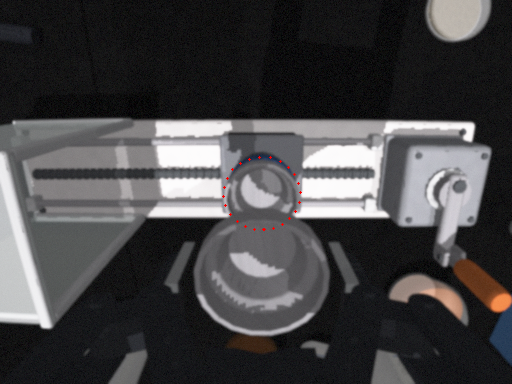

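View pics/y2.png

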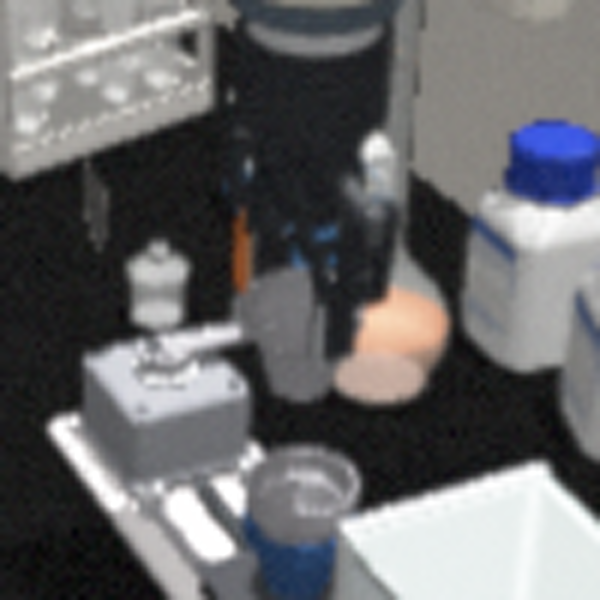

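```bash
python3 -m creep '[{"dp":[-2,0,30],"angular":[0,0,0],"fingers":55},{"dp":[-2,0,58],"angular":[0,0,0],"fingers":55},{"dp":[-2,0,76],"angular":[0,0,0],"fingers":55},{"dp":[-2,0,82],"angular":[0,0,0],"fingers":55},{"dp":[-2,0,82],"angular":[0,0,0],"fingers":55}]' 40;  python3 -m creep '[{"dp":[0,0,5],"angular":[0,0,0],"fingers":55},{"dp":[0,0,10],"angular":[0,0,0],"fingers":55},{"dp":[0,0,13],"angular":[0,0,0],"fingers":55},{"dp":[0,0,13],"angular":[0,0,0],"fingers":55}]' 40; python3 d.py 597 -83 62
```

```text
clock: 21.48
eef_pos: [596.2, -83.0, 75.7]
tcp_rot: [3.141, -0.003, 3.087]
contact_force: [-0.4, -0.0, 0.3]
opening: 0.711
clock: 21.82
eef_pos: [598.4, -82.7, 64.0]
tcp_rot: [-3.142, 0.0, 3.088]
contact_force: [-0.1, 0.6, -1.9]
opening: 0.71
tcp [598.4 -82.7  64. ] [-3.142  0.     3.088] F [-0.1  0.6 -1.9] open 60.6 t 21.8
dp [ 1.3 -0.4  2. ] ang [0. 0. 0.] len 2.0
```

```bash
python3 -m creep '[{"dp":[0.5,0,1.5],"angular":[0,0,0],"fingers":55},{"dp":[0.5,0,3],"angular":[0,0,0],"fingers":55},{"dp":[0.5,0,3],"angular":[0,0,0],"fingers":55}]' 40; python3 d.py 597 -83 62
```

```text
clock: 22.07
eef_pos: [598.6, -82.7, 62.0]
tcp_rot: [-3.141, 0.002, 3.088]
contact_force: [-2.4, -0.3, 7.1]
opening: 0.709
tcp [598.6 -82.7  62. ] [-3.141e+00  2.000e-03  3.088e+00] F [-2.4 -0.3  7.1] open 60.5 t 22.1
dp [ 1.6 -0.4  0. ] ang [0. 0. 0.] len 2.0
```

It's seated (7 N). Release, lift and head for cup 2.

```bash
python3 -m creep '[{"dp":[0,0,0],"angular":[0,0,0],"fingers":85},{"dp":[0,0,0],"angular":[0,0,0],"fingers":85},{"dp":[0,0,0],"angular":[0,0,0],"fingers":85},{"dp":[0,0,-30],"angular":[0,0,0],"fingers":85},{"dp":[0,0,-68],"angular":[0,0,0],"fingers":85}]' 40; python3 -m creep '[{"dp":[10,5,-33],"angular":[0,0,0],"fingers":85},{"dp":[45,15,-40],"angular":[0,0,0],"fingers":85},{"dp":[80,35,-40],"angular":[0,0,0],"fingers":85},{"dp":[105,68,-40],"angular":[0,0,0],"fingers":85},{"dp":[125,103,-40],"angular":[0,0,0],"fingers":85}]' 40; python3 d.py 438.7 234.7 165 3.1416 0 3.088
```

```text
clock: 22.48
eef_pos: [595.1, -82.2, 126.5]
tcp_rot: [3.141, -0.007, 3.088]
contact_force: [1.0, -0.2, 0.1]
opening: 0.998
clock: 22.9
eef_pos: [476.3, 27.1, 169.0]
tcp_rot: [-3.142, -0.0, 3.086]
contact_force: [1.1, 1.0, -0.5]
opening: 0.994
tcp [476.3  27.1 169. ] [-3.142 -0.     3.086] F [ 1.1  1.  -0.5] open 84.9 t 22.9
dp [ 49.1 205.2   4. ] ang [-0.    -0.    -0.002] len 211.0
```

```bash
python3 -m creep '[{"dp":[10,40,1],"angular":[0,0,0],"fingers":85},{"dp":[20,80,2],"angular":[0,0,0],"fingers":85},{"dp":[30,120,3],"angular":[0,0,0],"fingers":85},{"dp":[40,160,4],"angular":[0,0,0],"fingers":85},{"dp":[47,195,4],"angular":[0,0,0],"fingers":85}]' 40; python3 -m creep '[{"dp":[2,10,0],"angular":[0,0,0],"fingers":85},{"dp":[2,10,0],"angular":[0,0,0],"fingers":85},{"dp":[2,10,0],"angular":[0,0,0],"fingers":85}]' 40; python3 d.py 438.7 234.7 -11 3.1416 0 3.088; python3 chk.py 438.7 234.7 pics/z1.png;  python3 - <<'E'
from h import *
im=optics.grab_frame('side'); crop(im,190,140,350,260,5,'pics/z2.png')
im=optics.grab_frame('top'); cv2.imwrite('pics/z3.png',im)
E
```

```text
clock: 23.32
eef_pos: [441.0, 226.4, 164.9]
tcp_rot: [3.141, 0.0, 3.088]
contact_force: [0.5, -0.3, 0.3]
opening: 0.997
clock: 23.57
eef_pos: [440.4, 234.2, 164.7]
tcp_rot: [-3.141, -0.0, 3.09]
contact_force: [-0.4, -0.5, -0.4]
opening: 0.996
tcp [440.4 234.2 164.7] [-3.141 -0.     3.09 ] F [-0.4 -0.5 -0.4] open 85.1 t 23.6
dp [  1.6   0.5 175.7] ang [-0.001 -0.     0.002] len 176.0
```

View pics/z1.png

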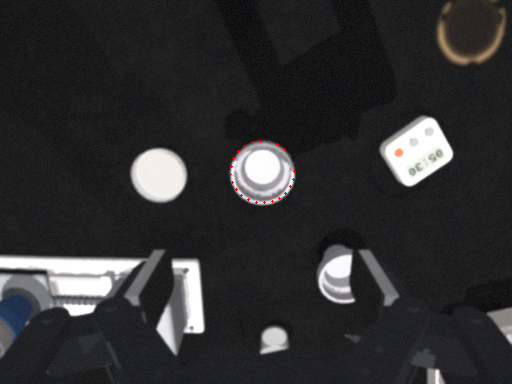

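View pics/z2.png

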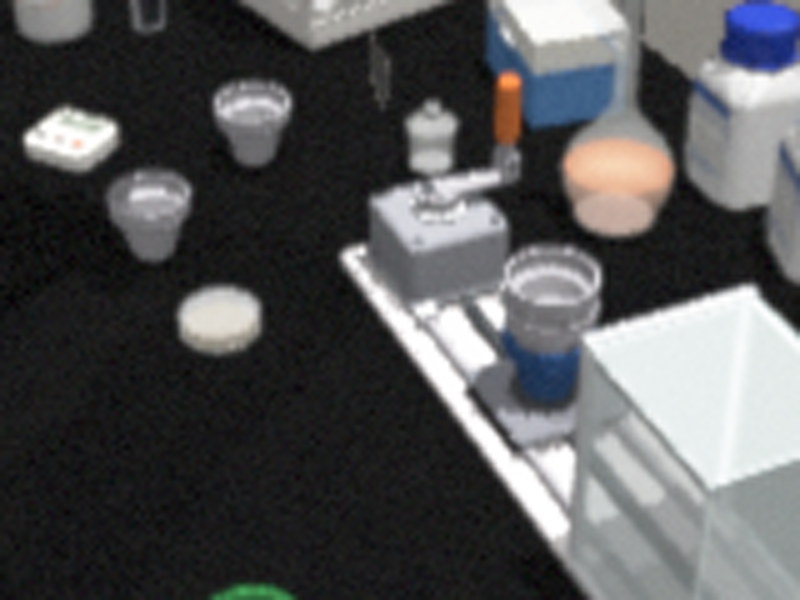

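Two cups are nested upright (crop (552,270)), and cup 2 is under the gripper where predicted. Descending.

```bash
python3 -m creep '[{"dp":[1,1,38],"angular":[0,0,0],"fingers":85},{"dp":[1,1,76],"angular":[0,0,0],"fingers":85},{"dp":[1,1,114],"angular":[0,0,0],"fingers":85},{"dp":[1,1,145],"angular":[0,0,0],"fingers":85},{"dp":[1,1,145],"angular":[0,0,0],"fingers":85}]' 40; python3 -m creep '[{"dp":[0,0,12],"angular":[0,0,0],"fingers":85},{"dp":[0,0,24],"angular":[0,0,0],"fingers":85},{"dp":[0,0,31],"angular":[0,0,0],"fingers":85},{"dp":[0,0,31],"angular":[0,0,0],"fingers":85}]' 40; python3 d.py 438.7 234.7 -11; python3 chk.py 438.7 234.7 pics/aa1.png
```

```text
clock: 24.13
eef_pos: [436.2, 232.0, 15.1]
tcp_rot: [-3.137, -0.008, 3.086]
contact_force: [-1.1, -0.9, 0.0]
opening: 0.997
clock: 24.47
eef_pos: [439.8, 234.6, -11.0]
tcp_rot: [-3.141, -0.001, 3.087]
contact_force: [0.2, 0.5, -0.8]
opening: 0.995
tcp [439.8 234.6 -11. ] [-3.141e+00 -1.000e-03  3.087e+00] F [ 0.2  0.5 -0.8] open 85.0 t 24.5
dp [1.1 0.  0. ] ang [0. 0. 0.] len 1.0
```

View pics/aa1.png

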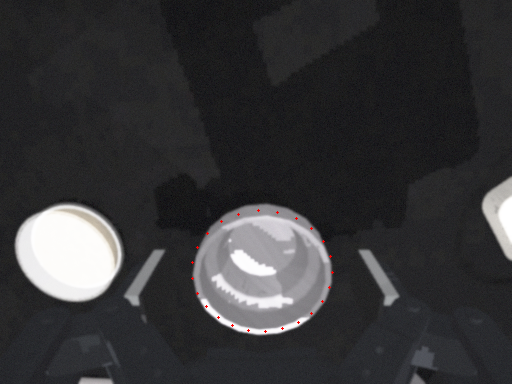

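Centred at (262,270). Close and lift.

```bash
python3 -m creep '[{"dp":[0.5,0,0],"angular":[0,0,0],"fingers":55},{"dp":[0.5,0,0],"angular":[0,0,0],"fingers":55},{"dp":[0.5,0,0],"angular":[0,0,0],"fingers":55},{"dp":[0.5,0,0],"angular":[0,0,0],"fingers":55},{"dp":[0.5,0,0],"angular":[0,0,0],"fingers":55}]' 40; python3 -m creep '[{"dp":[0,0,-20],"angular":[0,0,0],"fingers":55},{"dp":[0,0,-60],"angular":[0,0,0],"fingers":55},{"dp":[0,0,-100],"angular":[0,0,0],"fingers":55},{"dp":[0,0,-140],"angular":[0,0,0],"fingers":55},{"dp":[0,0,-180],"angular":[0,0,0],"fingers":55}]' 40; python3 d.py 597 -83 170 3.1416 0 3.088
```

```text
clock: 24.93
eef_pos: [440.0, 235.6, -9.7]
tcp_rot: [3.141, 0.001, 3.088]
contact_force: [-1.0, -3.3, 9.8]
opening: 0.702
clock: 25.35
eef_pos: [438.7, 235.2, 171.4]
tcp_rot: [3.141, 0.0, 3.088]
contact_force: [1.0, 1.1, -1.1]
opening: 0.697
tcp [438.7 235.2 171.4] [3.141 0.    3.088] F [ 1.   1.1 -1.1] open 59.5 t 25.4
dp [-175.1 -309.2    1.4] ang [ 0.  0. -0.] len 355.0
```

```bash
python3 -m creep '[{"dp":[-8,-40,0],"angular":[0,0,0],"fingers":55},{"dp":[-16,-80,0],"angular":[0,0,0],"fingers":55},{"dp":[-24,-120,0],"angular":[0,0,0],"fingers":55},{"dp":[-34,-160,0],"angular":[0,0,0],"fingers":55},{"dp":[-50,-198,0],"angular":[0,0,0],"fingers":55}]' 40; python3 -m creep '[{"dp":[-20,-35,0],"angular":[0,0,0],"fingers":55},{"dp":[-44,-67,0],"angular":[0,0,0],"fingers":55},{"dp":[-75,-92,0],"angular":[0,0,0],"fingers":55},{"dp":[-108,-107,0],"angular":[0,0,0],"fingers":55},{"dp":[-125,-111,0],"angular":[0,0,0],"fingers":55}]' 40;  python3 -m creep '[{"dp":[0,0,0],"angular":[0,0,0],"fingers":55},{"dp":[0,0,0],"angular":[0,0,0],"fingers":55},{"dp":[0,0,0],"angular":[0,0,0],"fingers":55}]' 40; python3 d.py 597.5 -83 82; python3 chk.py 597 -83 pics/ab1.png 122
```

```text
clock: 25.77
eef_pos: [477.4, 33.2, 169.7]
tcp_rot: [3.142, 0.0, 3.089]
contact_force: [0.8, 0.2, -0.3]
opening: 0.7
clock: 26.18
eef_pos: [600.4, -85.9, 169.8]
tcp_rot: [-3.141, 0.003, 3.085]
contact_force: [0.7, 0.1, 0.0]
opening: 0.699
clock: 26.43
eef_pos: [596.3, -82.2, 168.8]
tcp_rot: [3.141, -0.001, 3.088]
contact_force: [0.0, 0.2, -1.6]
opening: 0.697
tcp [596.3 -82.2 168.8] [ 3.141e+00 -1.000e-03  3.088e+00] F [ 0.   0.2 -1.6] open 59.5 t 26.4
dp [-1.4 -0.8 86.8] ang [0. 0. 0.] len 87.0
```

View pics/ab1.png

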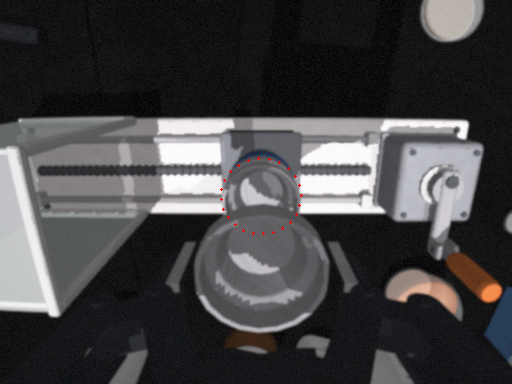

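```bash
python3 -m creep '[{"dp":[-1.5,-1,28],"angular":[0,0,0],"fingers":55},{"dp":[-1.5,-1,54],"angular":[0,0,0],"fingers":55},{"dp":[-1.5,-1,68],"angular":[0,0,0],"fingers":55},{"dp":[-1.5,-1,73],"angular":[0,0,0],"fingers":55},{"dp":[-1.5,-1,73],"angular":[0,0,0],"fingers":55}]' 40;  python3 -m creep '[{"dp":[0,0,4],"angular":[0,0,0],"fingers":55},{"dp":[0,0,8],"angular":[0,0,0],"fingers":55},{"dp":[0,0,12],"angular":[0,0,0],"fingers":55},{"dp":[0,0,12],"angular":[0,0,0],"fingers":55}]' 40; python3 d.py 597.5 -83 82
```

```text
clock: 26.9
eef_pos: [597.3, -83.0, 95.1]
tcp_rot: [3.141, -0.002, 3.089]
contact_force: [0.2, -0.5, -0.4]
opening: 0.699
clock: 27.23
eef_pos: [599.2, -83.6, 84.1]
tcp_rot: [-3.142, 0.001, 3.088]
contact_force: [1.2, 0.9, 0.8]
opening: 0.699
tcp [599.2 -83.6  84.1] [-3.142e+00  1.000e-03  3.088e+00] F [1.2 0.9 0.8] open 59.7 t 27.2
dp [1.8 0.5 2.1] ang [0. 0. 0.] len 3.0
```

```bash
python3 -m creep '[{"dp":[1,0,1.5],"angular":[0,0,0],"fingers":55},{"dp":[1,0,3],"angular":[0,0,0],"fingers":55},{"dp":[1,0,3],"angular":[0,0,0],"fingers":55}]' 40; python3 d.py 597.5 -83 82
```

```text
clock: 27.48
eef_pos: [599.5, -83.7, 82.6]
tcp_rot: [-3.141, 0.003, 3.088]
contact_force: [0.4, 0.5, 10.1]
opening: 0.703
tcp [599.5 -83.7  82.6] [-3.141e+00  3.000e-03  3.088e+00] F [ 0.4  0.5 10.1] open 60.0 t 27.5
dp [2.  0.6 0.6] ang [0. 0. 0.] len 2.0
```

```bash
python3 -m creep '[{"dp":[0,0,0],"angular":[0,0,0],"fingers":85},{"dp":[0,0,0],"angular":[0,0,0],"fingers":85},{"dp":[0,0,0],"angular":[0,0,0],"fingers":85},{"dp":[0,0,-30],"angular":[0,0,0],"fingers":85},{"dp":[0,0,-68],"angular":[0,0,0],"fingers":85}]' 40; python3 -m creep '[{"dp":[10,5,-20],"angular":[0,0,0],"fingers":85},{"dp":[45,15,-25],"angular":[0,0,0],"fingers":85},{"dp":[78,38,-25],"angular":[0,0,0],"fingers":85},{"dp":[95,75,-25],"angular":[0,0,0],"fingers":85},{"dp":[100,115,-25],"angular":[0,0,0],"fingers":85}]' 40; python3 -m creep '[{"dp":[0,40,0],"angular":[0,0,0],"fingers":85},{"dp":[0,80,0],"angular":[0,0,0],"fingers":85},{"dp":[-5,120,0],"angular":[0,0,0],"fingers":85},{"dp":[-15,158,0],"angular":[0,0,0],"fingers":85},{"dp":[-30,196,0],"angular":[0,0,0],"fingers":85}]' 40; python3 d.py 562.7 320.7 165 3.1416 0 3.088
python3 - <<'E'
from h import *
im=optics.grab_frame('side'); crop(im,190,120,350,240,5,'pics/ac2.png')
E
```

```text
clock: 27.9
eef_pos: [594.8, -83.3, 146.3]
tcp_rot: [3.141, -0.007, 3.088]
contact_force: [0.3, -0.6, 0.1]
opening: 0.996
clock: 28.32
eef_pos: [500.6, 36.5, 173.8]
tcp_rot: [-3.141, -0.002, 3.085]
contact_force: [1.2, 0.5, -0.7]
opening: 0.998
clock: 28.73
eef_pos: [543.6, 232.7, 173.8]
tcp_rot: [-3.141, -0.001, 3.088]
contact_force: [0.8, -0.4, 0.5]
opening: 0.997
tcp [543.6 232.7 173.8] [-3.141e+00 -1.000e-03  3.088e+00] F [ 0.8 -0.4  0.5] open 85.2 t 28.7
dp [-14.4  88.9   8.8] ang [-0.    -0.001  0.   ] len 91.0
```

View pics/ac2.png

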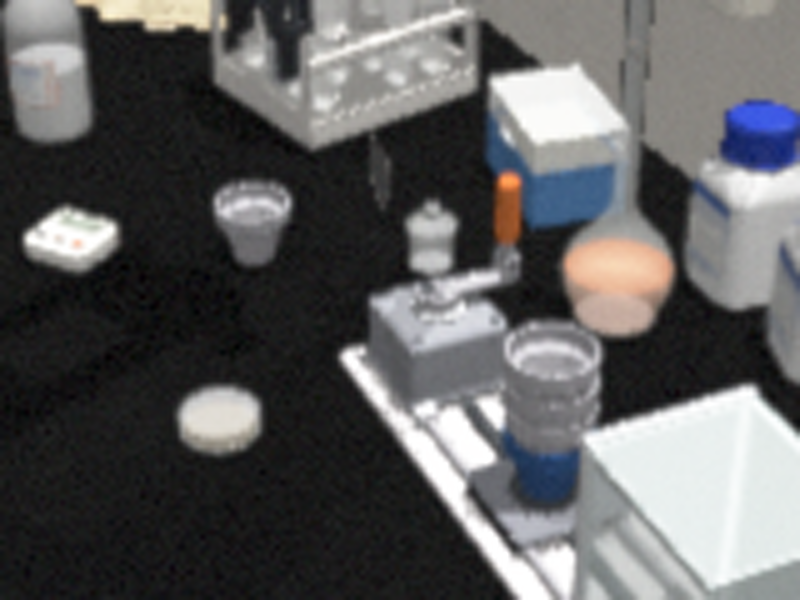

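Three cups are stacked squarely (crop (552,380)). Now above cup 1.

```bash
python3 -m creep '[{"dp":[-7,38,4],"angular":[0,0,0],"fingers":85},{"dp":[-14,75,8],"angular":[0,0,0],"fingers":85},{"dp":[-14,89,8],"angular":[0,0,0],"fingers":85},{"dp":[-14,89,8],"angular":[0,0,0],"fingers":85},{"dp":[-14,89,8],"angular":[0,0,0],"fingers":85}]' 40; python3 d.py 562.7 320.7 -11 3.1416 0 3.088; python3 chk.py 562.7 320.7 pics/ad1.png
```

```text
clock: 29.2
eef_pos: [562.8, 318.8, 165.2]
tcp_rot: [-3.14, -0.001, 3.089]
contact_force: [0.4, -0.8, -0.1]
opening: 0.992
tcp [562.8 318.8 165.2] [-3.140e+00 -1.000e-03  3.089e+00] F [ 0.4 -0.8 -0.1] open 84.7 t 29.2
dp [ -0.    2.1 176.2] ang [-0.001 -0.001  0.001] len 176.0
```

View pics/ad1.png

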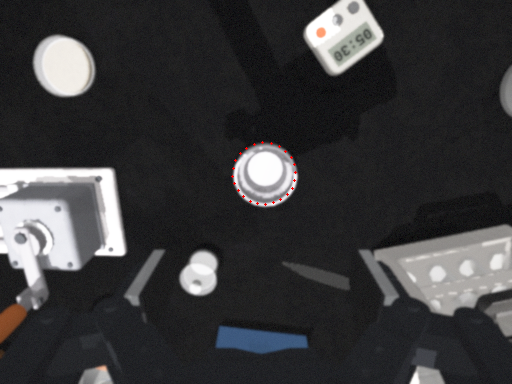

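```bash
python3 -m creep '[{"dp":[-1,2,38],"angular":[0,0,0],"fingers":85},{"dp":[-1,2,76],"angular":[0,0,0],"fingers":85},{"dp":[-1,2,114],"angular":[0,0,0],"fingers":85},{"dp":[-1,2,145],"angular":[0,0,0],"fingers":85},{"dp":[-1,2,145],"angular":[0,0,0],"fingers":85}]' 40; python3 -m creep '[{"dp":[0,0,12],"angular":[0,0,0],"fingers":85},{"dp":[0,0,24],"angular":[0,0,0],"fingers":85},{"dp":[0,0,31],"angular":[0,0,0],"fingers":85},{"dp":[0,0,31],"angular":[0,0,0],"fingers":85}]' 40; python3 d.py 562.7 320.7 -11; python3 chk.py 562.7 320.7 pics/ae1.png
```

```text
clock: 29.67
eef_pos: [560.1, 316.6, 15.1]
tcp_rot: [-3.136, -0.009, 3.086]
contact_force: [-1.5, -0.4, -0.6]
opening: 0.994
clock: 30.0
eef_pos: [564.4, 320.4, -10.4]
tcp_rot: [-3.141, -0.0, 3.088]
contact_force: [0.4, -0.1, -0.2]
opening: 0.994
tcp [564.4 320.4 -10.4] [-3.141 -0.     3.088] F [ 0.4 -0.1 -0.2] open 84.9 t 30.0
dp [1.7 0.2 0.6] ang [0. 0. 0.] len 2.0
```

View pics/ae1.png

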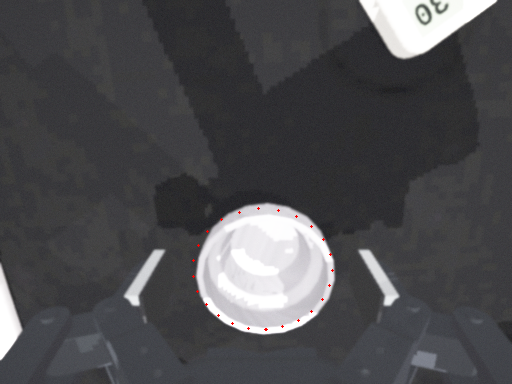

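The cup at (266,268) is between the fingers, about 2 mm to one side. Correct, close and lift.

```bash
python3 -m creep '[{"dp":[1,2,0],"angular":[0,0,0],"fingers":55},{"dp":[1,2,0],"angular":[0,0,0],"fingers":55},{"dp":[1,2,0],"angular":[0,0,0],"fingers":55},{"dp":[1,2,0],"angular":[0,0,0],"fingers":55},{"dp":[1,2,0],"angular":[0,0,0],"fingers":55}]' 40; python3 -m creep '[{"dp":[0,0,-20],"angular":[0,0,0],"fingers":55},{"dp":[0,0,-60],"angular":[0,0,0],"fingers":55},{"dp":[0,0,-100],"angular":[0,0,0],"fingers":55},{"dp":[0,0,-140],"angular":[0,0,0],"fingers":55},{"dp":[0,0,-180],"angular":[0,0,0],"fingers":55}]' 40; python3 d.py 597 -83 185 3.1416 0 3.088
```

```text
clock: 30.47
eef_pos: [564.4, 323.5, -8.5]
tcp_rot: [3.14, 0.002, 3.088]
contact_force: [-1.5, -0.5, 6.9]
opening: 0.718
clock: 30.88
eef_pos: [563.3, 322.8, 172.3]
tcp_rot: [3.141, 0.0, 3.088]
contact_force: [1.2, 0.7, -2.4]
opening: 0.715
tcp [563.3 322.8 172.3] [3.141 0.    3.088] F [ 1.2  0.7 -2.4] open 61.1 t 30.9
dp [ -55.4 -403.5  -12.8] ang [0. 0. 0.] len 407.0
```

```bash
python3 -m creep '[{"dp":[15,-37,-4],"angular":[0,0,0],"fingers":55},{"dp":[30,-74,-8],"angular":[0,0,0],"fingers":55},{"dp":[42,-113,-12],"angular":[0,0,0],"fingers":55},{"dp":[50,-153,-12],"angular":[0,0,0],"fingers":55},{"dp":[52,-193,-12],"angular":[0,0,0],"fingers":55}]' 40; python3 -m creep '[{"dp":[0,-40,0],"angular":[0,0,0],"fingers":55},{"dp":[0,-80,0],"angular":[0,0,0],"fingers":55},{"dp":[-5,-120,0],"angular":[0,0,0],"fingers":55},{"dp":[-20,-157,0],"angular":[0,0,0],"fingers":55},{"dp":[-48,-186,0],"angular":[0,0,0],"fingers":55}]' 40;  python3 -m creep '[{"dp":[-30,-14,0],"angular":[0,0,0],"fingers":55},{"dp":[-50,-22,0],"angular":[0,0,0],"fingers":55},{"dp":[-59,-24,0],"angular":[0,0,0],"fingers":55},{"dp":[-59,-24,0],"angular":[0,0,0],"fingers":55},{"dp":[-59,-24,0],"angular":[0,0,0],"fingers":55}]' 40; python3 d.py 598 -83 102; python3 chk.py 597 -83 pics/af1.png 142
```

```text
clock: 31.3
eef_pos: [499.6, 131.7, 182.7]
tcp_rot: [3.141, 0.001, 3.089]
contact_force: [0.9, -0.1, -1.0]
opening: 0.711
clock: 31.72
eef_pos: [537.1, -57.9, 182.7]
tcp_rot: [-3.141, -0.001, 3.087]
contact_force: [1.3, 1.6, -1.5]
opening: 0.717
clock: 32.13
eef_pos: [596.0, -82.0, 181.7]
tcp_rot: [3.141, -0.001, 3.088]
contact_force: [0.4, 0.1, -1.1]
opening: 0.715
tcp [596.  -82.  181.7] [ 3.141e+00 -1.000e-03  3.088e+00] F [ 0.4  0.1 -1.1] open 61.0 t 32.1
dp [-2.1 -0.9 79.7] ang [0. 0. 0.] len 80.0
```

View pics/af1.png

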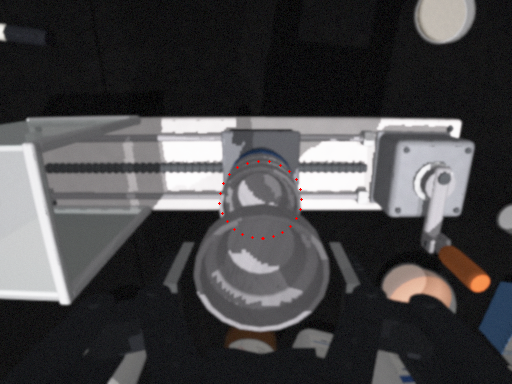

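```bash
python3 -m creep '[{"dp":[-2,-1,28],"angular":[0,0,0],"fingers":55},{"dp":[-2,-1,50],"angular":[0,0,0],"fingers":55},{"dp":[-2,-1,62],"angular":[0,0,0],"fingers":55},{"dp":[-2,-1,66],"angular":[0,0,0],"fingers":55},{"dp":[-2,-1,66],"angular":[0,0,0],"fingers":55}]' 40;  python3 -m creep '[{"dp":[0,0,4],"angular":[0,0,0],"fingers":55},{"dp":[0,0,8],"angular":[0,0,0],"fingers":55},{"dp":[0,0,11],"angular":[0,0,0],"fingers":55},{"dp":[0,0,11],"angular":[0,0,0],"fingers":55}]' 40; python3 d.py 598 -83 102
```

```text
clock: 32.6
eef_pos: [597.6, -83.0, 115.3]
tcp_rot: [3.141, -0.002, 3.089]
contact_force: [-0.3, 0.7, -1.4]
opening: 0.718
clock: 32.93
eef_pos: [599.4, -83.7, 105.4]
tcp_rot: [-3.142, 0.001, 3.088]
contact_force: [0.2, 1.4, 3.1]
opening: 0.719
tcp [599.4 -83.7 105.4] [-3.142e+00  1.000e-03  3.088e+00] F [0.2 1.4 3.1] open 61.4 t 32.9
dp [1.4 0.6 3.4] ang [0. 0. 0.] len 4.0
```

```bash
python3 -m creep '[{"dp":[1,0.5,1],"angular":[0,0,0],"fingers":55},{"dp":[1,0.5,2],"angular":[0,0,0],"fingers":55},{"dp":[1,0.5,2],"angular":[0,0,0],"fingers":55}]' 40; python3 d.py 598 -83 102
```

```text
clock: 33.18
eef_pos: [599.5, -83.4, 104.6]
tcp_rot: [-3.141, 0.004, 3.088]
contact_force: [0.1, 0.9, 9.8]
opening: 0.72
tcp [599.5 -83.4 104.6] [-3.141  0.004  3.088] F [0.1 0.9 9.8] open 61.5 t 33.2
dp [1.6 0.3 2.6] ang [0. 0. 0.] len 3.0
```

It's seated with 10 N. Release, retreat, and inspect the stack.

```bash
python3 -m creep '[{"dp":[0,0,0],"angular":[0,0,0],"fingers":85},{"dp":[0,0,0],"angular":[0,0,0],"fingers":85},{"dp":[0,0,0],"angular":[0,0,0],"fingers":85},{"dp":[0,0,-30],"angular":[0,0,0],"fingers":85},{"dp":[0,0,-68],"angular":[0,0,0],"fingers":85}]' 40; python3 -m creep '[{"dp":[10,5,-20],"angular":[0,0,0],"fingers":85},{"dp":[45,15,-25],"angular":[0,0,0],"fingers":85},{"dp":[78,38,-25],"angular":[0,0,0],"fingers":85},{"dp":[95,75,-25],"angular":[0,0,0],"fingers":85},{"dp":[95,115,-25],"angular":[0,0,0],"fingers":85}]' 40; python3 d.py 663.7 85 203 3.1416 0 3.088
python3 - <<'E'
from h import *
im=optics.grab_frame('side'); crop(im,250,140,350,240,8,'pics/ag2.png')
im=optics.grab_frame('top'); crop(im,190,130,310,220,6,'pics/ag3.png')
c=cam('side');ct=cam('top')
for z in (162,142,122,102,82): print(z,((proj(c,[[597,-83,z]])-[250,140])*8).round(),((proj(ct,[[597,-83,z]])-[190,130])*6).round())
E
```

```text
clock: 33.6
eef_pos: [595.0, -82.7, 168.3]
tcp_rot: [3.141, -0.007, 3.088]
contact_force: [1.2, 0.1, 0.3]
opening: 0.995
clock: 34.02
eef_pos: [505.1, 36.8, 195.8]
tcp_rot: [-3.141, -0.002, 3.085]
contact_force: [1.2, 0.1, -0.2]
opening: 0.994
tcp [505.1  36.8 195.8] [-3.141e+00 -2.000e-03  3.085e+00] F [ 1.2  0.1 -0.2] open 84.9 t 34.0
dp [-155.6   57.1   -7.6] ang [-0.001 -0.002 -0.003] len 166.0
162 [[395. 363.]] [[443. 205.]]
142 [[393. 405.]] [[442. 214.]]
122 [[391. 446.]] [[440. 223.]]
102 [[389. 485.]] [[439. 232.]]
82 [[387. 524.]] [[437. 240.]]
```

View pics/ag2.png

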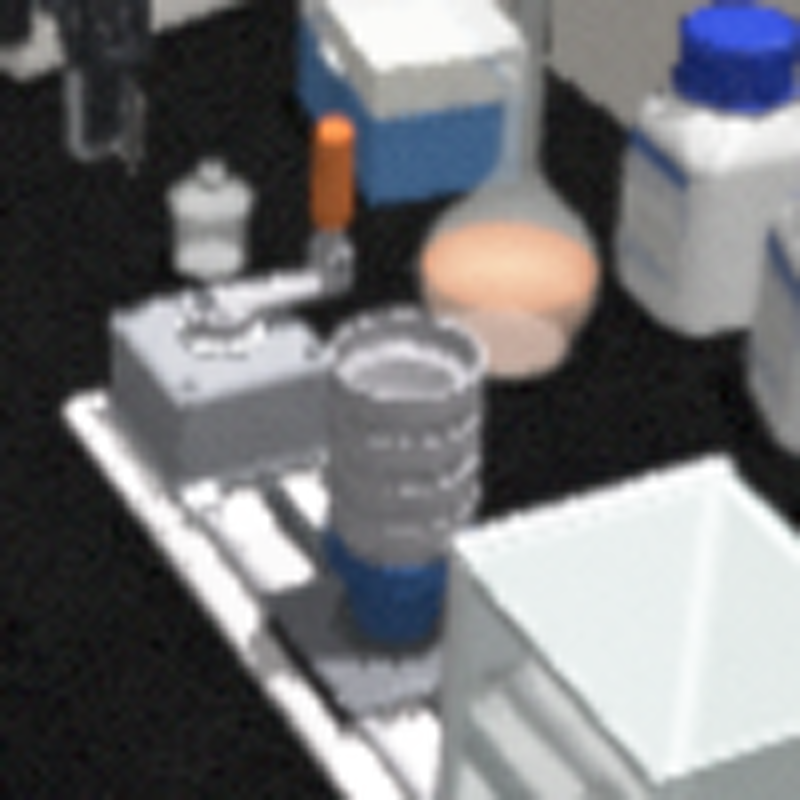

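View pics/ag3.png

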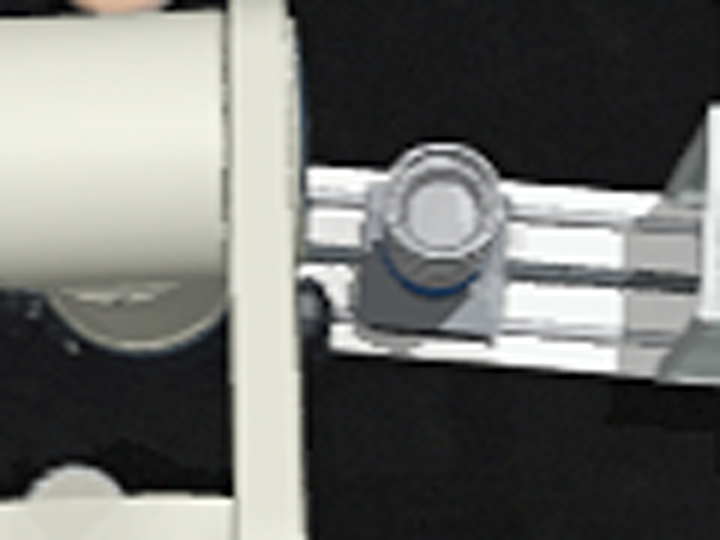

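Run:
```python
from h import *
im=optics.grab_frame('side'); crop(im,285,175,320,222,14,'pics/ah.png')
c=cam('side')
# front (toward camera) edge of rims for expected heights
eye=c[3]; d=(eye[:2]-np.array([597,-83])); d/=np.linalg.norm(d)
for z in (162,142,122,102,82): 
    f=np.r_[np.array([597,-83])+31*d,z]; b=np.r_[np.array([597,-83])-31*d,z]
    print(z,((proj(c,[f,b])-[285,175])*14).round().tolist())
```

```text
162 [[197.0, 226.0], [205.0, 69.0]]
142 [[194.0, 299.0], [201.0, 141.0]]
122 [[190.0, 371.0], [198.0, 212.0]]
102 [[186.0, 441.0], [194.0, 281.0]]
82 [[183.0, 510.0], [191.0, 349.0]]
```

View pics/ah.png

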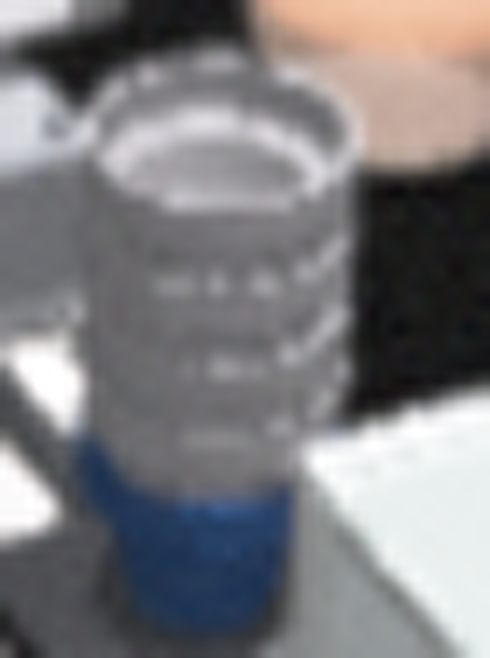

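The stack of four looks square from above: its rim centre is at crop (443,203) against (443,205) predicted. In the side view the top rim reads a few mm high (row 208 against 226). I'll measure its height with the wrist camera from the same relative distance I used on the bench cups.

```bash
python3 -m creep '[{"dp":[0,0,-40],"angular":[0,0,0],"fingers":85},{"dp":[-15,-20,-70],"angular":[0,0,0],"fingers":85},{"dp":[-40,-50,-79],"angular":[0,0,0],"fingers":85},{"dp":[-68,-80,-79],"angular":[0,0,0],"fingers":85},{"dp":[-95,-110,-79],"angular":[0,0,0],"fingers":85}]' 40; python3 -m creep '[{"dp":[-3.5,-5,0],"angular":[0,0,0],"fingers":85},{"dp":[-3.5,-5,0],"angular":[0,0,0],"fingers":85},{"dp":[-3.5,-5,0],"angular":[0,0,0],"fingers":85},{"dp":[-3.5,-5,0],"angular":[0,0,0],"fingers":85}]' 40; python3 d.py 597 -83 275 3.1416 0 3.088;  python3 chk.py 597 -83 pics/ai1.png 162
python3 - <<'E'
from h import *
s=r.sense(); print(s['eef_pos'].round(2),s['tcp_rot']); im=optics.grab_frame('wrist'); cv2.imwrite('pics/ai0.png',im)
crop(im,210,115,310,215,8,'pics/ai2.png')
for f in ['r1','w1','z1','ad1']:
    crop(cv2.imread(f'pics/{f}.png'),210,115,310,215,4,f'pics/ai_{f}.png')
E
```

```text
clock: 34.58
eef_pos: [599.5, -80.7, 276.2]
tcp_rot: [-3.141, 0.002, 3.088]
contact_force: [0.3, 0.4, 0.7]
opening: 0.993
clock: 34.92
eef_pos: [600.3, -83.0, 274.5]
tcp_rot: [3.141, -0.001, 3.088]
contact_force: [-0.1, 0.4, 0.6]
opening: 0.993
tcp [600.3 -83.  274.5] [ 3.141e+00 -1.000e-03  3.088e+00] F [-0.1  0.4  0.6] open 84.8 t 34.9
dp [ 3.3 -0.2 -0.5] ang [ 0.    -0.001 -0.   ] len 3.0
[600.41 -82.66 274.73] [ 3.14133536e+00 -8.19878295e-04  3.08822236e+00]
```

View pics/ai1.png

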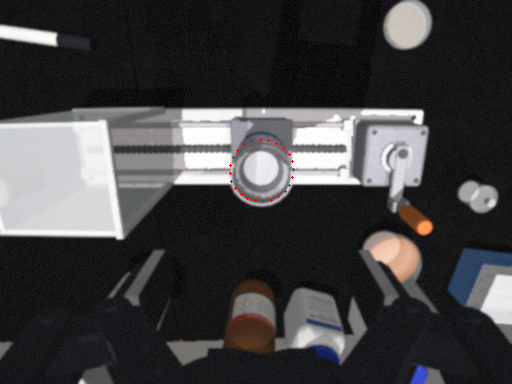

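View pics/ai2.png

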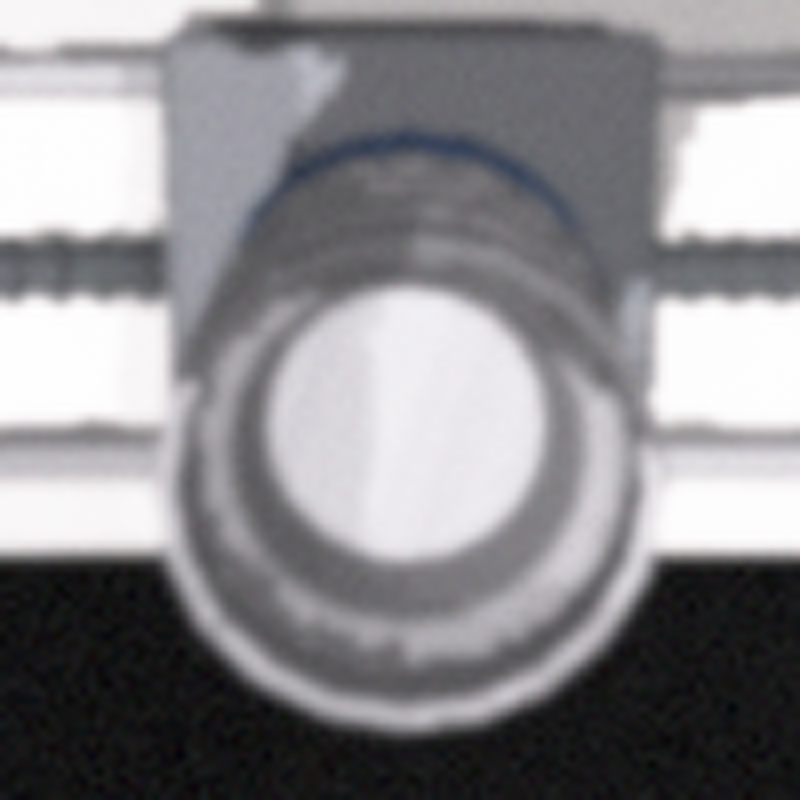

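```bash
python3 - <<'E'
from h import *
# sub-pixel extremes of rim vs background in comparable views: print column/row profiles
def prof(f,cx,cy):
    im=cv2.imread(f'pics/{f}.png')[:,:,1].astype(int)
    print(f,'bottom col',[int(v) for v in im[cy+20:cy+40,cx]])
    for dy in (14,): print('  row+%d'%dy,[int(v) for v in im[cy+dy,cx-38:cx-20]],[int(v) for v in im[cy+dy,cx+20:cx+38]])
prof('ai0',261,175)
E
python3 - <<'E'
import cv2,sys
sys.path.insert(0,'.')
a=cv2.imread('pics/ai_z1.png');b=cv2.imread('pics/ai_ad1.png');import numpy as np
cv2.imwrite('pics/ai_both.png',np.hstack([a,b]))
E
```

```text
ai0 bottom col [165, 155, 141, 113, 93, 87, 92, 119, 159, 179, 162, 103, 44, 26, 20, 24, 25, 11, 26, 25]
  row+14 [17, 17, 19, 6, 22, 21, 13, 29, 48, 94, 144, 170, 164, 134, 102, 89, 88, 95] [133, 110, 98, 105, 142, 184, 201, 182, 133, 74, 39, 22, 25, 15, 17, 24, 19, 21]
```

View pics/ai_both.png

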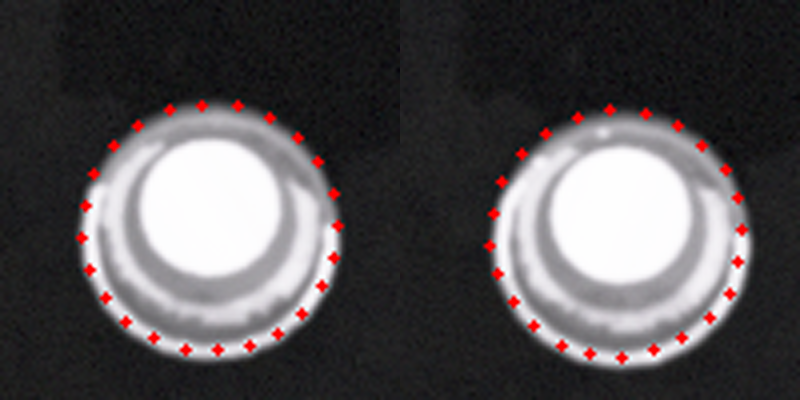

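Run:
```python
from h import *
# native-scale recovery: position of top rim for 1..4 cups by matching the rim patch
src={1:('v2',190,140,5),2:('z2',190,140,5),3:('ac2',190,120,5),4:('ag2',250,140,8)}
K=10; out={}
ims={}
for n,(f,x0,y0,k) in src.items():
    a=cv2.imread(f'pics/{f}.png',0); a=cv2.resize(a,None,fx=K/k,fy=K/k,interpolation=cv2.INTER_AREA if k>K else cv2.INTER_CUBIC); ims[n]=(a,x0,y0)
c=cam('side')
P={n:proj(c,[[597,-83,82+20*n]])[0] for n in range(0,5)}
a,x0,y0=ims[3]; u=P[3]; cx,cy=(u[0]+1-x0)*K,(u[1]-1-y0)*K
T=a[int(cy-90):int(cy+45),int(cx-110):int(cx+110)]
for n in (1,2,3,4):
    a,x0,y0=ims[n]; m=cv2.matchTemplate(a,T,cv2.TM_CCOEFF_NORMED)
    u=P[n]; ex,ey=int((u[0]-x0)*K-110),int((u[1]-y0)*K-100)
    sub=m[max(0,ey-60):ey+60,max(0,ex-60):ex+60]; _,v,_,l=cv2.minMaxLoc(sub)
    X=(l[0]+max(0,ex-60)+110)/K+x0; Y=(l[1]+max(0,ey-60)+90)/K+y0
    print(n,round(v,3),'found',round(X,2),round(Y,2),'pred',u.round(2),'diff',round(X-u[0],2),round(Y-u[1],2))
```

```text
1 0.611 found 300.5 199.3 pred [298.61 200.68] diff 1.89 -1.38
2 0.74 found 300.4 194.2 pred [298.86 195.7 ] diff 1.54 -1.5
3 1.0 found 300.1 189.6 pred [299.11 190.62] diff 0.99 -1.02
4 0.746 found 300.3 184.3 pred [299.36 185.43] diff 0.94 -1.13
```

Compared across stages, the rim rose by equal steps for cups 1 to 4. The row offset from prediction is a constant −1.0 to −1.5 px, so the pitch is 20 mm within about 1 mm and the stack is properly nested. Now back to the crank grip.

```bash
python3 d.py 663.5 85 205 3.1416 0 3.088; python3 -m creep '[{"dp":[-6,40,10],"angular":[0,0,0],"fingers":60},{"dp":[-18,80,25],"angular":[0,0,0],"fingers":50},{"dp":[-36,117,45],"angular":[0,0,0],"fingers":45},{"dp":[-50,150,60],"angular":[0,0,0],"fingers":45},{"dp":[-54,171,70],"angular":[0,0,0],"fingers":45}]' 20; python3 -m creep '[{"dp":[0,0,0],"angular":[0,0,0],"fingers":45},{"dp":[0,0,0],"angular":[0,0,0],"fingers":45},{"dp":[0,0,0],"angular":[0,0,0],"fingers":45}]' 20; python3 d.py 663.5 85 102 3.1416 0 3.088
python3 - <<'E'
from h import *
s=r.sense(); im=optics.grab_frame('wrist'); c=cam('wrist',s); print(proj(c,[[662.6,84.5,166],[662.6,84.5,116]]).round(1)); cv2.imwrite('pics/aj1.png',im)
im=optics.grab_frame('side'); crop(im,235,125,375,230,5,'pics/aj2.png')
E
```

```text
tcp [600.5 -82.5 274.9] [ 3.141 -0.     3.089] F [-0.1  0.  -0.4] open 85.1 t 35.0
dp [-54.  170.6  69.9] ang [ 0.    -0.     0.001] len 192.0
clock: 35.43
eef_pos: [664.8, 88.4, 203.7]
tcp_rot: [3.141, 0.0, 3.09]
contact_force: [-0.2, -0.2, -0.4]
opening: 0.524
clock: 35.68
eef_pos: [663.9, 84.8, 205.4]
tcp_rot: [-3.141, 0.0, 3.089]
contact_force: [0.7, -0.1, 0.8]
opening: 0.525
tcp [663.9  84.8 205.4] [-3.141  0.     3.089] F [ 0.7 -0.1  0.8] open 44.8 t 35.7
dp [  0.4   0.2 103.4] ang [-0.     0.     0.001] len 103.0
[[261.1 197.9]
 [261.2 179.5]]
```

View pics/aj1.png

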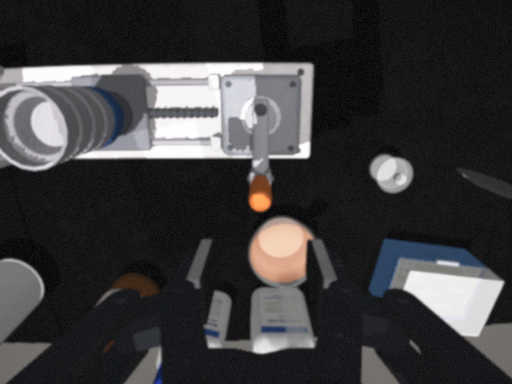

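View pics/aj2.png

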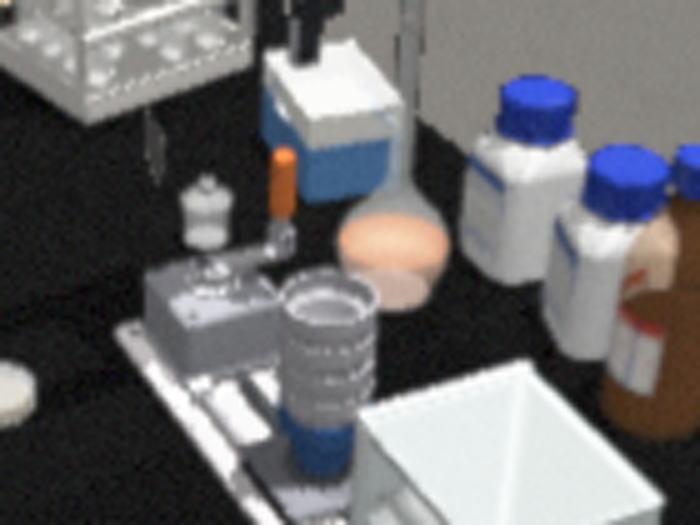

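The grip top at (261,199) matches my prediction. Descend and grip it.

```bash
python3 -m creep '[{"dp":[0,0,30],"angular":[0,0,0],"fingers":45},{"dp":[0,0,60],"angular":[0,0,0],"fingers":45},{"dp":[0,0,90],"angular":[0,0,0],"fingers":45},{"dp":[0,0,103],"angular":[0,0,0],"fingers":45},{"dp":[0,0,103],"angular":[0,0,0],"fingers":45}]' 20; python3 -m creep '[{"dp":[0,0,0],"angular":[0,0,0],"fingers":10},{"dp":[0,0,0],"angular":[0,0,0],"fingers":10},{"dp":[0,0,0],"angular":[0,0,0],"fingers":10},{"dp":[0,0,0],"angular":[0,0,0],"fingers":10},{"dp":[0,0,0],"angular":[0,0,0],"fingers":10}]' 20; python3 d.py
```

```text
clock: 36.2
eef_pos: [662.2, 83.3, 99.2]
tcp_rot: [-3.141, -0.005, 3.087]
contact_force: [-0.9, 0.3, -0.5]
opening: 0.526
clock: 36.62
eef_pos: [666.0, 84.0, 104.1]
tcp_rot: [-3.141, 0.004, 3.088]
contact_force: [-0.2, -4.6, 6.4]
opening: 0.2
tcp [666.   84.  104.1] [-3.141  0.004  3.088] F [-0.2 -4.6  6.4] open 17.1 t 36.6
```

```bash
python3 -m creep '[{"dp":[1.2,-11.4,0],"angular":[0,0,0],"fingers":10},{"dp":[4.8,-22.4,0],"angular":[0,0,0],"fingers":10},{"dp":[10.5,-32.3,0],"angular":[0,0,0],"fingers":10},{"dp":[18.2,-40.9,0],"angular":[0,0,0],"fingers":10},{"dp":[27.5,-47.6,0],"angular":[0,0,0],"fingers":10}]' 20; python3 -m creep '[{"dp":[10.5,-4.7,0],"angular":[0,0,0],"fingers":10},{"dp":[21.8,-7.1,0],"angular":[0,0,0],"fingers":10},{"dp":[33.2,-7.1,0],"angular":[0,0,0],"fingers":10},{"dp":[44.5,-4.7,0],"angular":[0,0,0],"fingers":10},{"dp":[55,0,0],"angular":[0,0,0],"fingers":10}]' 20
python3 - <<'E'
from h import *
s=r.sense(); print(s['eef_pos'].round(1),s['contact_force'].round(1),s['opening']*85.4)
im=optics.grab_frame('side'); crop(im,235,125,375,230,5,'pics/ak2.png')
E
```

```text
clock: 37.03
eef_pos: [636.9, 38.6, 104.2]
tcp_rot: [3.14, 0.006, 3.088]
contact_force: [3.1, 2.0, 5.8]
opening: 0.197
clock: 37.45
eef_pos: [581.3, 40.9, 104.2]
tcp_rot: [-3.141, 0.005, 3.087]
contact_force: [1.8, -2.1, 7.1]
opening: 0.193
[581.3  40.9 104.2] [ 1.8 -2.1  7.1] 16.449235297846744
```

View pics/ak2.png

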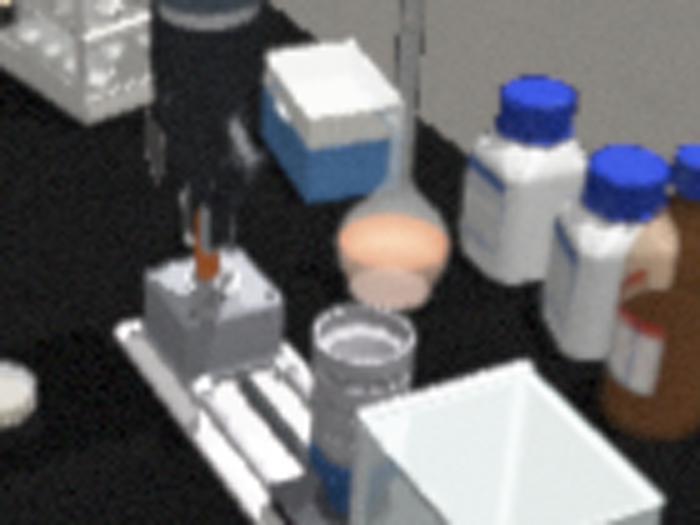

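```bash
python3 -m creep '[{"dp":[12,5.2,0],"angular":[0,0,0],"fingers":10},{"dp":[20.5,13.8,0],"angular":[0,0,0],"fingers":10},{"dp":[26.3,23.7,0],"angular":[0,0,0],"fingers":10},{"dp":[30,34.7,0],"angular":[0,0,0],"fingers":10},{"dp":[31,46,0],"angular":[0,0,0],"fingers":10}]' 20
python3 - <<'E'
from h import *
s=r.sense(); print(s['eef_pos'].round(1),s['contact_force'].round(1),s['opening']*85.4)
im=optics.grab_frame('side'); crop(im,235,125,375,230,5,'pics/al2.png')
E
```

```text
clock: 37.92
eef_pos: [555.1, 90.0, 104.3]
tcp_rot: [3.14, 0.009, 3.088]
contact_force: [10.8, -3.7, 0.0]
opening: 0.2
[555.1  90.  104.3] [10.8 -3.7  0. ] 17.117024316617652
```

View pics/al2.png

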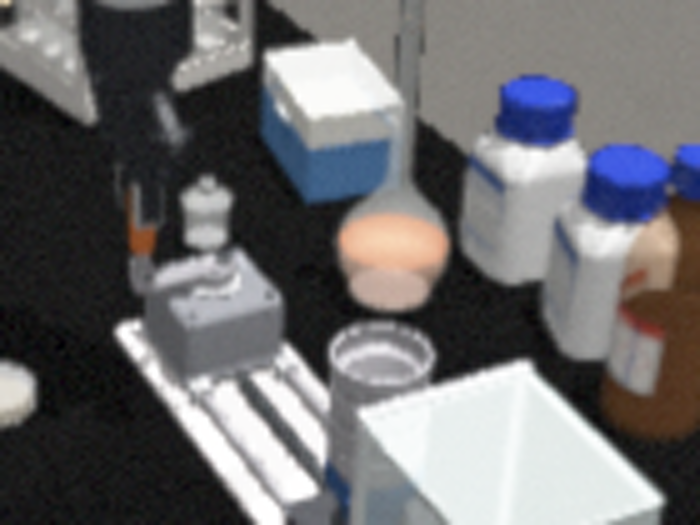

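```bash
python3 -m creep '[{"dp":[-1.4,11.4,0],"angular":[0,0,0],"fingers":10},{"dp":[-5,22.4,0],"angular":[0,0,0],"fingers":10},{"dp":[-10.8,32.3,0],"angular":[0,0,0],"fingers":10},{"dp":[-18.6,40.9,0],"angular":[0,0,0],"fingers":10},{"dp":[-28,47.6,0],"angular":[0,0,0],"fingers":10}]' 20; python3 -m creep '[{"dp":[-10.8,4.7,0],"angular":[0,0,0],"fingers":10},{"dp":[-22.3,7.1,0],"angular":[0,0,0],"fingers":10},{"dp":[-34,7.1,0],"angular":[0,0,0],"fingers":10},{"dp":[-45.5,4.7,0],"angular":[0,0,0],"fingers":10},{"dp":[-56,0,0],"angular":[0,0,0],"fingers":10}]' 20;  python3 -m creep '[{"dp":[-9.5,-6.7,0],"angular":[0,0,0],"fingers":10},{"dp":[-17.3,-15.3,0],"angular":[0,0,0],"fingers":10},{"dp":[-23.1,-25.2,0],"angular":[0,0,0],"fingers":10},{"dp":[-26.8,-36.2,0],"angular":[0,0,0],"fingers":10},{"dp":[-28,-47.6,0],"angular":[0,0,0],"fingers":10}]' 20
python3 - <<'E'
from h import *
s=r.sense(); print(s['eef_pos'].round(1),s['contact_force'].round(1),s['opening']*85.4)
im=optics.grab_frame('side'); crop(im,235,125,395,245,5,'pics/am2.png')
E
```

```text
clock: 38.38
eef_pos: [583.7, 135.1, 104.1]
tcp_rot: [-3.141, 0.004, 3.089]
contact_force: [1.9, -8.2, 9.0]
opening: 0.203
clock: 38.8
eef_pos: [639.1, 133.7, 104.2]
tcp_rot: [3.139, 0.003, 3.088]
contact_force: [-1.5, 2.4, 9.3]
opening: 0.198
clock: 39.22
eef_pos: [665.3, 84.1, 104.2]
tcp_rot: [3.139, 0.005, 3.088]
contact_force: [0.2, 2.7, 6.4]
opening: 0.204
[665.3  84.1 104.2] [0.2 2.7 6.4] 17.390732068338714
```

View pics/am2.png

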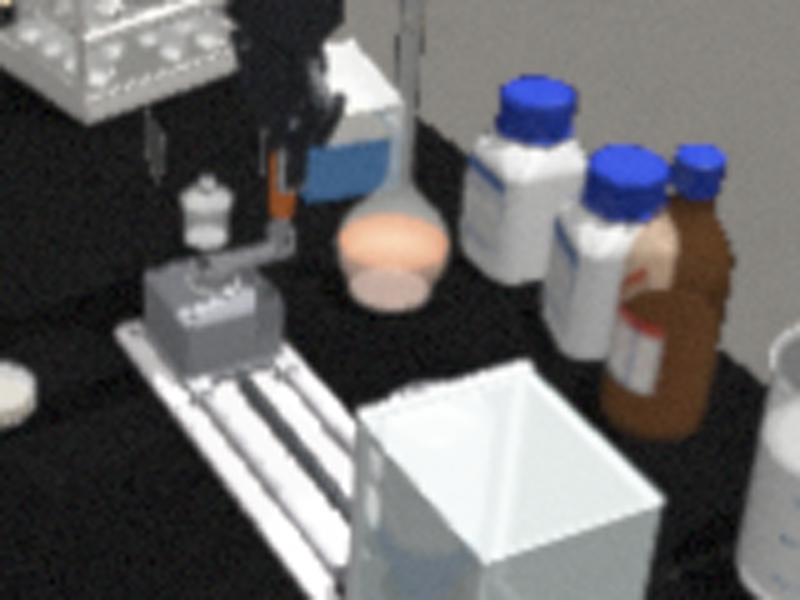

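The stack is passing into the hood. Final half turn.

```bash
python3 -m creep '[{"dp":[1.2,-11.4,0],"angular":[0,0,0],"fingers":10},{"dp":[5,-22.4,0],"angular":[0,0,0],"fingers":10},{"dp":[10.8,-32.6,0],"angular":[0,0,0],"fingers":10},{"dp":[18.6,-41.4,0],"angular":[0,0,0],"fingers":10},{"dp":[28,-48.2,0],"angular":[0,0,0],"fingers":10}]' 20; python3 -m creep '[{"dp":[10.8,-4.7,0],"angular":[0,0,0],"fingers":10},{"dp":[22.3,-7.1,0],"angular":[0,0,0],"fingers":10},{"dp":[34,-7.1,0],"angular":[0,0,0],"fingers":10},{"dp":[45.5,-4.7,0],"angular":[0,0,0],"fingers":10},{"dp":[56,0,0],"angular":[0,0,0],"fingers":10}]' 20; python3 d.py 577.7 39.6 104; python3 -m creep '[{"dp":[10,6.7,0],"angular":[0,0,0],"fingers":10},{"dp":[18,15.3,0],"angular":[0,0,0],"fingers":10},{"dp":[23.7,25.2,0],"angular":[0,0,0],"fingers":10},{"dp":[27.3,36.2,0],"angular":[0,0,0],"fingers":10},{"dp":[28.5,48.5,0],"angular":[0,0,0],"fingers":10}]' 20
python3 - <<'E'
from h import *
s=r.sense(); print(s['eef_pos'].round(1),s['contact_force'].round(1),s['opening']*85.4)
im=optics.grab_frame('side'); crop(im,235,125,395,285,5,'pics/an2.png')
E
```

```text
clock: 39.68
eef_pos: [634.5, 36.8, 104.2]
tcp_rot: [3.14, 0.005, 3.087]
contact_force: [2.0, 3.7, 6.8]
opening: 0.204
clock: 40.1
eef_pos: [579.2, 40.8, 104.3]
tcp_rot: [3.139, 0.007, 3.087]
contact_force: [8.2, 4.6, 2.6]
opening: 0.199
tcp [579.2  40.8 104.3] [3.139 0.007 3.087] F [8.2 4.6 2.6] open 17.0 t 40.1
dp [ 1.4 -1.3  0.2] ang [0. 0. 0.] len 2.0
clock: 40.52
eef_pos: [555.0, 90.3, 104.3]
tcp_rot: [3.14, 0.01, 3.088]
contact_force: [12.9, -4.3, -1.0]
opening: 0.199
[555.   90.3 104.3] [12.9 -4.3 -1. ] 17.000715576316193
```

View pics/an2.png

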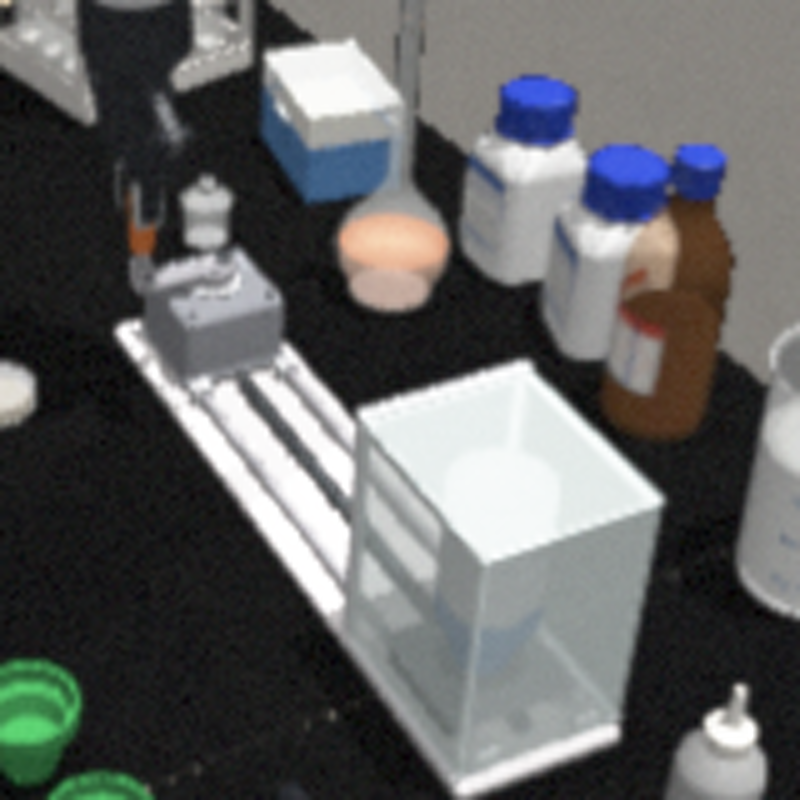

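The stack is home under the hood. I'll push a little further toward the stop to confirm.

```bash
python3 -m creep '[{"dp":[-2,2,0],"angular":[0,0,0],"fingers":10},{"dp":[-2,4,0],"angular":[0,0,0],"fingers":10},{"dp":[-2,4,0],"angular":[0,0,0],"fingers":10},{"dp":[-2,4,0],"angular":[0,0,0],"fingers":10}]' 20; python3 d.py 552.8 88.6 104
```

```text
clock: 40.9
eef_pos: [555.4, 91.1, 104.2]
tcp_rot: [-3.138, 0.006, 3.089]
contact_force: [3.4, -15.2, 8.8]
opening: 0.203
tcp [555.4  91.1 104.2] [-3.138  0.006  3.089] F [  3.4 -15.2   8.8] open 17.4 t 40.9
dp [ 2.5 -2.6  0.2] ang [0. 0. 0.] len 4.0
```

It's at the home stop: the force rose to 15 N with almost no motion. Now I fold the grip down along the reverse arc, keeping a light bias against the home stop.

```bash
python3 -m creep '[{"dp":[-3,-1,0.3],"angular":[0,0,0],"fingers":10},{"dp":[-8.6,-2,1.1],"angular":[0,0,0],"fingers":10},{"dp":[-13.8,-2,2.5],"angular":[0,0,0],"fingers":10},{"dp":[-18.7,-2,4.4],"angular":[0,0,0],"fingers":10},{"dp":[-23.5,-2,6.8],"angular":[0,0,0],"fingers":10}]' 20
python3 - <<'E'
from h import *
s=r.sense(); print(s['eef_pos'].round(1),s['contact_force'].round(1),s['opening']*85.4)
im=optics.grab_frame('side'); crop(im,235,125,305,185,11,'pics/ao2.png')
E
```

```text
clock: 41.32
eef_pos: [578.1, 89.1, 97.6]
tcp_rot: [-3.141, 0.004, 3.088]
contact_force: [-0.0, -8.6, 12.7]
opening: 0.197
[578.1  89.1  97.6] [-0.  -8.6 12.7] 16.84047626750296
```

View pics/ao2.png

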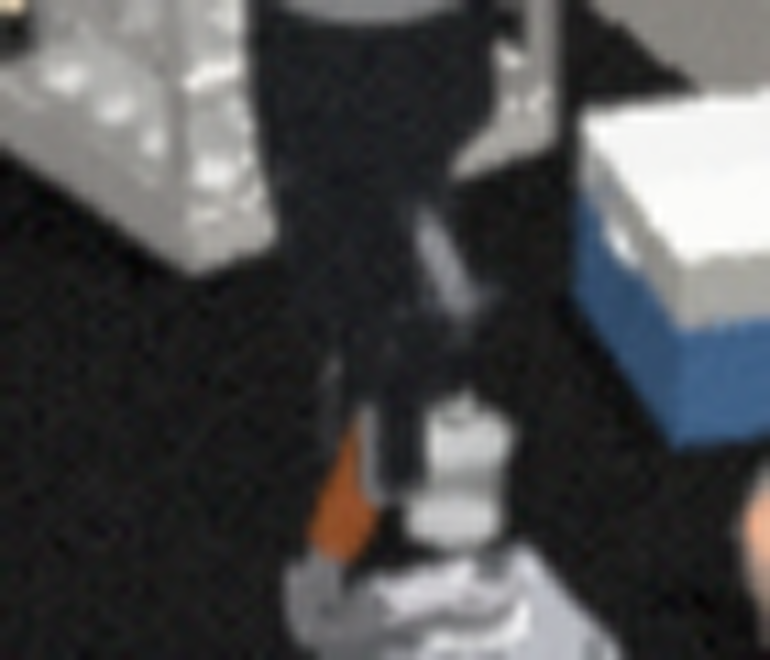

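```bash
python3 -m creep '[{"dp":[-4.5,-0.5,2.9],"angular":[0,0,0],"fingers":10},{"dp":[-8.6,-1,6.3],"angular":[0,0,0],"fingers":10},{"dp":[-12.4,-1,10.1],"angular":[0,0,0],"fingers":10},{"dp":[-15.8,-1,14.2],"angular":[0,0,0],"fingers":10},{"dp":[-18.7,-1,18.7],"angular":[0,0,0],"fingers":10}]' 20; python3 d.py;  python3 -m creep '[{"dp":[-2.4,0,4.8],"angular":[0,0,0],"fingers":10},{"dp":[-4.3,0,9.7],"angular":[0,0,0],"fingers":10},{"dp":[-5.7,0,14.9],"angular":[0,0,0],"fingers":10},{"dp":[-6.5,0,20.2],"angular":[0,0,0],"fingers":10},{"dp":[-6.8,0,24.5],"angular":[0,0,0],"fingers":10}]' 20;python3 - <<'E'
from h import *
s=r.sense(); print(s['eef_pos'].round(1),s['contact_force'].round(1),s['opening']*85.4)
im=optics.grab_frame('side'); crop(im,235,125,305,185,11,'pics/ap2.png')
E
```

```text
clock: 41.78
eef_pos: [598.7, 87.7, 79.3]
tcp_rot: [3.141, 0.008, 3.088]
contact_force: [5.0, -5.0, 10.1]
opening: 0.197
tcp [598.7  87.7  79.3] [3.141 0.008 3.088] F [ 5.  -5.  10.1] open 16.8 t 41.8
clock: 42.2
eef_pos: [607.2, 87.3, 54.8]
tcp_rot: [3.141, 0.011, 3.088]
contact_force: [10.7, -6.4, 6.2]
opening: 0.197
[607.2  87.3  54.8] [10.7 -6.4  6.2] 16.86153254076476
```

View pics/ap2.png

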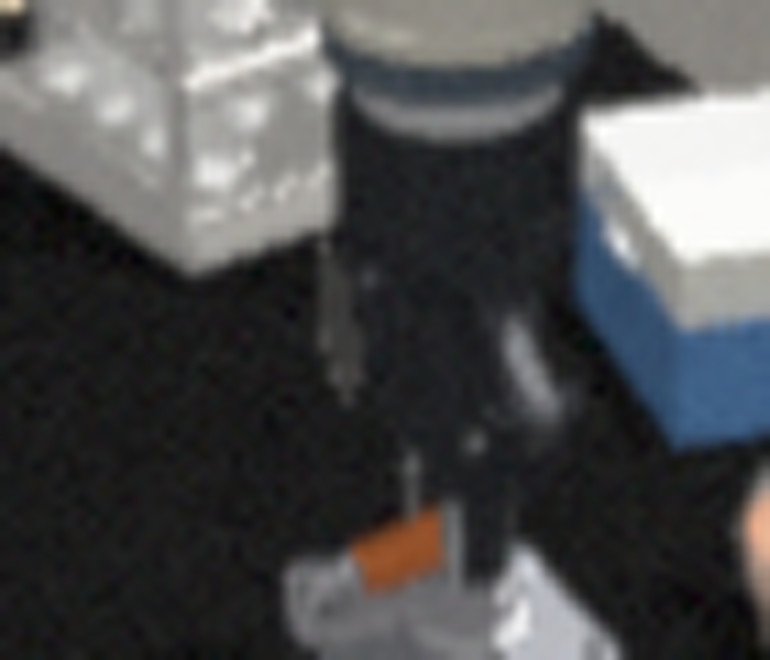

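```bash
python3 -m creep '[{"dp":[1,0,2],"angular":[0,0,0],"fingers":10},{"dp":[1,0,3],"angular":[0,0,0],"fingers":10},{"dp":[1,0,3],"angular":[0,0,0],"fingers":10}]' 20; python3 -m creep '[{"dp":[0,0,0],"angular":[0,0,0],"fingers":40},{"dp":[0,0,0],"angular":[0,0,0],"fingers":40},{"dp":[0,0,0],"angular":[0,0,0],"fingers":40},{"dp":[0,0,-20],"angular":[0,0,0],"fingers":40},{"dp":[0,0,-40],"angular":[0,0,0],"fingers":40}]' 20
python3 - <<'E'
from h import *
s=r.sense(); print(s['eef_pos'].round(1),s['contact_force'].round(1),s['opening']*85.4)
im=optics.grab_frame('side'); crop(im,250,165,310,210,12,'pics/aq2.png')
im=optics.grab_frame('wrist'); cv2.imwrite('pics/aq1.png',im)
E
```

```text
clock: 42.5
eef_pos: [607.2, 87.3, 52.1]
tcp_rot: [3.141, 0.013, 3.088]
contact_force: [14.0, -7.0, 5.6]
opening: 0.201
clock: 42.92
eef_pos: [598.7, 87.8, 88.1]
tcp_rot: [-3.141, -0.004, 3.088]
contact_force: [1.1, -0.3, 0.6]
opening: 0.47
[598.7  87.8  88.1] [ 1.1 -0.3  0.6] 40.11242528935323
```

View pics/aq2.png

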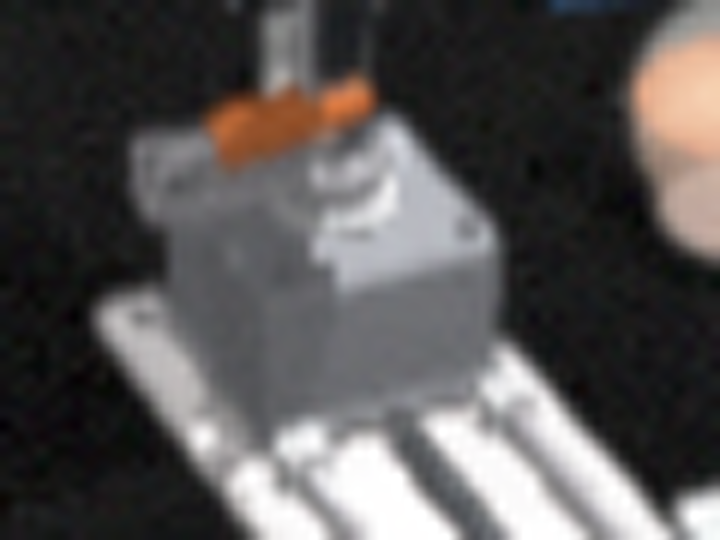

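View pics/aq1.png

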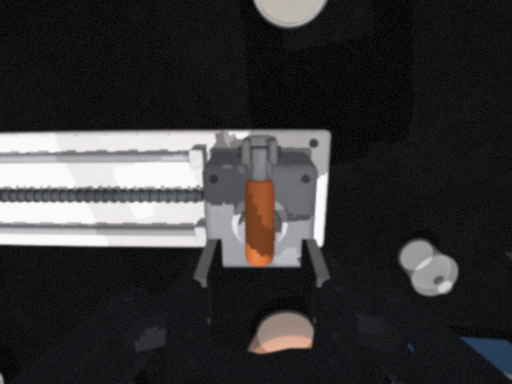

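The grip is down, but its far end (375,90 in the crop) looks about 1 px higher than in the original picture, roughly 0.1 rad. I'll shut the fingers and press it flat from above.

```bash
python3 -m creep '[{"dp":[0,0,0],"angular":[0,0,0],"fingers":5},{"dp":[0,0,0],"angular":[0,0,0],"fingers":5},{"dp":[0,0,0],"angular":[0,0,0],"fingers":5},{"dp":[0,0,0],"angular":[0,0,0],"fingers":5}]' 20; python3 d.py 606 85.8 70 3.1416 0 3.088
```

```text
clock: 43.35
eef_pos: [599.7, 87.6, 87.9]
tcp_rot: [-3.141, -0.002, 3.088]
contact_force: [1.0, -0.2, -0.1]
opening: 0.06
tcp [599.7  87.6  87.9] [-3.141e+00 -2.000e-03  3.088e+00] F [ 1.  -0.2 -0.1] open 5.1 t 43.4
dp [-6.4 -1.5 17.9] ang [-0.    -0.002 -0.   ] len 19.0
```

```bash
python3 -m creep '[{"dp":[-3,-1,0],"angular":[0,0,0],"fingers":5},{"dp":[-6,-1.5,6],"angular":[0,0,0],"fingers":5},{"dp":[-6,-1.5,12],"angular":[0,0,0],"fingers":5},{"dp":[-6,-1.5,16],"angular":[0,0,0],"fingers":5},{"dp":[-6,-1.5,16],"angular":[0,0,0],"fingers":5}]' 20; python3 d.py; python3 -m creep '[{"dp":[0,0,2],"angular":[0,0,0],"fingers":5},{"dp":[0,0,4],"angular":[0,0,0],"fingers":5},{"dp":[0,0,4],"angular":[0,0,0],"fingers":5}]' 20; python3 d.py
```

```text
clock: 43.77
eef_pos: [605.5, 85.7, 71.4]
tcp_rot: [-3.141, -0.002, 3.088]
contact_force: [0.0, -0.5, 0.8]
opening: 0.059
tcp [605.5  85.7  71.4] [-3.141e+00 -2.000e-03  3.088e+00] F [ 0.  -0.5  0.8] open 5.0 t 43.8
clock: 44.02
eef_pos: [606.4, 86.3, 69.2]
tcp_rot: [3.141, -0.0, 3.088]
contact_force: [-1.6, 1.5, 6.3]
opening: 0.061
tcp [606.4  86.3  69.2] [ 3.141 -0.     3.088] F [-1.6  1.5  6.3] open 5.2 t 44.0
```

```bash
python3 -m creep '[{"dp":[0,0,1.5],"angular":[0,0,0],"fingers":5},{"dp":[0,0,3],"angular":[0,0,0],"fingers":5},{"dp":[0,0,3],"angular":[0,0,0],"fingers":5}]' 20; python3 d.py; python3 -m creep '[{"dp":[0,0,-20],"angular":[0,0,0],"fingers":5},{"dp":[5,0,-55],"angular":[0,0,0],"fingers":5},{"dp":[25,0,-90],"angular":[0,0,0],"fingers":5},{"dp":[50,0,-120],"angular":[0,0,0],"fingers":5},{"dp":[85,0,-135],"angular":[0,0,0],"fingers":5}]' 20; python3 -m creep '[{"dp":[40,0,0],"angular":[0,0,0],"fingers":5},{"dp":[80,0,0],"angular":[0,0,0],"fingers":5},{"dp":[120,0,0],"angular":[0,0,0],"fingers":5},{"dp":[120,0,0],"angular":[0,0,0],"fingers":5},{"dp":[120,0,0],"angular":[0,0,0],"fingers":5}]' 20
python3 - <<'E'
from h import *
s=r.sense(); print(s['eef_pos'].round(1),s['contact_force'].round(1),s['clock'])
im=optics.grab_frame('side'); cv2.imwrite('pics/ar0.png',im); crop(im,250,165,310,210,12,'pics/ar2.png'); crop(im,290,190,390,290,7,'pics/ar3.png')
im=optics.grab_frame('wrist'); cv2.imwrite('pics/ar1.png',im)
im=optics.grab_frame('top'); cv2.imwrite('pics/ar4.png',im)
E
```

```text
clock: 44.27
eef_pos: [606.7, 86.5, 67.7]
tcp_rot: [3.141, 0.001, 3.088]
contact_force: [-5.9, 1.7, 18.9]
opening: 0.063
tcp [606.7  86.5  67.7] [3.141e+00 1.000e-03 3.088e+00] F [-5.9  1.7 18.9] open 5.3 t 44.3
clock: 44.68
eef_pos: [523.8, 90.8, 204.6]
tcp_rot: [3.14, 0.006, 3.087]
contact_force: [1.2, 0.5, 0.3]
opening: 0.057
clock: 45.1
eef_pos: [400.1, 96.9, 201.3]
tcp_rot: [3.141, 0.001, 3.089]
contact_force: [0.3, -0.0, 0.8]
opening: 0.057
[400.1  96.9 201.3] [ 0.3 -0.   0.8] 45.1
```

View pics/ar2.png

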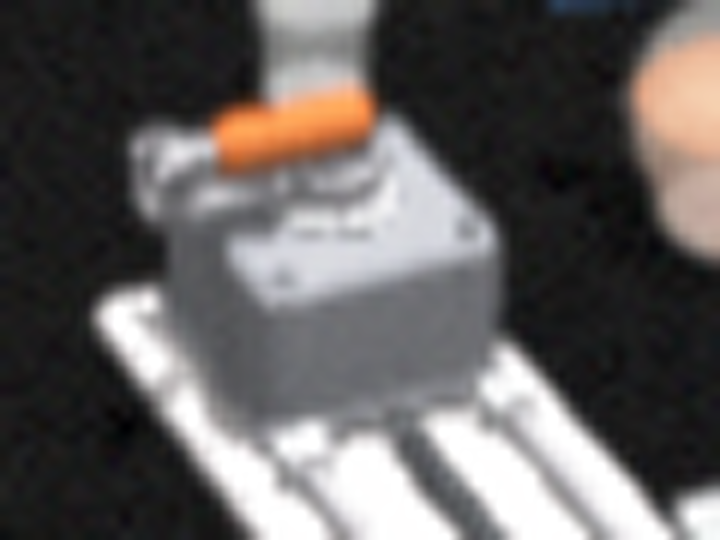

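View pics/ar3.png

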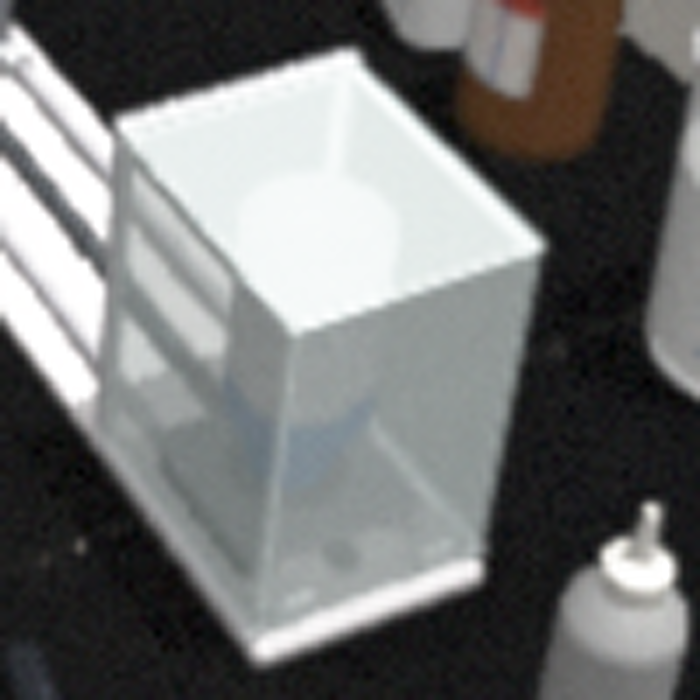

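View pics/ar4.png

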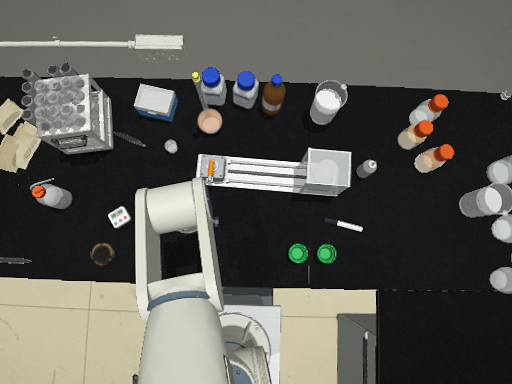

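The grip picture now looks the same as at the start. I'll compare that region numerically, and the bystanders, with the first frames.

Run:
```python
from h import *
a=cv2.imread('pics/a_side.png');b=cv2.imread('pics/ar0.png')
def org(i):
    h=cv2.cvtColor(i[165:190,255:295],cv2.COLOR_BGR2HSV); m=((h[...,0]<18)&(h[...,1]>150)&(h[...,2]>90)).astype(np.uint8); ys,xs=np.nonzero(m)
    return len(xs),xs.mean().round(2),ys.mean().round(2),np.polyfit(xs,ys,1)[0].round(3)
print('grip then/now',org(a),org(b))
d=cv2.absdiff(a,b).max(2); m=(d>45).astype(np.uint8); n,l,st,ce=cv2.connectedComponentsWithStats(cv2.morphologyEx(m,cv2.MORPH_CLOSE,np.ones((3,3))))
print([ (st[i,:5].tolist()) for i in range(1,n) if st[i,4]>25])
print(r.sense()['contact_force'].round(1), r.sense()['qvel'].round(3))
```

```text
grip then/now (53, np.float64(18.64), np.float64(10.3), np.float64(-0.116)) (52, np.float64(18.71), np.float64(10.35), np.float64(-0.131))
[[0, 0, 133, 232, 10276], [44, 0, 105, 46, 1351], [93, 0, 5, 11, 35], [143, 0, 16, 14, 61], [205, 26, 29, 34, 576], [176, 47, 26, 15, 137], [94, 49, 23, 68, 535], [196, 61, 31, 76, 1402], [111, 78, 9, 17, 79], [215, 145, 8, 11, 33], [232, 156, 17, 17, 202], [211, 174, 18, 18, 233], [233, 212, 20, 21, 313], [133, 225, 23, 16, 227], [102, 246, 7, 16, 26], [259, 246, 22, 24, 396], [62, 266, 17, 22, 183], [85, 284, 19, 9, 96]]
[-0.1  0.2 -0.7] [-0.005  0.016 -0.006  0.     0.     0.001]
```

Run:
```python
from h import *
c=cam('side'); print('stack rim pred (crop ar3)',((proj(c,[[587,-282.5,162]])-[290,190])*7).round(), 'blue foot',((proj(c,[[587,-282.5,30]])-[290,190])*7).round())
print(r.sign_off())
```

```text
stack rim pred (crop ar3) [[308. 230.]] blue foot [[277. 468.]]
the job is handed in; nothing more can be done
None
```

I handed the job in at about 45 s of the 210 s allowed; no verdict came back.

- **Crank out:** I flipped the orange grip up to its stop. I then cranked one and a half turns counter-clockwise until it held against the far stop at 17 N.
- **Cups:** All four steel cups are nested upright in the blue cup. I left the two green look-alikes alone.
- **Crank home:** I cranked the carriage back until it held at the home stop at 15 N, folded the grip down and pressed it flat.

**Last checks**
- **Grip and crank:** The folded grip matches the first picture to within 0.1 px, and its slope is about the same.
- **Bystanders:** Comparing side pictures from start and end, only the arm and the removed cups changed.
- **Stack:** It stands upright under the hood, its rim within about 2 px of the predicted spot. Side views taken after each cup show 20 mm steps to within about 1 mm.

**What disagreed**
- **Finger length:** The real fingertips sit about 42 mm short of the reported TCP, so my first two attempts to grasp the grip closed on air. I used the measured offset after that.
- **Base plate:** It sits about 18 mm off the stated origin along its own y.
- **Stack height:** The top cup read 3–5 mm high by arm position and raw side view. The step comparison and a rough wrist-camera size check did not confirm it, so I took it as calibration error and did not resolve it further.
- **Fold:** After the first fold the grip still stood up by about 0.1 rad, which is why I pressed it down.

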